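# Close the flower press in star order

## Task

Close the flower press by tightening its four red knobs clockwise in star order, always going across the diagonal: first give every knob about an eighth of a turn, then go round again in star order and turn each until it is firm by feel, so that the board is clamped level on the card stack. Do not force any knob past firm, leave the glue bottle, wreath and jar where they are, and let go at the end.

Things in the scene. Friction and masses are not known exactly. Their poses are not given: they have to be found in the camera images.
- press: wooden base plate of a flower press, 224 x 224 x 20 mm, fixed to the table; origin at the centre of its underside, x and y along its sides. It carries four steel studs at (+-65, +-65) mm, one under each knob, with a spring round each, and four dark guide dowels 12 mm thick and 76 mm tall beside the middles of the board's edges
- board: loose plywood top board of the press, 180 x 180 x 16 mm, its underside 54 mm above the table at the start; origin at the centre of its underside. Four springs hold it 5.1 to 9.2 mm above the fixed card stack (different each time, not measured); it must come down flat on the stack
- knob_a (a joint): turn in rad of the near right as the robot sees it (press -x, -y) knob, diagonally opposite knob_c; 0 to 0.2 at the start, grows as it is tightened, clockwise from above. Its thread drags with 0.3 N m, so it stays where it is left (and a still hand may read any torque within that drag, alike after like steps); with the board on the stack the torque climbs some 0.65 N m per rad
- knob_a_grip (a point): point on the axis of knob_a, inside its red bar (42 x 14 mm, 34 mm tall), 15 mm below the bar's top; x along the 42 mm, y across the 14 mm, z up. The bar turns at a constant height. Firm by feel is 0.12 to 0.18 N m of torque above the loose reading; 0.08 above is not yet firm, 0.22 above is nearly forced. One tightened early eases a little as the others follow
- foot_a: black foot under knob_a, a disc 30 mm wide and 8 mm thick that does not turn; origin at the centre of its underside. It goes down 5 mm per rad of the knob and presses on the board (0.4 mm clear of it at knob value 0)
- knob_b (a joint): turn in rad of the near left (press -x, +y) knob, diagonally opposite knob_d; 0 to 0.2 at the start, grows as it is tightened, clockwise from above. Its thread drags with 0.3 N m, so it stays where it is left (and a still hand may read any torque within that drag, alike after like steps); with the board on the stack the torque climbs some 0.65 N m per rad
- knob_b_grip (a point): point on the axis of knob_b, inside its red bar (42 x 14 mm, 34 mm tall), 15 mm below the bar's top; x along the 42 mm, y across the 14 mm, z up. The bar turns at a constant height. Firm by feel is 0.12 to 0.18 N m of torque above the loose reading; 0.08 above is not yet firm, 0.22 above is nearly forced. One tightened early eases a little as the others follow
- foot_b: black foot under knob_b, a disc 30 mm wide and 8 mm thick that does not turn; origin at the centre of its underside. It goes down 5 mm per rad of the knob and presses on the board (0.4 mm clear of it at knob value 0)
- knob_c (a joint): turn in rad of the far left (press +x, +y) knob, diagonally opposite knob_a; 0 to 0.2 at the start, grows as it is tightened, clockwise from above. Its thread drags with 0.3 N m, so it stays where it is left (and a still hand may read any torque within that drag, alike after like steps); with the board on the stack the torque climbs some 0.65 N m per rad
- knob_c_grip (a point): point on the axis of knob_c, inside its red bar (42 x 14 mm, 34 mm tall), 15 mm below the bar's top; x along the 42 mm, y across the 14 mm, z up. The bar turns at a constant height. Firm by feel is 0.12 to 0.18 N m of torque above the loose reading; 0.08 above is not yet firm, 0.22 above is nearly forced. One tightened early eases a little as the others follow
- foot_c: black foot under knob_c, a disc 30 mm wide and 8 mm thick that does not turn; origin at the centre of its underside. It goes down 5 mm per rad of the knob and presses on the board (0.4 mm clear of it at knob value 0)
- knob_d (a joint): turn in rad of the far right (press +x, -y) knob, diagonally opposite knob_b; 0 to 0.2 at the start, grows as it is tightened, clockwise from above. Its thread drags with 0.3 N m, so it stays where it is left (and a still hand may read any torque within that drag, alike after like steps); with the board on the stack the torque climbs some 0.65 N m per rad
- knob_d_grip (a point): point on the axis of knob_d, inside its red bar (42 x 14 mm, 34 mm tall), 15 mm below the bar's top; x along the 42 mm, y across the 14 mm, z up. The bar turns at a constant height. Firm by feel is 0.12 to 0.18 N m of torque above the loose reading; 0.08 above is not yet firm, 0.22 above is nearly forced. One tightened early eases a little as the others follow
- foot_d: black foot under knob_d, a disc 30 mm wide and 8 mm thick that does not turn; origin at the centre of its underside. It goes down 5 mm per rad of the knob and presses on the board (0.4 mm clear of it at knob value 0)
- glue: yellow glue bottle with red nozzle, 48 mm wide, 108 mm tall; origin at the centre of its underside
- wreath: small brown twig wreath lying flat, 108 mm outside, 20 mm tall; origin under its centre
- jar: small white jar with a blue lid, 46 mm wide, 50 mm tall; origin at the centre of its underside

How it is judged:
By the outcome, as a careful person would: the job done as asked, in the order asked, and still so for the second after the job is handed in, with the robot touching nothing.
It also fails if it takes over 72 s, if anything falls off the work surface, if the arm or the gripper's body presses on something with over 40 N, if the wrist force passes 120 N, or if a joint passes its speed limit or range.

## Robot

A 6-joint arm with a two-finger parallel gripper is mounted at the origin on the work surface. World frame = base frame: x ahead of the robot, y to its left, z up, the work surface at z = 0. Lengths are in m, angles in degrees, forces in N, time in s.
With the tool pointing down it reaches from about 0.25 to 0.725 m from the base axis. Payload 9.7 kg.
Tool frame: the origin (TCP) lies at the centre of the arm's flange, where the gripper is bolted on; the fingertips stand 173 mm ahead of it and the grasp point (between the pads) lies bot.grip_depth ahead of it (bot.grip_depth is the distance from the TCP to the grasp point, in m); z points along the fingers, y is the direction in which the jaws open and shut (so a half turn about z gives the same grasp; the last joint's range is limited). The gripper opens to 85 mm and grips with 20 to 120 N. Pads are 22 mm wide; open, the fingers measure 114 mm over their backs; the gripper's body (76 mm by 85 mm) begins 54 mm behind the grasp point. The pads swing forward as they close: fully open they stand 13 mm farther back than shut.
Start: joints at [63.484, 4.979, 10.078, 95.1, 0, 90], TCP at [0.246, 0.492, 0.405] pointing down, gripper open.
Joint ranges: [-179.16, 179.16], [-48.56, 103.87], [-65.8, 70.77], [-126.05, 130.52], [-82.76, 87.17], [-180, 180]. Speed limits (degrees/s): [127.2, 127.2, 147.25, 180, 180, 180].

## Interface

Orientations are given as [roll, pitch, yaw] about the fixed x, y, z axes, in that order (R = Rz(yaw) Ry(pitch) Rx(roll)).
In Python, from workcell import status, viewer, bot gives the robot as it stands. The module is installed in compiled form; this text tells all that it offers.
- The arm moves only by the tool move_arm, never from a script. Its argument "commands" is a list of rows, each an object with "claw": the gripper's target within -1 to 1 (fully open at 1, half-way at 0, shut at -1); "travel": the shift along the tool's x, y, z in cm, a list of three; "turn": the turn about the tool's z in degrees. A call has 1 to 5 rows; each row shifts and turns the commanded pose from where the row before left it, along the tool's axes as they then stand; what a row does not reach is not made up. A row lasts 1/12 s, in which the tool goes at most 41.7 mm and 7.16 degrees, less where a joint would pass 70% of its speed; a pose out of reach is approached as far as the arm can. A call is refused whole if a number of a shift passes 4.17 or a number of a turn 7.16, either way. A call with a gripper value outside its range is refused whole. The fingers move at their own pace and stop on an object; "squeeze" is the grip in N (left out, the last holds). Time passes only in rows, so rows that do not move let the fingers close. It gives the time, the measured TCP pose, the force and the opening at its end, in the units of the state.
- status.get_obs(): the state, without advancing time (a new reading comes with each control period).
- viewer.camera(name): name is "scene" or "top" or "wrist"; returns the picture (480x640x3 uint8, blue, green, red); there is no depth.
- viewer.camera_params(name): a dict with "camera_matrix" (3x3 intrinsics, pixels), "xyz" and "rotation" of the camera in the world. Camera axes: x right, y up, looking along -z (the intrinsics and any distortion apply to the point x, -y, -z); pixel columns grow to the right and rows downward; lengths in m; the calibration is good to about 2 mm. A picture is of the moment at which its call begins: read the wrist's pose just before it. camera_params takes no time and is no camera call; for the wrist camera it gives the pose at the moment of the call.
- bot.job_done(): hands the job in, once; it reports no verdict.
The state is a dict: "time": time; "q": joint angles; "qd": joint speeds; "joint_efforts": joint torques, N m; "ee_pos": TCP position; "tcp_rot": TCP orientation; "wrist_force": force on the tool from outside, world axes, zero at the start; "torque": the same for the moment, N m; "opening": finger opening in m.
Only numpy, scipy, OpenCV 4.12 (cv2) and the standard library are available. Lean on these libraries where they do the work, as an engineer would, in place of code of your own. Each camera call takes 0.05 s, during which the arm holds its last target.

## Working session

There is one attempt and no reset: what is moved stays moved. The work goes in short steps, Python scripts to look and compute and a tool call to move; the robot and the scene stay as the last step left them, time stands still between calls to the robot, and variables do not carry over. Pictures are saved under pics/ and viewed, and the job is handed in when it is done.

Besides the shell and the picture viewer there is one more tool, called after "Request:" by a JSON object that holds its "method" and its "body", one argument or row to a line. move_arm: Moves the arm, as the interface text tells. Its arguments: {"type":"object","properties":{"commands":{"type":"array"},"squeeze":{"type":"number"}},"required":["commands"]}

```bash
mkdir -p pics; ls; cat > h.py <<'E'
from workcell import status, viewer, bot
import numpy as np, cv2
np.set_printoptions(precision=4,suppress=True)
E
python3 - <<'E'
from h import *
o=status.get_obs(); print(o); print(bot.grip_depth)
for n in ["scene","top","wrist"]:
    p=viewer.camera_params(n); print(n,p)
    cv2.imwrite(f"pics/{n}0.png",viewer.camera(n))
E
```

```text
pics
{'time': 0.0, 'q': array([63.4824,  5.0123, 10.0331, 95.0989, -0.0007, 89.9999]), 'qd': array([-0.109 ,  0.0439,  0.0909,  0.0179,  0.0401, -0.0572]), 'joint_efforts': array([  0.0027, -52.0389,  46.4807,   0.0163,   0.    ,   0.    ]), 'ee_pos': array([0.2456, 0.4921, 0.404 ]), 'tcp_rot': array([-179.9219,    0.0007,  153.4825]), 'wrist_force': array([-0.1652,  0.0407,  0.3077]), 'torque': array([ 0.0167, -0.0091,  0.0347]), 'opening': 0.08532452206177367}
0.1547
scene {'camera_matrix': array([[589.2249,   0.    , 326.9425],
       [  0.    , 589.2249, 233.8974],
       [  0.    ,   0.    ,   1.    ]]), 'xyz': array([1.2444, 0.203 , 0.7713]), 'rotation': array([ 46.9241,   1.1943, 101.4764])}
top {'camera_matrix': array([[609.9321,   0.    , 319.3384],
       [  0.    , 609.9321, 239.9826],
       [  0.    ,   0.    ,   1.    ]]), 'xyz': array([0.4526, 0.0301, 1.1676]), 'rotation': array([  4.8968,   0.8667, -88.9782])}
wrist {'camera_matrix': array([[336.2364,   0.    , 322.411 ],
       [  0.    , 336.2364, 242.9134],
       [  0.    ,   0.    ,   1.    ]]), 'xyz': array([0.1709, 0.5305, 0.3723]), 'rotation': array([-18.8827,   0.0752,  63.5284])}
```

View pics/top0.png

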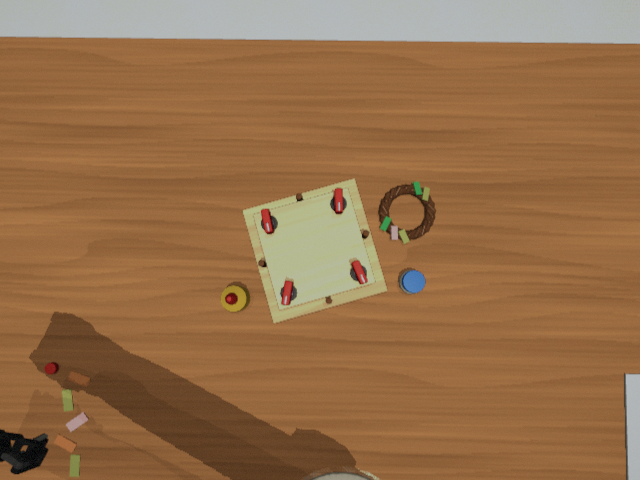

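View pics/scene0.png

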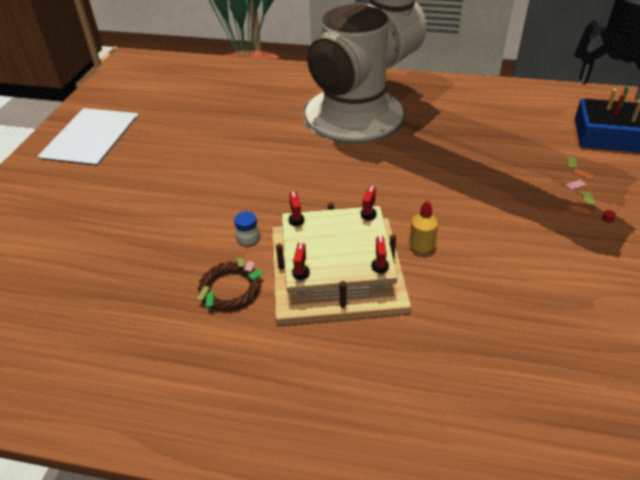

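View pics/wrist0.png

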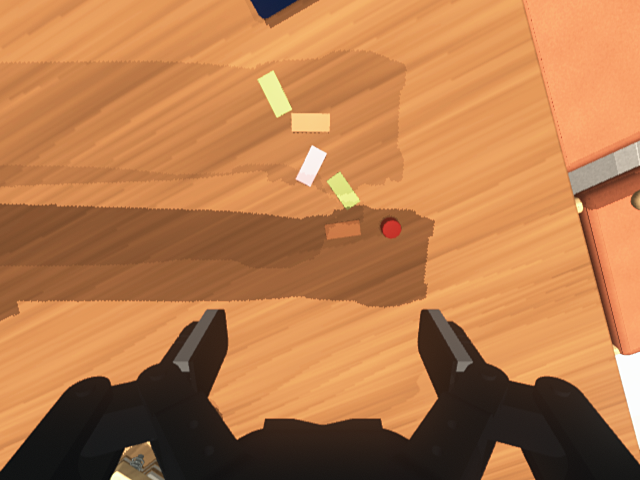

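```bash
cat >> h.py <<'E'
from scipy.spatial.transform import Rotation as Ro
def ray(p,uv):
    R=Ro.from_euler('xyz',p['rotation'],degrees=True).as_matrix()
    K=p['camera_matrix']; uv=np.atleast_2d(uv).astype(float)
    d=np.c_[(uv[:,0]-K[0,2])/K[0,0],-(uv[:,1]-K[1,2])/K[1,1],-np.ones(len(uv))]
    return p['xyz'],d@R.T
def onplane(p,uv,z):
    o,d=ray(p,uv); return o+d*((z-o[2])/d[:,2])[:,None]
def proj(p,X):
    R=Ro.from_euler('xyz',p['rotation'],degrees=True).as_matrix()
    c=(np.atleast_2d(X)-p['xyz'])@R; K=p['camera_matrix']
    return np.c_[K[0,2]+K[0,0]*c[:,0]/-c[:,2],K[1,2]-K[1,1]*c[:,1]/-c[:,2]]
def tri(p1,u1,p2,u2):
    o1,d1=ray(p1,u1);o2,d2=ray(p2,u2);d1=d1[0];d2=d2[0]
    t=np.linalg.lstsq(np.c_[d1,-d2],o2-o1,rcond=None)[0]
    a=o1+t[0]*d1;b=o2+t[1]*d2
    return (a+b)/2,np.linalg.norm(a-b)
def redmask(im,smin=150,vmin=80):
    h=cv2.cvtColor(im,cv2.COLOR_BGR2HSV)
    return (((h[...,0]<6)|(h[...,0]>172))&(h[...,1]>smin)&(h[...,2]>vmin)).astype(np.uint8)
E
python3 - <<'E'
from h import *
for n in ["top","scene"]:
    im=cv2.imread(f"pics/{n}0.png"); m=redmask(im)
    k,l,s,c=cv2.connectedComponentsWithStats(m)
    for i in range(1,k):
        if s[i,4]>30:
            ys,xs=np.where(l==i); print(n,s[i],c[i],cv2.minAreaRect(np.c_[xs,ys].astype(np.float32)))
    x0,y0,w,h=(230,170,170,165) if n=="top" else (180,170,280,160)
    cv2.imwrite(f"pics/{n}_crop.png",cv2.resize(im[y0:y0+h,x0:x0+w],None,fx=(4.5 if n=="top" else 2.8),fy=(3.6 if n=="top" else 2.8)*(1.25 if n=="top" else 1) if n!="top" else 3.6,interpolation=cv2.INTER_CUBIC) if n!="top" else cv2.resize(im[y0:y0+h,x0:x0+w],None,fx=3.6,fy=3.6,interpolation=cv2.INTER_CUBIC))
p=viewer.camera_params("top")
C=onplane(p,[(243,211),(355,179.5),(386.5,290.5),(274,322.5)],0.02)
print(C,C.mean(0)); 
for i in range(4):
    e=C[(i+1)%4]-C[i]; print(np.linalg.norm(e),np.degrees(np.arctan2(e[1],e[0])))
E
```

```text
top [334 189   9  23 152] [338.2237 199.3158] ((338.0, 200.0), (22.0, 8.0), 90.0)
top [261 209  12  25 159] [266.283 219.761] ((266.3634033203125, 221.02926635742188), (24.095848083496094, 8.101791381835938), 77.90524291992188)
top [352 261  15  23 161] [358.6273 270.6211] ((359.2069091796875, 271.4827575683594), (23.372547149658203, 8.403613090515137), 66.80140686035156)
top [282 281  11  24 158] [286.8291 291.3038] ((286.51348876953125, 292.4189147949219), (8.055550575256348, 23.015859603881836), 9.462322235107422)
top [226 294  11  10  90] [230.9    298.4889] ((231.0, 298.5), (9.0, 10.0), 90.0)
top [ 45 363  11  11 101] [ 50.0099 368.0891] ((50.0, 368.0), (10.0, 10.0), 90.0)
scene [363 187  13  24 147] [367.9864 197.5034] ((368.0, 197.5), (9.391485214233398, 24.149534225463867), 26.56505012512207)
scene [290 192  10  27 155] [295.0194 204.0258] ((295.1216125488281, 204.729736328125), (26.797035217285156, 8.548747062683105), 80.53767395019531)
scene [421 200  10  17 124] [425.9435 208.6694] ((425.5, 208.0), (16.0, 9.0), 90.0)
scene [604 211  11  10  73] [609.726  214.6849] ((609.0, 215.5), (9.0, 10.0), 90.0)
scene [377 238   9  28 159] [380.7925 251.0755] ((381.0, 251.5), (27.0, 8.0), 90.0)
scene [294 244  11  28 167] [298.8263 257.2455] ((298.52691650390625, 257.234619140625), (8.332049369812012, 27.89044189453125), 15.255120277404785)
[[ 0.6035  0.1952  0.02  ]
 [ 0.6672 -0.0166  0.02  ]
 [ 0.4578 -0.0782  0.02  ]
 [ 0.3945  0.1312  0.02  ]] [0.5307 0.0579 0.02  ]
0.2212112127806705 -73.24581464870815
0.21832970648308872 -163.60584107144808
0.21877054634256254 106.82946448437028
0.2186154453473176 17.03434397910631
```

View pics/top_crop.png

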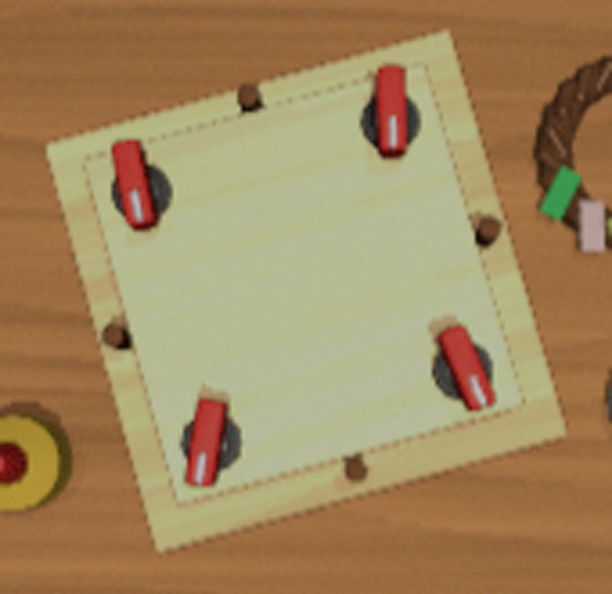

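View pics/scene_crop.png

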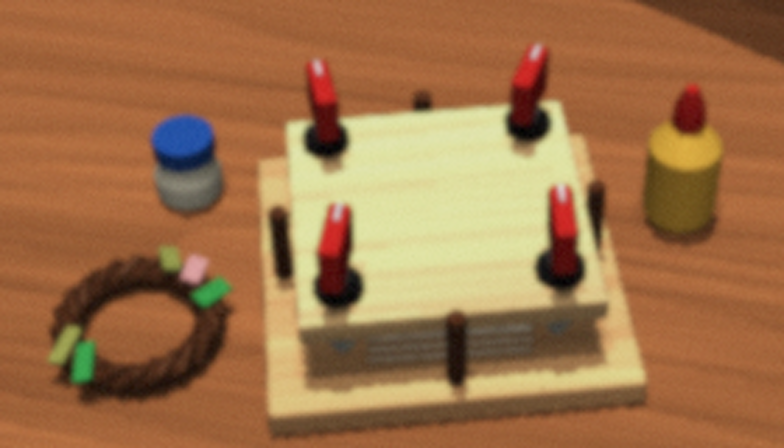

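```bash
cat >> h.py <<'E'
def plan(tgt,yaw_t,n,start=None,turns=None,claw=1):
    """rows from commanded pose start (x,y,z,yaw) to tgt; turn per row (tool +z = clockwise)"""
    if start is None:
        o=status.get_obs(); start=[*o['ee_pos'],o['tcp_rot'][2]]
    p=np.array(start[:3],float); y=start[3]
    dt=(y-yaw_t)/n
    rows=[]
    for i in range(n):
        d=(np.array(tgt)-p)/(n-i); a=np.radians(y)
        t=np.array([d[0]*np.cos(a)+d[1]*np.sin(a),d[0]*np.sin(a)-d[1]*np.cos(a),-d[2]])*100
        t=np.round(t,2); tr=round((y-yaw_t)/(n-i),2)
        p=p+np.array([t[0]*np.cos(a)+t[1]*np.sin(a),t[0]*np.sin(a)-t[1]*np.cos(a),-t[2]])/100
        y-=tr
        rows.append('{"claw":%g,"travel":[%g,%g,%g],"turn":%g}'%(claw,*(t+0.0),tr))
    for i in range(0,n,5): print('['+','.join(rows[i:i+5])+']')
    print('end',p,y)
E
python3 - <<'E'
from h import *
plan([0.48,0.058,0.404],0,22)
E
```

```text
[{"claw":1,"travel":[-1.83,-1.29,0],"turn":6.98},{"claw":1,"travel":[-1.98,-1.06,0],"turn":6.98},{"claw":1,"travel":[-2.09,-0.81,0],"turn":6.98},{"claw":1,"travel":[-2.17,-0.55,0],"turn":6.98},{"claw":1,"travel":[-2.23,-0.28,0],"turn":6.98}]
[{"claw":1,"travel":[-2.24,-0.01,0],"turn":6.98},{"claw":1,"travel":[-2.23,0.26,0],"turn":6.98},{"claw":1,"travel":[-2.18,0.53,0],"turn":6.97},{"claw":1,"travel":[-2.1,0.79,0],"turn":6.98},{"claw":1,"travel":[-1.99,1.04,0],"turn":6.97}]
[{"claw":1,"travel":[-1.84,1.28,0],"turn":6.98},{"claw":1,"travel":[-1.67,1.49,0],"turn":6.97},{"claw":1,"travel":[-1.48,1.68,0],"turn":6.98},{"claw":1,"travel":[-1.27,1.85,0],"turn":6.97},{"claw":1,"travel":[-1.03,1.99,0],"turn":6.98}]
[{"claw":1,"travel":[-0.78,2.1,0],"turn":6.97},{"claw":1,"travel":[-0.52,2.18,0],"turn":6.98},{"claw":1,"travel":[-0.25,2.23,0],"turn":6.97},{"claw":1,"travel":[0.02,2.25,0],"turn":6.98},{"claw":1,"travel":[0.29,2.23,0],"turn":6.97}]
[{"claw":1,"travel":[0.56,2.17,0.01],"turn":6.98},{"claw":1,"travel":[0.82,2.09,0],"turn":6.97}]
end [0.48  0.058 0.404] 0.003400317014800258
```

Request:
{"method": "move_arm", "body": {
  "commands": [
    {"claw": 0,"travel": [-1.8,-1.3,0],"turn": 7},
    {"claw": 0,"travel": [-2.0,-1.1,0],"turn": 7},
    {"claw": 0,"travel": [-2.1,-0.8,0],"turn": 7},
    {"claw": 0,"travel": [-2.2,-0.5,0],"turn": 7},
    {"claw": 0,"travel": [-2.2,-0.3,0],"turn": 7}
  ],
  "squeeze": 40
}}

```text
time: 0.57
ee_pos: [0.2991, 0.3923, 0.4044]
tcp_rot: [-180.0, 0.0, 118.2]
wrist_force: [-0.1, -0.4, -0.5]
opening: 0.0425
```

Request:
{"method": "move_arm", "body": {
  "commands": [
    {"claw": 0,"travel": [-2.2,0,0],"turn": 7},
    {"claw": 0,"travel": [-2.2,0.3,0],"turn": 7},
    {"claw": 0,"travel": [-2.2,0.5,0],"turn": 7},
    {"claw": 0,"travel": [-2.1,0.8,0],"turn": 7},
    {"claw": 0,"travel": [-2,1,0],"turn": 7}
  ]
}}

```text
time: 0.98
ee_pos: [0.3516, 0.2938, 0.4045]
tcp_rot: [-180.0, 0.0, 83.1]
wrist_force: [-0.0, 0.5, -0.0]
opening: 0.0426
```

Request:
{"method": "move_arm", "body": {
  "commands": [
    {"claw": 0,"travel": [-1.8,1.3,0],"turn": 7},
    {"claw": 0,"travel": [-1.7,1.5,0],"turn": 7},
    {"claw": 0,"travel": [-1.5,1.7,0],"turn": 7},
    {"claw": 0,"travel": [-1.3,1.8,0],"turn": 7},
    {"claw": 0,"travel": [-1,2,0],"turn": 7}
  ]
}}

```text
time: 1.4
ee_pos: [0.4044, 0.1949, 0.4046]
tcp_rot: [-180.0, 0.0, 48.1]
wrist_force: [-0.8, -0.0, -0.7]
opening: 0.0425
```

Request:
{"method": "move_arm", "body": {
  "commands": [
    {"claw": 0,"travel": [-0.8,2.1,0],"turn": 7},
    {"claw": 0,"travel": [-0.5,2.2,0],"turn": 7},
    {"claw": 0,"travel": [-0.3,2.2,0],"turn": 7},
    {"claw": 0,"travel": [0,2.2,0],"turn": 7},
    {"claw": 0,"travel": [0.3,2.2,0],"turn": 7}
  ]
}}

```text
time: 1.82
ee_pos: [0.4563, 0.0963, 0.4045]
tcp_rot: [-180.0, 0.0, 13.1]
wrist_force: [-0.7, -0.1, -0.0]
opening: 0.0426
```

Request:
{"method": "move_arm", "body": {
  "commands": [
    {"claw": 0,"travel": [0.6,2.2,0],"turn": 7},
    {"claw": 0,"travel": [0.8,2.1,0],"turn": 6.5},
    {"claw": 0,"travel": [0,0,0],"turn": 0}
  ]
}}

```text
time: 2.07
ee_pos: [0.4818, 0.0172, 0.4037]
tcp_rot: [-178.7, 0.1, 1.8]
wrist_force: [-0.2, -0.3, -0.2]
opening: 0.0424
```

```bash
python3 - <<'E'
from h import *
import pickle
o=status.get_obs(); print(o)
p=viewer.camera_params("wrist"); im=viewer.camera("wrist"); p2=viewer.camera_params("wrist")
print(p,p2['xyz'])
pickle.dump((o,p,im),open('w1.pkl','wb')); cv2.imwrite("pics/wrist1.png",im)
E
```

```text
{'time': 2.0667, 'q': array([  1.7439,  -4.2585,   0.6827,  95.0562,   1.2919, 179.9398]), 'qd': array([ 5.3997, -1.0468, -0.8799,  0.9269,  0.8052,  0.0837]), 'joint_efforts': array([ -3.9943, -41.2837,  47.4484,  -0.1832,   0.1102,  -0.0284]), 'ee_pos': array([0.4818, 0.0172, 0.4037]), 'tcp_rot': array([-178.708 ,    0.1136,    1.804 ]), 'wrist_force': array([-0.2008, -0.2521, -0.2414]), 'torque': array([ 0.0081, -0.0289, -0.0397]), 'opening': 0.04238092805196824}
{'camera_matrix': array([[336.2364,   0.    , 322.411 ],
       [  0.    , 336.2364, 242.9134],
       [  0.    ,   0.    ,   1.    ]]), 'xyz': array([0.5654, 0.0215, 0.3718]), 'rotation': array([-19.0561,   1.3018, -88.156 ])} [0.5648 0.0239 0.3718]
```

View pics/wrist1.png

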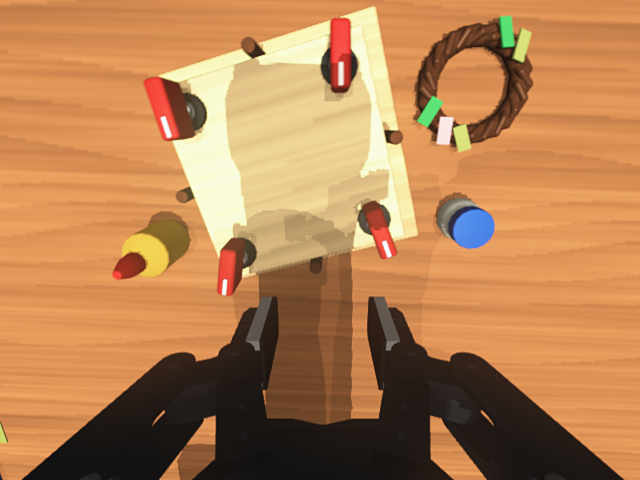

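```bash
python3 - <<'E'
from h import *
im=cv2.imread("pics/wrist1.png")
b=[(130,60,90,90),(300,5,90,90),(200,215,90,90),(340,180,90,90)]
t=[cv2.resize(im[y:y+h,x:x+w],(400,300) if 0 else (360,360),interpolation=cv2.INTER_CUBIC)[:300] if 0 else cv2.resize(im[y:y+h,x:x+w],(300,300),interpolation=cv2.INTER_CUBIC) for x,y,w,h in b]
cv2.imwrite("pics/w1crop.png",np.vstack([np.hstack(t[:2]),np.hstack(t[2:])]))
E
```

```text
(no output)
```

View pics/w1crop.png

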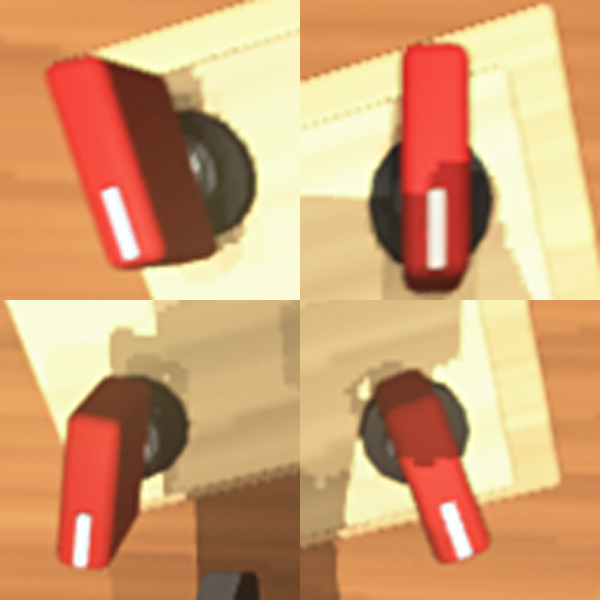

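```bash
python3 - <<'E'
from h import *
import pickle
o,p,im=pickle.load(open('w1.pkl','rb'))
E={'a':((373,210.9),(389.5,258)),'b':((228.5,250.1),(224.9,295.1)),'c':((152.5,77.4),(171.4,140.4)),'d':((340.8,18.5),(340.8,87.5))}
for z in (0.10,0.11,0.12,0.13):
    C={}
    for k,(f,n) in E.items():
        X=onplane(p,[f,n],z); e=X[0]-X[1]; C[k]=X.mean(0)[:2]
        print(z,k,C[k],'len',np.linalg.norm(e)*1e3,'yaw',np.degrees(np.arctan2(e[1],e[0])))
    print('centre',sum(C.values())/4,'diag',np.linalg.norm(C['c']-C['a']),np.linalg.norm(C['d']-C['b']), [np.degrees(np.arctan2(*(C[i]-C[j])[::-1])) for i,j in (('c','b'),('d','a'))],[np.degrees(np.arctan2(*(C[i]-C[j])[::-1])) for i,j in (('c','a'),('d','b'))])
pt=viewer.camera_params("top"); 
for z in (0.10,0.11,0.12,0.13):
    # top-cam red centroids
    C=onplane(pt,[(359.2,271.5),(286.5,292.4),(266.4,221),(338,200)],z)
    print(z,C[:,:2].ravel(),C.mean(0)[:2])
E
```

```text
0.1 a [ 0.4804 -0.0249] len 44.685573375018606 yaw 23.18495812480837
0.1 b [0.4395 0.1089] len 44.33845286265245 yaw -7.6474182300512155
0.1 c [0.5735 0.1498] len 45.16664748637167 yaw 11.40845671604709
0.1 d [0.6148 0.0161] len 43.717413753896466 yaw 2.8660209458893307
centre [0.527  0.0625] diag 0.19799711433966005 0.19828779931311188 [np.float64(17.0083912372214), np.float64(16.995259368039243)] [np.float64(61.96620970375161), np.float64(-27.87875099082225)]
0.11 a [ 0.4835 -0.0232] len 43.0412870967635 yaw 23.18495812480832
0.11 b [0.4441 0.1057] len 42.70693950980195 yaw -7.647418230051193
0.11 c [0.5732 0.1451] len 43.50465921840545 yaw 11.4084567160471
0.11 d [0.613  0.0163] len 42.108752655311875 yaw 2.8660209458893378
centre [0.5284 0.061 ] diag 0.19071145336110293 0.1909914420566054 [np.float64(17.008391237221396), np.float64(16.995259368039253)] [np.float64(61.9662097037516), np.float64(-27.878750990822258)]
0.12 a [ 0.4867 -0.0215] len 41.39700081850829 yaw 23.184958124808354
0.12 b [0.4488 0.1024] len 41.07542615695145 yaw -7.647418230051206
0.12 c [0.5729 0.1404] len 41
[... 419 characters left out ...]
 -7.6474182300512314
0.13 c [0.5726 0.1357] len 40.180682682472664 yaw 11.408456716047098
0.13 d [0.6093 0.0167] len 38.89143045814302 yaw 2.866020945889324
centre [0.5313 0.058 ] diag 0.17614013140398874 0.17639872754359262 [np.float64(17.00839123722139), np.float64(16.995259368039243)] [np.float64(61.96620970375156), np.float64(-27.878750990822255)]
0.1 [ 0.4897 -0.0228  0.451   0.1035  0.5758  0.1418  0.6152  0.0162] [0.5329 0.0597]
0.11 [ 0.4893 -0.0223  0.451   0.1028  0.5747  0.1408  0.6137  0.0163] [0.5322 0.0594]
0.12 [ 0.489  -0.0218  0.4511  0.1022  0.5735  0.1397  0.6121  0.0164] [0.5314 0.0591]
0.13 [ 0.4886 -0.0213  0.4511  0.1015  0.5724  0.1387  0.6106  0.0166] [0.5307 0.0589]
```

Request:
{"method": "move_arm", "body": {
  "commands": [
    {"claw": 0,"travel": [0,0,2],"turn": -7.1},
    {"claw": 0,"travel": [0,0,2],"turn": -7.1},
    {"claw": 0,"travel": [0,0,2],"turn": -7.1},
    {"claw": 0,"travel": [0,0,0],"turn": -7.1},
    {"claw": 0,"travel": [0,0,0],"turn": -7.1}
  ]
}}

```text
time: 2.53
ee_pos: [0.4799, 0.0245, 0.3429]
tcp_rot: [-178.8, -0.6, 38.3]
wrist_force: [-0.7, 0.3, 0.8]
opening: 0.0429
```

Request:
{"method": "move_arm", "body": {
  "commands": [
    {"claw": 0,"travel": [0,0,0],"turn": -7.1},
    {"claw": 0,"travel": [0,0,0],"turn": -7.1},
    {"claw": 0,"travel": [0,0,0],"turn": -7.1},
    {"claw": 0,"travel": [0,0,0],"turn": -7.1},
    {"claw": 0,"travel": [0,0,0],"turn": -7.1}
  ]
}}

```text
time: 2.95
ee_pos: [0.4802, 0.0246, 0.3443]
tcp_rot: [-179.5, -1.2, 73.8]
wrist_force: [0.2, -0.8, -0.2]
opening: 0.0425
```

Request:
{"method": "move_arm", "body": {
  "commands": [
    {"claw": 0,"travel": [0,0,0],"turn": -7.1},
    {"claw": 0,"travel": [0,0,0],"turn": -7.1},
    {"claw": 0,"travel": [0,0,0],"turn": -7.1},
    {"claw": 0,"travel": [0,0,0],"turn": -7.1},
    {"claw": 0,"travel": [0,0,0],"turn": -7.1}
  ]
}}

```text
time: 3.37
ee_pos: [0.4802, 0.0246, 0.3443]
tcp_rot: [179.7, -1.3, 109.4]
wrist_force: [-0.8, 0.1, 0.3]
opening: 0.0426
```

Request:
{"method": "move_arm", "body": {
  "commands": [
    {"claw": 0,"travel": [0,0,0],"turn": -7.1},
    {"claw": 0,"travel": [0,0,0],"turn": -7.1},
    {"claw": 0,"travel": [0,0,0],"turn": -7.1},
    {"claw": 0,"travel": [0,0,0],"turn": -7.1},
    {"claw": 0,"travel": [0,0,0],"turn": -7.1}
  ]
}}

```text
time: 3.78
ee_pos: [0.4802, 0.0246, 0.3444]
tcp_rot: [179.0, -0.9, 144.9]
wrist_force: [0.5, -0.6, 0.1]
opening: 0.0429
```

Request:
{"method": "move_arm", "body": {
  "commands": [
    {"claw": 0,"travel": [0,0,0],"turn": -7.1},
    {"claw": 0,"travel": [0,0,0],"turn": -7.1},
    {"claw": 0,"travel": [0,0,0],"turn": -7.1},
    {"claw": 0,"travel": [0,0,0],"turn": -7.1},
    {"claw": 0,"travel": [0,0,0],"turn": -7.1}
  ]
}}

```text
time: 4.2
ee_pos: [0.4802, 0.0246, 0.3443]
tcp_rot: [178.7, -0.2, -179.6]
wrist_force: [-1.5, 1.1, 0.5]
opening: 0.0429
```

```bash
python3 - <<'E'
from h import *
o=status.get_obs(); print(o['time'],o['q'],o['qd'],o['ee_pos'],o['tcp_rot'],o['torque'])
y=o['tcp_rot'][2]%360
plan([0.4867,-0.0215,0.33],203.2,5,start=[*o['ee_pos'],y],claw=0)
E
```

```text
4.2 [ 2.617  -5.2418 -6.8133 88.5261  1.3509  2.2592] [  0.006    0.0448   0.0136  -0.0066  -0.0437 -84.6156] [0.4802 0.0246 0.3443] [ 178.654    -0.1508 -179.6416] [-0.0229 -0.0219 -0.0135]
[{"claw":0,"travel":[-0.13,-0.92,0.29],"turn":-4.57},{"claw":0,"travel":[-0.05,-0.93,0.29],"turn":-4.57},{"claw":0,"travel":[0.02,-0.93,0.28],"turn":-4.57},{"claw":0,"travel":[0.1,-0.93,0.29],"turn":-4.57},{"claw":0,"travel":[0.17,-0.91,0.28],"turn":-4.56}]
end [ 0.4867 -0.0215  0.33  ] 203.1983506629857
```

```bash
cat >> h.py <<'E'
GD=0.1547
def pose():
    o=status.get_obs(); R=Ro.from_euler('xyz',o['tcp_rot'],degrees=True).as_matrix()
    return o,R,o['ee_pos']+R[:,2]*GD
def plang(tgt,yaw_t,n,claw=0,R=None,g=None):
    """grasp point to tgt, tool x yaw to yaw_t (deg, nearest way), n rows; turn cw +"""
    o,R0,g0=pose(); R=R0 if R is None else R; g=g0 if g is None else np.array(g)
    rows=[]
    for i in range(n):
        y=np.degrees(np.arctan2(R[1,0],R[0,0])); dy=(y-yaw_t+180)%360-180
        t=np.round(R.T@((np.array(tgt)-g)/(n-i))*100,2); tr=round(dy/(n-i),1)
        g=g+R@t/100; R=R@Ro.from_euler('z',tr,degrees=True).as_matrix()
        rows.append('{"claw":%g,"travel":[%g,%g,%g],"turn":%g}'%(claw,*(t+0.0),tr+0.0))
    for i in range(0,n,5): print('['+','.join(rows[i:i+5])+']')
    print('end',g,np.degrees(np.arctan2(R[1,0],R[0,0])))
K={'a':(0.4867,-0.0215),'b':(0.4488,0.1024),'c':(0.5729,0.1404),'d':(0.6111,0.0165)}
def st():
    o,R,g=pose()
    print('t %.2f grasp'%o['time'],g,'yaw %.2f'%(np.degrees(np.arctan2(R[1,0],R[0,0]))%360),'F',o['wrist_force'],'T',o['torque'],'open %.4f'%o['opening'],'q6 %.1f'%o['q'][5])
E
python3 - <<'E'
from h import *
st(); plang([0.4867,-0.0215,0.165],203.2,5)
E
```

```text
t 4.20 grasp [0.4797 0.0282 0.1897] yaw 180.36 F [-1.503   1.0834  0.4873] T [-0.0229 -0.0219 -0.0135] open 0.0429 q6 2.3
[{"claw":0,"travel":[-0.13,-1.01,0.47],"turn":-4.6},{"claw":0,"travel":[-0.05,-1.01,0.47],"turn":-4.6},{"claw":0,"travel":[0.03,-1.02,0.47],"turn":-4.5},{"claw":0,"travel":[0.1,-1.01,0.47],"turn":-4.6},{"claw":0,"travel":[0.19,-0.99,0.47],"turn":-4.5}]
end [ 0.4866 -0.0215  0.165 ] -156.84775843430575
```

Request:
{"method": "move_arm", "body": {
  "commands": [
    {"claw": 0,"travel": [-0.1,-1.0,0.5],"turn": -4.5},
    {"claw": 0,"travel": [0,-1.0,0.5],"turn": -4.5},
    {"claw": 0,"travel": [0,-1.0,0.5],"turn": -4.5},
    {"claw": 0,"travel": [0.1,-1.0,0.5],"turn": -4.5},
    {"claw": 0,"travel": [0.2,-1.0,0.5],"turn": -4.5}
  ]
}}

```text
time: 4.62
ee_pos: [0.4861, -0.0251, 0.3179]
tcp_rot: [178.7, 0.4, -157.3]
wrist_force: [-0.2, -0.2, -0.0]
opening: 0.0426
```

Request:
{"method": "move_arm", "body": {
  "commands": [
    {"claw": 0,"travel": [0,0,0],"turn": 0},
    {"claw": 0,"travel": [0,0,0],"turn": 0}
  ]
}}

```text
time: 4.78
ee_pos: [0.486, -0.0252, 0.3181]
tcp_rot: [178.7, 0.3, -157.7]
wrist_force: [0.3, 1.6, 0.6]
opening: 0.0427
```

```bash
python3 - <<'E'
from h import *
import pickle
st(); o=status.get_obs()
p=viewer.camera_params("wrist"); im=viewer.camera("wrist")
pickle.dump((o,p,im),open('w2.pkl','wb')); cv2.imwrite("pics/wrist2.png",im)
E
```

```text
t 4.78 grasp [ 0.4855 -0.0215  0.1634] yaw 202.27 F [0.3431 1.6244 0.604 ] T [-0.035   0.0177  0.0451] open 0.0427 q6 -25.6
```

View pics/wrist2.png

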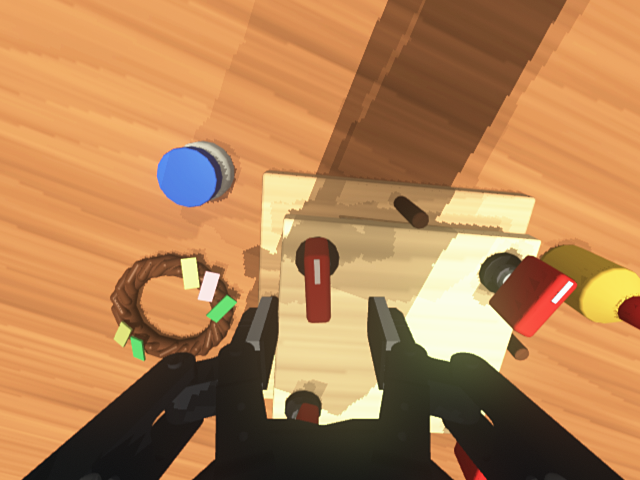

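```bash
python3 - <<'E'
from h import *
import pickle
o,p,im=pickle.load(open('w2.pkl','rb'))
cv2.imwrite("pics/w2c.png",cv2.resize(im[225:335,270:365],None,fx=5,fy=5,interpolation=cv2.INTER_CUBIC))
E
```

```text
(no output)
```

View pics/w2c.png

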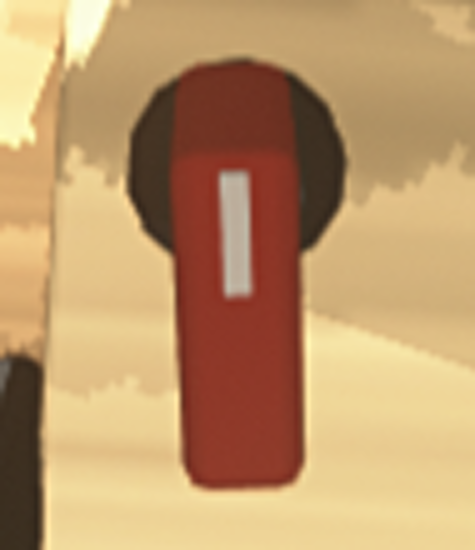

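```bash
python3 - <<'E'
from h import *
import pickle
o,p,im=pickle.load(open('w2.pkl','rb'))
for z in (.117,.1195,.122):
    X=onplane(p,[(317.2,255),(318.6,322.6)],z); e=X[1]-X[0]; print(z,X.mean(0),np.linalg.norm(e),np.degrees(np.arctan2(e[1],e[0])))
E
```

```text
0.117 [ 0.4885 -0.0208  0.117 ] 0.04203267446496654 23.141505888447817
0.1195 [ 0.4873 -0.0213  0.1195] 0.041410092891777134 23.141505888447846
0.122 [ 0.4861 -0.0218  0.122 ] 0.04078751131858777 23.141505888447842
```

```bash
python3 - <<'E'
from h import *
st(); plang([0.487,-0.0214,0.1055],203.1,2)
E
```

```text
t 4.83 grasp [ 0.4856 -0.0213  0.1638] yaw 202.27 F [ 0.5441 -0.1035  0.5443] T [-0.0455 -0.0254 -0.0367] open 0.0428 q6 -25.5
[{"claw":0,"travel":[-0.04,-0.1,2.91],"turn":-0.4},{"claw":0,"travel":[-0.04,-0.09,2.92],"turn":-0.4}]
end [ 0.4869 -0.0214  0.1055] -156.92649428675233
```

Request:
{"method": "move_arm", "body": {
  "commands": [
    {"claw": 0,"travel": [0,-0.1,2.9],"turn": -0.4},
    {"claw": 0,"travel": [-0.1,-0.1,2.9],"turn": -0.4},
    {"claw": -1,"travel": [0,0,0],"turn": 0},
    {"claw": -1,"travel": [0,0,0],"turn": 0},
    {"claw": -1,"travel": [0,0,0],"turn": 0}
  ],
  "squeeze": 80
}}

```text
time: 5.25
ee_pos: [0.4877, -0.0258, 0.2609]
tcp_rot: [178.8, 0.3, -156.8]
wrist_force: [1.3, -2.6, -10.5]
opening: 0.0132
```

```bash
python3 - <<'E'
from h import *
st()
E
```

```text
t 5.25 grasp [ 0.4873 -0.0225  0.1062] yaw 203.15 F [  1.3134  -2.5778 -10.5169] T [-0.9434 -0.468   0.1453] open 0.0132 q6 -26.5
```

Request:
{"method": "move_arm", "body": {
  "commands": [
    {"claw": -1,"travel": [0,0,0],"turn": 6.5},
    {"claw": -1,"travel": [0,0,0],"turn": 6.5},
    {"claw": -1,"travel": [0,0,0],"turn": 6.5},
    {"claw": -1,"travel": [0,0,0],"turn": 6.5},
    {"claw": -1,"travel": [0,0,0],"turn": 6.5}
  ]
}}

```text
time: 5.67
ee_pos: [0.4879, -0.0259, 0.2609]
tcp_rot: [178.8, -0.3, 170.3]
wrist_force: [2.1, -5.0, -14.6]
opening: 0.0129
```

```bash
python3 - <<'E'
from h import *
st()
E
```

```text
t 5.67 grasp [ 0.4875 -0.0226  0.1063] yaw 170.34 F [  2.112   -5.0042 -14.6102] T [-1.3514 -0.8376  0.3999] open 0.0129 q6 6.3
```

Request:
{"method": "move_arm", "body": {
  "commands": [
    {"claw": -1,"travel": [0,0,0],"turn": 6.5},
    {"claw": -1,"travel": [0,0,0],"turn": 6.5},
    {"claw": -1,"travel": [0,0,0],"turn": 0}
  ]
}}

```text
time: 5.92
ee_pos: [0.4878, -0.026, 0.261]
tcp_rot: [178.9, -0.6, 157.2]
wrist_force: [0.6, -4.6, -13.1]
opening: 0.0131
```

```bash
python3 - <<'E'
from h import *
st()
E
```

```text
t 5.92 grasp [ 0.4875 -0.0228  0.1064] yaw 157.21 F [  0.5984  -4.5992 -13.1329] T [-1.5728 -0.4148 -0.2565] open 0.0131 q6 19.5
```

Request:
{"method": "move_arm", "body": {
  "commands": [
    {"claw": -0.3,"travel": [0,0,0],"turn": 0},
    {"claw": -0.3,"travel": [0,0,0],"turn": 0},
    {"claw": -0.3,"travel": [0,0,-2.2],"turn": 0},
    {"claw": -0.3,"travel": [0,0,-2.2],"turn": 0}
  ]
}}

```text
time: 6.25
ee_pos: [0.4877, -0.0265, 0.3056]
tcp_rot: [178.8, -0.6, 157.7]
wrist_force: [-0.2, 0.1, -0.0]
opening: 0.0298
```

```bash
python3 - <<'E'
from h import *
st();plang([*K['c'],0.152],191.4,6,claw=-0.3)
E
```

```text
t 6.25 grasp [ 0.4873 -0.0228  0.1509] yaw 157.73 F [-0.1952  0.0994 -0.0027] T [-0.0425  0.0005  0.025 ] open 0.0298 q6 18.9
[{"claw":-0.3,"travel":[-0.29,3.06,0.04],"turn":-5.6},{"claw":-0.3,"travel":[-0.59,3.01,0.04],"turn":-5.6},{"claw":-0.3,"travel":[-0.88,2.94,0.05],"turn":-5.6},{"claw":-0.3,"travel":[-1.16,2.85,0.04],"turn":-5.6},{"claw":-0.3,"travel":[-1.43,2.72,0.05],"turn":-5.6}]
[{"claw":-0.3,"travel":[-1.69,2.56,0.04],"turn":-5.7}]
end [0.5729 0.1404 0.152 ] -168.58100879535266
```

Request:
{"method": "move_arm", "body": {
  "commands": [
    {"claw": -0.3,"travel": [-0.3,3.1,0],"turn": -5.6},
    {"claw": -0.3,"travel": [-0.6,3.0,0],"turn": -5.6},
    {"claw": -0.3,"travel": [-0.9,2.9,0],"turn": -5.6},
    {"claw": -0.3,"travel": [-1.2,2.8,0],"turn": -5.6},
    {"claw": -0.3,"travel": [-1.4,2.7,0],"turn": -5.6}
  ]
}}

```text
time: 6.67
ee_pos: [0.5604, 0.1099, 0.3093]
tcp_rot: [178.6, 0.2, -174.0]
wrist_force: [0.9, -0.2, -0.7]
opening: 0.0301
```

Request:
{"method": "move_arm", "body": {
  "commands": [
    {"claw": -0.3,"travel": [-1.7,2.6,0],"turn": -5.7},
    {"claw": -0.3,"travel": [0,0,0],"turn": 0},
    {"claw": -0.3,"travel": [0,0,0],"turn": 0}
  ]
}}

```text
time: 6.92
ee_pos: [0.5745, 0.1375, 0.309]
tcp_rot: [178.6, 0.2, -168.5]
wrist_force: [-0.0, -0.1, -0.3]
opening: 0.0298
```

```bash
python3 - <<'E'
from h import *
import pickle
st(); o=status.get_obs()
plang([*K['c'],0.106],191.4,2,claw=-0.3)
p=viewer.camera_params("wrist"); im=viewer.camera("wrist")
pickle.dump((o,p,im),open('w3.pkl','wb')); cv2.imwrite("pics/w3c.png",cv2.resize(im[225:375,230:430],None,fx=4,fy=4,interpolation=cv2.INTER_CUBIC))
E
```

```text
t 6.92 grasp [0.5743 0.1412 0.1543] yaw 191.53 F [-0.0125 -0.0931 -0.3469] T [-0.0544  0.0615 -0.0071] open 0.0298 q6 1.7
[{"claw":-0.3,"travel":[0.09,-0.08,2.41],"turn":0.1},{"claw":-0.3,"travel":[0.08,-0.08,2.42],"turn":0}]
end [0.5729 0.1404 0.106 ] -168.57172851663609
```

View pics/w3c.png

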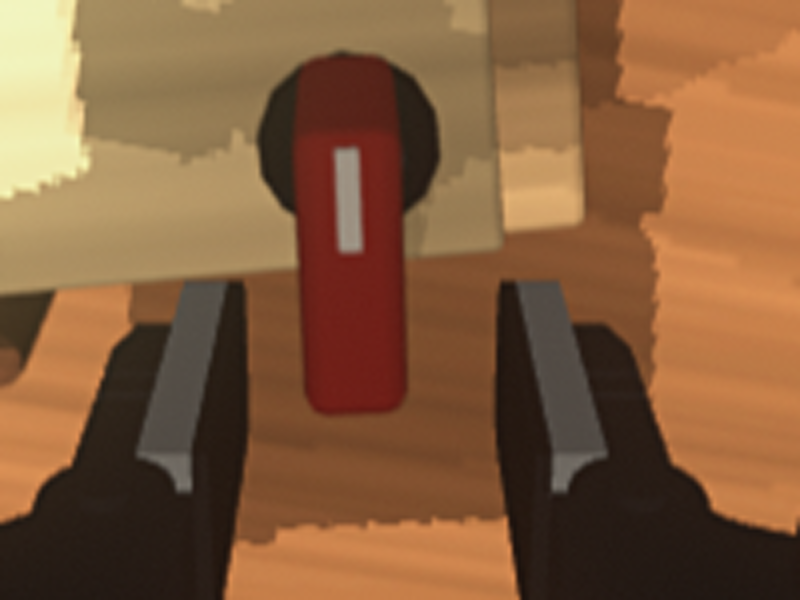

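```bash
python3 - <<'E'
from h import *
import pickle
o,p,im=pickle.load(open('w3.pkl','rb'))
X=onplane(p,[(317.2,258),(319,328)],.1195); e=X[1]-X[0]; print(X.mean(0),np.linalg.norm(e),np.degrees(np.arctan2(e[1],e[0])))
E
```

```text
[0.5737 0.1407 0.1195] 0.040857671263424475 12.657591612120749
```

Request:
{"method": "move_arm", "body": {
  "commands": [
    {"claw": -0.3,"travel": [0.1,0,2.4],"turn": -0.7},
    {"claw": -0.3,"travel": [0,-0.1,2.4],"turn": 0},
    {"claw": -1,"travel": [0,0,0],"turn": 0},
    {"claw": -1,"travel": [0,0,0],"turn": 0},
    {"claw": -1,"travel": [0,0,0],"turn": 0}
  ]
}}

```text
time: 7.38
ee_pos: [0.5721, 0.1352, 0.258]
tcp_rot: [178.7, -0.2, -168.0]
wrist_force: [-3.5, 3.5, -26.1]
opening: 0.0129
```

```bash
python3 - <<'E'
from h import *
st()
E
```

```text
t 7.38 grasp [0.5709 0.1386 0.1033] yaw 192.05 F [ -3.4946   3.5052 -26.1228] T [-0.4785  0.3405 -0.0526] open 0.0129 q6 1.0
```

Request:
{"method": "move_arm", "body": {
  "commands": [
    {"claw": -1,"travel": [0,0,0],"turn": 6.5},
    {"claw": -1,"travel": [0,0,0],"turn": 6.5},
    {"claw": -1,"travel": [0,0,0],"turn": 6.5},
    {"claw": -1,"travel": [0,0,0],"turn": 6.5},
    {"claw": -1,"travel": [0,0,0],"turn": 6.5}
  ]
}}

```text
time: 7.8
ee_pos: [0.5722, 0.1363, 0.258]
tcp_rot: [178.8, -0.9, 159.3]
wrist_force: [-3.2, 11.4, -26.7]
opening: 0.0131
```

Request:
{"method": "move_arm", "body": {
  "commands": [
    {"claw": -1,"travel": [0,0,0],"turn": 6.5},
    {"claw": -1,"travel": [0,0,0],"turn": 6.5},
    {"claw": -1,"travel": [0,0,0],"turn": 0}
  ]
}}

```text
time: 8.05
ee_pos: [0.5724, 0.1367, 0.258]
tcp_rot: [179.0, -1.1, 146.2]
wrist_force: [-0.4, 12.2, -27.7]
opening: 0.0131
```

```bash
python3 - <<'E'
from h import *
st()
E
```

```text
t 8.05 grasp [0.5714 0.1406 0.1033] yaw 146.25 F [ -0.4455  12.2323 -27.7229] T [ 1.5206 -0.0472 -0.223 ] open 0.0131 q6 46.9
```

Request:
{"method": "move_arm", "body": {
  "commands": [
    {"claw": -0.3,"travel": [0,0,0],"turn": 0},
    {"claw": -0.3,"travel": [0,0,0],"turn": 0},
    {"claw": -0.3,"travel": [0,0,-2.2],"turn": 0},
    {"claw": -0.3,"travel": [0,0,-2.2],"turn": 0}
  ]
}}

```text
time: 8.38
ee_pos: [0.5733, 0.1343, 0.3059]
tcp_rot: [178.9, -0.8, 146.6]
wrist_force: [0.2, -0.4, -0.2]
opening: 0.0297
```

```bash
python3 - <<'E'
from h import *
st();plang([*K['b'],0.152],180-7.6,5,claw=-0.3)
E
```

```text
t 8.38 grasp [0.5731 0.1379 0.1513] yaw 146.58 F [ 0.1644 -0.3999 -0.1934] T [ 0.0023 -0.0354 -0.0105] open 0.0297 q6 46.4
[{"claw":-0.3,"travel":[1.68,-1.96,-0.03],"turn":-5.2},{"claw":-0.3,"travel":[1.86,-1.8,-0.03],"turn":-5.2},{"claw":-0.3,"travel":[2.01,-1.63,-0.03],"turn":-5.1},{"claw":-0.3,"travel":[2.15,-1.44,-0.03],"turn":-5.2},{"claw":-0.3,"travel":[2.27,-1.24,-0.02],"turn":-5.1}]
end [0.4488 0.1024 0.152 ] 172.3716520639474
```

Request:
{"method": "move_arm", "body": {
  "commands": [
    {"claw": -0.3,"travel": [1.7,-2.0,0],"turn": -5.2},
    {"claw": -0.3,"travel": [1.9,-1.8,0],"turn": -5.2},
    {"claw": -0.3,"travel": [2,-1.6,0],"turn": -5.1},
    {"claw": -0.3,"travel": [2.1,-1.4,0],"turn": -5.2},
    {"claw": -0.3,"travel": [2.3,-1.2,0],"turn": -5.1}
  ]
}}

```text
time: 8.8
ee_pos: [0.4481, 0.0994, 0.3059]
tcp_rot: [178.6, -0.0, 172.6]
wrist_force: [-0.5, -0.2, -0.1]
opening: 0.0293
```

Request:
{"method": "move_arm", "body": {
  "commands": [
    {"claw": -0.3,"travel": [0,0,0],"turn": 0},
    {"claw": -0.3,"travel": [0,0,0],"turn": 0}
  ]
}}

```text
time: 8.97
ee_pos: [0.4484, 0.0996, 0.3062]
tcp_rot: [178.6, -0.0, 172.3]
wrist_force: [0.8, 0.5, -0.6]
opening: 0.0296
```

```bash
python3 - <<'E'
from h import *
import pickle
st(); o=status.get_obs()
plang([*K['b'],0.106],180-7.6,2,claw=-0.3)
p=viewer.camera_params("wrist"); im=viewer.camera("wrist")
pickle.dump((o,p,im),open('w4.pkl','wb')); cv2.imwrite("pics/w4c.png",cv2.resize(im[225:375,230:430],None,fx=4,fy=4,interpolation=cv2.INTER_CUBIC))
st()
E
```

```text
t 8.97 grasp [0.4489 0.1033 0.1516] yaw 172.34 F [ 0.8055  0.4932 -0.6327] T [ 0.0205 -0.0326  0.0027] open 0.0296 q6 19.9
[{"claw":-0.3,"travel":[0,-0.1,2.28],"turn":0},{"claw":-0.3,"travel":[0,-0.1,2.27],"turn":-0.1}]
end [0.4488 0.1024 0.106 ] 172.43564495413506
t 9.02 grasp [0.4495 0.1035 0.1511] yaw 172.31 F [0.717  0.7621 0.2994] T [0.0205 0.0312 0.0209] open 0.0300 q6 19.9
```

View pics/w4c.png

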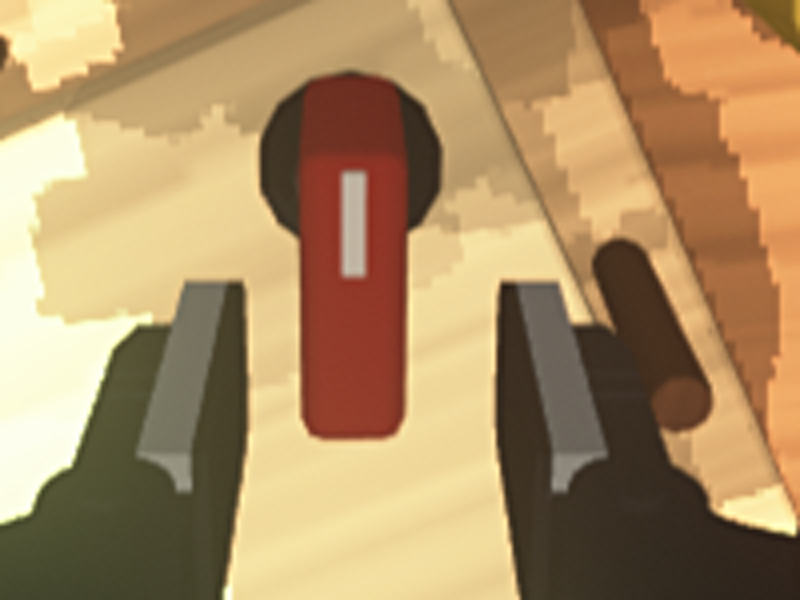

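```bash
python3 - <<'E'
from h import *
import pickle
o,p,im=pickle.load(open('w4.pkl','rb'))
X=onplane(p,[(318.3,263.8),(318.3,334.5)],.1195); e=X[1]-X[0]; print(X.mean(0),np.linalg.norm(e),np.degrees(np.arctan2(e[1],e[0])))
plang([*X.mean(0)[:2],0.106],180+np.degrees(np.arctan2(e[1],e[0])),2,claw=-0.3)
E
```

```text
[0.4498 0.103  0.1195] 0.040994772261497225 -7.848020646557498
[{"claw":-0.3,"travel":[-0.02,-0.08,2.25],"turn":0.1},{"claw":-0.3,"travel":[-0.03,-0.08,2.26],"turn":0.1}]
end [0.4499 0.103  0.106 ] 172.1088468226453
```

Request:
{"method": "move_arm", "body": {
  "commands": [
    {"claw": -0.3,"travel": [0,0,2.2],"turn": 0.2},
    {"claw": -0.3,"travel": [0,0,2.2],"turn": 0},
    {"claw": -1,"travel": [0,0,0],"turn": 0},
    {"claw": -1,"travel": [0,0,0],"turn": 0},
    {"claw": -1,"travel": [0,0,0],"turn": 0}
  ]
}}

```text
time: 9.43
ee_pos: [0.4487, 0.0996, 0.2575]
tcp_rot: [179.1, -0.5, 172.1]
wrist_force: [3.4, -15.0, -20.2]
opening: 0.0131
```

```bash
python3 - <<'E'
from h import *
st()
E
```

```text
t 9.43 grasp [0.4478 0.1022 0.1028] yaw 172.07 F [  3.4118 -15.0256 -20.2139] T [-3.0686 -0.5927  0.1386] open 0.0131 q6 20.2
```

Request:
{"method": "move_arm", "body": {
  "commands": [
    {"claw": -1,"travel": [0,0,0],"turn": 6.5},
    {"claw": -1,"travel": [0,0,0],"turn": 6.5},
    {"claw": -1,"travel": [0,0,0],"turn": 6.5},
    {"claw": -1,"travel": [0,0,0],"turn": 6.5},
    {"claw": -1,"travel": [0,0,0],"turn": 6.5}
  ]
}}

```text
time: 9.85
ee_pos: [0.4491, 0.1, 0.2574]
tcp_rot: [179.4, -0.9, 139.3]
wrist_force: [5.6, -9.3, -23.8]
opening: 0.0131
```

Request:
{"method": "move_arm", "body": {
  "commands": [
    {"claw": -1,"travel": [0,0,0],"turn": 6.5},
    {"claw": -1,"travel": [0,0,0],"turn": 6.5},
    {"claw": -1,"travel": [0,0,0],"turn": 0}
  ]
}}

```text
time: 10.1
ee_pos: [0.4492, 0.1002, 0.2576]
tcp_rot: [179.6, -1.0, 126.2]
wrist_force: [5.6, -7.9, -23.2]
opening: 0.0132
```

```bash
python3 - <<'E'
from h import *
st()
E
```

```text
t 10.10 grasp [0.4484 0.1031 0.1029] yaw 126.17 F [  5.5732  -7.9088 -23.2167] T [-1.91   -1.379  -0.2798] open 0.0132 q6 66.1
```

Request:
{"method": "move_arm", "body": {
  "commands": [
    {"claw": -0.3,"travel": [0,0,0],"turn": 0},
    {"claw": -0.3,"travel": [0,0,0],"turn": 0},
    {"claw": -0.3,"travel": [0,0,-2.2],"turn": 0},
    {"claw": -0.3,"travel": [0,0,-2.2],"turn": 0}
  ]
}}

```text
time: 10.43
ee_pos: [0.4489, 0.1002, 0.3043]
tcp_rot: [179.3, -1.2, 126.7]
wrist_force: [-0.4, 0.3, 1.1]
opening: 0.0301
```

```bash
python3 - <<'E'
from h import *
st();plang([*K['d'],0.152],182.9,8,claw=-0.3)
E
```

```text
t 10.43 grasp [0.4485 0.1038 0.1497] yaw 126.72 F [-0.3658  0.3278  1.1242] T [-0.0425  0.04   -0.0402] open 0.0301 q6 65.5
[{"claw":-0.3,"travel":[-2.09,0.98,-0.06],"turn":-7},{"claw":-0.3,"travel":[-2.19,0.72,-0.06],"turn":-7},{"claw":-0.3,"travel":[-2.26,0.44,-0.06],"turn":-7},{"claw":-0.3,"travel":[-2.3,0.16,-0.06],"turn":-7},{"claw":-0.3,"travel":[-2.31,-0.12,-0.06],"turn":-7}]
[{"claw":-0.3,"travel":[-2.27,-0.4,-0.06],"turn":-7.1},{"claw":-0.3,"travel":[-2.21,-0.67,-0.06],"turn":-7},{"claw":-0.3,"travel":[-2.11,-0.94,-0.07],"turn":-7.1}]
end [0.6111 0.0165 0.152 ] -177.08771902010218
```

Request:
{"method": "move_arm", "body": {
  "commands": [
    {"claw": -0.3,"travel": [-2.1,1,0],"turn": -7},
    {"claw": -0.3,"travel": [-2.2,0.7,0],"turn": -7},
    {"claw": -0.3,"travel": [-2.3,0.4,0],"turn": -7},
    {"claw": -0.3,"travel": [-2.3,0.2,0],"turn": -7},
    {"claw": -0.3,"travel": [-2.3,-0.1,0],"turn": -7}
  ]
}}

```text
time: 10.85
ee_pos: [0.5523, 0.0449, 0.3034]
tcp_rot: [178.7, -0.4, 162.1]
wrist_force: [-0.3, 1.5, 0.4]
opening: 0.0302
```

Request:
{"method": "move_arm", "body": {
  "commands": [
    {"claw": -0.3,"travel": [-2.3,-0.4,0],"turn": -7},
    {"claw": -0.3,"travel": [-2.2,-0.7,0],"turn": -7},
    {"claw": -0.3,"travel": [-2.1,-0.9,0],"turn": -7},
    {"claw": -0.3,"travel": [0,0,0],"turn": 0},
    {"claw": -0.3,"travel": [0,0,0],"turn": 0}
  ]
}}

```text
time: 11.27
ee_pos: [0.6129, 0.0122, 0.3015]
tcp_rot: [178.6, -0.0, -177.4]
wrist_force: [0.5, 0.8, 0.6]
opening: 0.0297
```

```bash
python3 - <<'E'
from h import *
import pickle
st(); o=status.get_obs()
plang([*K['d'],0.106],182.9,2,claw=-0.3)
p=viewer.camera_params("wrist"); im=viewer.camera("wrist")
pickle.dump((o,p,im),open('w5.pkl','wb')); cv2.imwrite("pics/w5c.png",cv2.resize(im[225:375,230:430],None,fx=4,fy=4,interpolation=cv2.INTER_CUBIC))
st()
E
```

```text
t 11.27 grasp [0.6126 0.0159 0.1468] yaw 182.60 F [0.471  0.8123 0.5962] T [-0.0509  0.0261 -0.0156] open 0.0297 q6 -1.7
[{"claw":-0.3,"travel":[0.07,-0.02,2.04],"turn":-0.2},{"claw":-0.3,"travel":[0.08,-0.01,2.04],"turn":-0.1}]
end [0.6111 0.0165 0.106 ] -177.10475138880236
t 11.32 grasp [0.6119 0.0163 0.1469] yaw 182.57 F [-0.3528  0.6601  0.0262] T [-0.0316 -0.0024  0.0036] open 0.0297 q6 -1.6
```

View pics/w5c.png

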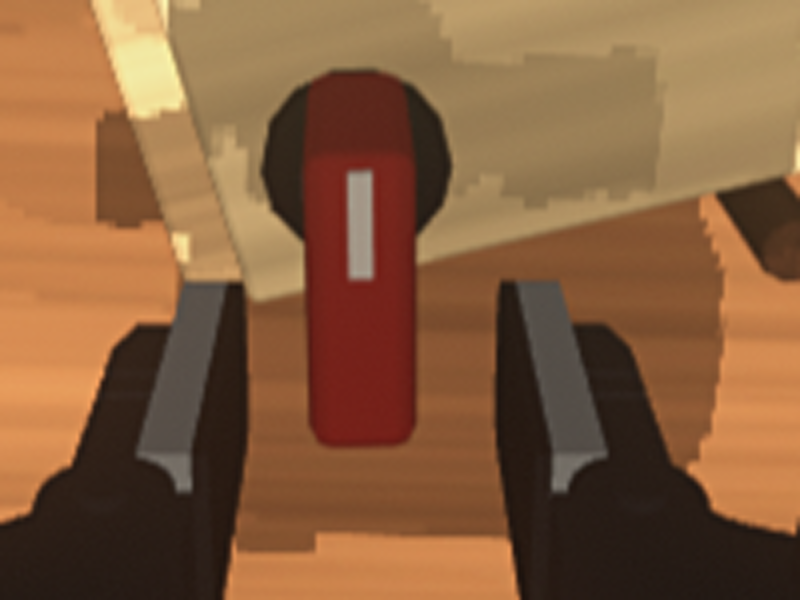

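```bash
python3 - <<'E'
from h import *
import pickle
o,p,im=pickle.load(open('w5.pkl','rb'))
X=onplane(p,[(319.75,263.25),(320.5,336.25)],.1195); e=X[1]-X[0]; print(X.mean(0),np.linalg.norm(e),np.degrees(np.arctan2(e[1],e[0])))
plang([*X.mean(0)[:2],0.106],180+np.degrees(np.arctan2(e[1],e[0])),2,claw=-0.3)
E
```

```text
[0.6115 0.0165 0.1195] 0.04108732047397658 3.0384559571875704
[{"claw":-0.3,"travel":[0.02,-0.04,2.05],"turn":-0.2},{"claw":-0.3,"travel":[0.02,-0.04,2.04],"turn":-0.3}]
end [0.6115 0.0165 0.106 ] -176.92798661466358
```

Request:
{"method": "move_arm", "body": {
  "commands": [
    {"claw": -0.3,"travel": [0,0,2.0],"turn": -0.5},
    {"claw": -0.3,"travel": [0,0,2.0],"turn": 0},
    {"claw": -1,"travel": [0,0,0],"turn": 0},
    {"claw": -1,"travel": [0,0,0],"turn": 0},
    {"claw": -1,"travel": [0,0,0],"turn": 0}
  ]
}}

```text
time: 11.73
ee_pos: [0.6108, 0.0125, 0.2587]
tcp_rot: [178.9, -0.4, -176.9]
wrist_force: [2.3, -11.4, -21.8]
opening: 0.0128
```

```bash
python3 - <<'E'
from h import *
st()
E
```

```text
t 11.73 grasp [0.6096 0.0154 0.104 ] yaw 183.07 F [  2.2727 -11.4288 -21.8155] T [-2.6062 -0.5825  0.1615] open 0.0128 q6 -2.1
```

Request:
{"method": "move_arm", "body": {
  "commands": [
    {"claw": -1,"travel": [0,0,0],"turn": 6.5},
    {"claw": -1,"travel": [0,0,0],"turn": 6.5},
    {"claw": -1,"travel": [0,0,0],"turn": 6.5},
    {"claw": -1,"travel": [0,0,0],"turn": 6.5},
    {"claw": -1,"travel": [0,0,0],"turn": 6.5}
  ]
}}

```text
time: 12.15
ee_pos: [0.611, 0.013, 0.2588]
tcp_rot: [179.2, -0.9, 150.3]
wrist_force: [3.9, -6.0, -25.1]
opening: 0.0131
```

Request:
{"method": "move_arm", "body": {
  "commands": [
    {"claw": -1,"travel": [0,0,0],"turn": 6.5},
    {"claw": -1,"travel": [0,0,0],"turn": 6.5},
    {"claw": -1,"travel": [0,0,0],"turn": 0}
  ]
}}

```text
time: 12.4
ee_pos: [0.6112, 0.0133, 0.2588]
tcp_rot: [179.3, -1.1, 137.2]
wrist_force: [5.3, -4.2, -22.8]
opening: 0.0127
```

```bash
python3 - <<'E'
from h import *
st()
E
```

```text
t 12.40 grasp [0.6102 0.0166 0.1041] yaw 137.20 F [  5.3086  -4.2196 -22.8087] T [-1.3663 -1.1889 -0.3222] open 0.0127 q6 43.8
```

Request:
{"method": "move_arm", "body": {
  "commands": [
    {"claw": -0.3,"travel": [0,0,0],"turn": 0},
    {"claw": -0.3,"travel": [0,0,0],"turn": 0},
    {"claw": -0.3,"travel": [0,0,-2.2],"turn": 0},
    {"claw": -0.3,"travel": [0,0,-2.2],"turn": 0}
  ]
}}

```text
time: 12.73
ee_pos: [0.6114, 0.0129, 0.3061]
tcp_rot: [179.1, -1.0, 137.7]
wrist_force: [0.1, 0.2, 0.0]
opening: 0.0296
```

```bash
python3 - <<'E'
from h import *
st();plang([0.4873,-0.022,0.152],157.4,5,claw=-0.3)
E
```

```text
t 12.73 grasp [0.6109 0.0166 0.1515] yaw 137.73 F [0.0605 0.1703 0.0041] T [ 0.0402 -0.0753 -0.0094] open 0.0296 q6 43.2
[{"claw":-0.3,"travel":[1.31,-2.23,-0.02],"turn":-3.9},{"claw":-0.3,"travel":[1.46,-2.14,-0.02],"turn":-3.9},{"claw":-0.3,"travel":[1.6,-2.04,-0.02],"turn":-4},{"claw":-0.3,"travel":[1.74,-1.92,-0.03],"turn":-3.9},{"claw":-0.3,"travel":[1.87,-1.79,-0.02],"turn":-4}]
end [ 0.4873 -0.0219  0.152 ] 157.4262811157071
```

Request:
{"method": "move_arm", "body": {
  "commands": [
    {"claw": -0.3,"travel": [1.3,-2.2,0],"turn": -4},
    {"claw": -0.3,"travel": [1.5,-2.1,0],"turn": -4},
    {"claw": -0.3,"travel": [1.6,-2.0,0],"turn": -4},
    {"claw": -0.3,"travel": [1.7,-1.9,0],"turn": -4},
    {"claw": -0.3,"travel": [1.9,-1.8,0],"turn": -4}
  ]
}}

```text
time: 13.15
ee_pos: [0.4877, -0.0251, 0.3061]
tcp_rot: [178.7, -0.5, 157.9]
wrist_force: [0.3, 0.2, -0.2]
opening: 0.03
```

Request:
{"method": "move_arm", "body": {
  "commands": [
    {"claw": -0.3,"travel": [0,0,0],"turn": 0},
    {"claw": -0.3,"travel": [0,0,0],"turn": 0}
  ]
}}

```text
time: 13.32
ee_pos: [0.4881, -0.0252, 0.3066]
tcp_rot: [178.7, -0.4, 157.7]
wrist_force: [0.3, -0.5, 0.5]
opening: 0.0298
```

```bash
python3 - <<'E'
from h import *
st();plang([0.4875,-0.0228,0.107],157.3,2,claw=-0.3)
im=viewer.camera("wrist")
cv2.imwrite("pics/w6c.png",cv2.resize(im[225:375,230:430],None,fx=3,fy=3,interpolation=cv2.INTER_CUBIC))
E
```

```text
t 13.32 grasp [ 0.4884 -0.0216  0.1519] yaw 157.66 F [ 0.2607 -0.4838  0.4576] T [ 0.0152  0.0706 -0.0308] open 0.0298 q6 19.1
[{"claw":-0.3,"travel":[0,-0.12,2.24],"turn":0.2},{"claw":-0.3,"travel":[0,-0.13,2.25],"turn":0.2}]
end [ 0.4875 -0.0228  0.107 ] 157.2630318852475
```

View pics/w6c.png

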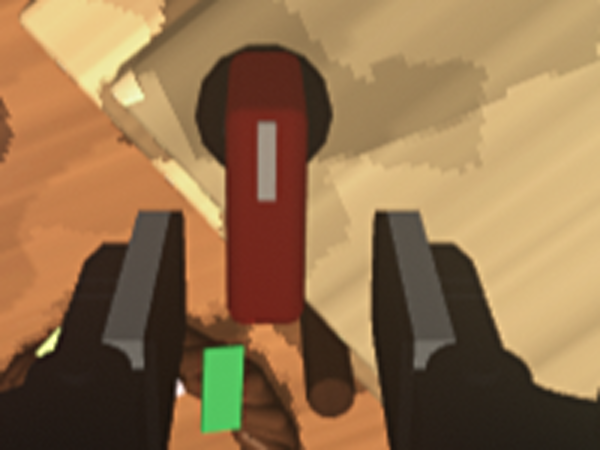

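Request:
{"method": "move_arm", "body": {
  "commands": [
    {"claw": -0.3,"travel": [0,-0.1,2.2],"turn": 0.3},
    {"claw": -0.3,"travel": [0,0,2.2],"turn": 0},
    {"claw": -1,"travel": [0,0,0],"turn": 0},
    {"claw": -1,"travel": [0,0,0],"turn": 0},
    {"claw": -1,"travel": [0,0,0],"turn": 0}
  ]
}}

```text
time: 13.78
ee_pos: [0.4879, -0.0256, 0.2583]
tcp_rot: [179.1, -0.9, 157.3]
wrist_force: [-1.6, -7.5, -21.4]
opening: 0.013
```

```bash
cat > s.py <<'E'
from h import *
o,R,g=pose()
print('t %.2f yaw %.2f Tz %.3f F %s T %s'%(o['time'],np.degrees(np.arctan2(R[1,0],R[0,0]))%360,o['torque'][2],o['wrist_force'],o['torque']), 'Ttool', R[:,2]@o['torque']*-1)
E
python3 s.py
```

```text
t 13.78 yaw 157.34 Tz -0.136 F [ -1.5773  -7.4968 -21.4235] T [-1.7903  0.2494 -0.1359] Ttool -0.15582938191037968
```

Request:
{"method": "move_arm", "body": {
  "commands": [
    {"claw": -1,"travel": [0,0,0],"turn": 2},
    {"claw": -1,"travel": [0,0,0],"turn": 2},
    {"claw": -1,"travel": [0,0,0],"turn": 2}
  ]
}}

```text
time: 14.03
ee_pos: [0.488, -0.0255, 0.2583]
tcp_rot: [179.2, -1.0, 151.3]
wrist_force: [-0.7, -6.6, -20.8]
opening: 0.0129
```

```bash
python3 s.py
```

```text
t 14.03 yaw 151.28 Tz 0.372 F [ -0.7175  -6.593  -20.7658] T [-1.7259  0.1437  0.3718] Ttool 0.35441752632215323
```

Request:
{"method": "move_arm", "body": {
  "commands": [
    {"claw": -1,"travel": [0,0,0],"turn": 2}
  ]
}}

```text
time: 14.12
ee_pos: [0.488, -0.0255, 0.2583]
tcp_rot: [179.2, -1.0, 149.3]
wrist_force: [-1.1, -6.9, -22.9]
opening: 0.0131
```

```bash
python3 s.py
```

```text
t 14.12 yaw 149.28 Tz 0.361 F [ -1.064   -6.8778 -22.9111] T [-1.7373  0.0912  0.361 ] Ttool 0.34462221731712744
```

Request:
{"method": "move_arm", "body": {
  "commands": [
    {"claw": -1,"travel": [0,0,0],"turn": 2}
  ]
}}

```text
time: 14.2
ee_pos: [0.4881, -0.0255, 0.2583]
tcp_rot: [179.2, -1.0, 147.3]
wrist_force: [-0.8, -7.1, -21.8]
opening: 0.013
```

```bash
python3 s.py
```

```text
t 14.20 yaw 147.28 Tz 0.412 F [ -0.7907  -7.1287 -21.836 ] T [-1.7009  0.0358  0.4121] Ttool 0.3971790864388101
```

Request:
{"method": "move_arm", "body": {
  "commands": [
    {"claw": -1,"travel": [0,0,0],"turn": 2}
  ]
}}

```text
time: 14.28
ee_pos: [0.4881, -0.0255, 0.2583]
tcp_rot: [179.3, -1.1, 145.3]
wrist_force: [-0.6, -7.8, -22.4]
opening: 0.0126
```

```bash
python3 s.py
```

```text
t 14.28 yaw 145.28 Tz 0.335 F [ -0.5953  -7.7963 -22.408 ] T [-1.6937  0.0232  0.3352] Ttool 0.32070169248273794
```

Request:
{"method": "move_arm", "body": {
  "commands": [
    {"claw": -1,"travel": [0,0,0],"turn": 2}
  ]
}}

```text
time: 14.37
ee_pos: [0.4881, -0.0255, 0.2583]
tcp_rot: [179.3, -1.1, 143.3]
wrist_force: [-0.2, -7.5, -22.4]
opening: 0.013
```

```bash
python3 s.py
```

```text
t 14.37 yaw 143.28 Tz 0.334 F [ -0.1744  -7.4916 -22.4491] T [-1.6691 -0.0007  0.3335] Ttool 0.31978783537496974
```

Request:
{"method": "move_arm", "body": {
  "commands": [
    {"claw": -1,"travel": [0,0,0],"turn": 2}
  ]
}}

```text
time: 14.45
ee_pos: [0.4881, -0.0255, 0.2583]
tcp_rot: [179.4, -1.1, 141.3]
wrist_force: [-0.7, -6.1, -21.6]
opening: 0.0132
```

```bash
python3 s.py
```

```text
t 14.45 yaw 141.28 Tz 0.346 F [ -0.6526  -6.0998 -21.5726] T [-1.6136 -0.0527  0.3465] Ttool 0.33427846004435297
```

Request:
{"method": "move_arm", "body": {
  "commands": [
    {"claw": -1,"travel": [0,0,0],"turn": 2}
  ]
}}

```text
time: 14.53
ee_pos: [0.4881, -0.0255, 0.2583]
tcp_rot: [179.4, -1.1, 139.3]
wrist_force: [-0.5, -6.3, -21.7]
opening: 0.0133
```

```bash
python3 s.py
```

```text
t 14.53 yaw 139.28 Tz 0.314 F [ -0.4621  -6.2798 -21.6854] T [-1.5872 -0.0775  0.3141] Ttool 0.30281237551301154
```

Request:
{"method": "move_arm", "body": {
  "commands": [
    {"claw": -1,"travel": [0,0,0],"turn": 2}
  ]
}}

```text
time: 14.62
ee_pos: [0.4881, -0.0255, 0.2583]
tcp_rot: [179.4, -1.2, 137.3]
wrist_force: [-0.1, -6.3, -22.5]
opening: 0.0133
```

```bash
python3 s.py
```

```text
t 14.62 yaw 137.28 Tz 0.321 F [ -0.0768  -6.2842 -22.4726] T [-1.5788 -0.2134  0.3211] Ttool 0.31287959898799667
```

Request:
{"method": "move_arm", "body": {
  "commands": [
    {"claw": -1,"travel": [0,0,0],"turn": 2},
    {"claw": -1,"travel": [0,0,0],"turn": 2}
  ]
}}

```text
time: 14.78
ee_pos: [0.4882, -0.0255, 0.2583]
tcp_rot: [179.5, -1.2, 133.3]
wrist_force: [-0.2, -6.5, -23.3]
opening: 0.0127
```

```bash
python3 s.py
```

```text
t 14.78 yaw 133.28 Tz 0.320 F [ -0.2113  -6.5275 -23.265 ] T [-1.552  -0.2843  0.3203] Ttool 0.3140195554684618
```

Request:
{"method": "move_arm", "body": {
  "commands": [
    {"claw": -1,"travel": [0,0,0],"turn": 2}
  ]
}}

```text
time: 14.87
ee_pos: [0.4882, -0.0255, 0.2583]
tcp_rot: [179.5, -1.2, 131.3]
wrist_force: [0.1, -6.2, -22.7]
opening: 0.0131
```

```bash
python3 s.py
```

```text
t 14.87 yaw 131.28 Tz 0.345 F [  0.0516  -6.2264 -22.7234] T [-1.546  -0.3061  0.3452] Ttool 0.33945978147792116
```

Request:
{"method": "move_arm", "body": {
  "commands": [
    {"claw": -1,"travel": [0,0,0],"turn": 2}
  ]
}}

```text
time: 14.95
ee_pos: [0.4882, -0.0255, 0.2583]
tcp_rot: [179.6, -1.2, 129.3]
wrist_force: [0.4, -6.2, -22.6]
opening: 0.013
```

```bash
python3 s.py
```

```text
t 14.95 yaw 129.29 Tz 0.302 F [  0.3814  -6.2468 -22.6154] T [-1.5276 -0.3232  0.3023] Ttool 0.29724055767241303
```

Request:
{"method": "move_arm", "body": {
  "commands": [
    {"claw": -1,"travel": [0,0,0],"turn": 2}
  ]
}}

```text
time: 15.03
ee_pos: [0.4882, -0.0254, 0.2583]
tcp_rot: [179.6, -1.2, 127.3]
wrist_force: [-0.0, -6.6, -23.4]
opening: 0.0129
```

```bash
python3 s.py
```

```text
t 15.03 yaw 127.29 Tz 0.339 F [ -0.0201  -6.5833 -23.413 ] T [-1.5254 -0.3979  0.3386] Ttool 0.3352037036285516
```

Request:
{"method": "move_arm", "body": {
  "commands": [
    {"claw": -1,"travel": [0,0,0],"turn": 2},
    {"claw": -1,"travel": [0,0,0],"turn": 2}
  ]
}}

```text
time: 15.2
ee_pos: [0.4882, -0.0254, 0.2583]
tcp_rot: [179.7, -1.3, 123.3]
wrist_force: [0.6, -6.1, -22.6]
opening: 0.0132
```

```bash
python3 s.py
```

```text
t 15.20 yaw 123.29 Tz 0.382 F [  0.6498  -6.1435 -22.646 ] T [-1.4587 -0.4828  0.3822] Ttool 0.3811769056780345
```

Request:
{"method": "move_arm", "body": {
  "commands": [
    {"claw": -1,"travel": [0,0,0],"turn": 2},
    {"claw": -1,"travel": [0,0,0],"turn": 2}
  ]
}}

```text
time: 15.37
ee_pos: [0.4883, -0.0254, 0.2583]
tcp_rot: [179.8, -1.3, 119.3]
wrist_force: [1.0, -5.3, -23.8]
opening: 0.0131
```

```bash
python3 s.py
```

```text
t 15.37 yaw 119.29 Tz 0.402 F [  1.009   -5.3383 -23.756 ] T [-1.5054 -0.547   0.4015] Ttool 0.40191161632321143
```

Request:
{"method": "move_arm", "body": {
  "commands": [
    {"claw": -1,"travel": [0,0,0],"turn": 2}
  ]
}}

```text
time: 15.45
ee_pos: [0.4883, -0.0254, 0.2583]
tcp_rot: [179.8, -1.3, 117.3]
wrist_force: [1.4, -5.8, -23.5]
opening: 0.0135
```

```bash
python3 s.py
```

```text
t 15.45 yaw 117.28 Tz 0.333 F [  1.4403  -5.8187 -23.5222] T [-1.4889 -0.6749  0.3332] Ttool 0.3364649093683811
```

Request:
{"method": "move_arm", "body": {
  "commands": [
    {"claw": -1,"travel": [0,0,0],"turn": 2}
  ]
}}

```text
time: 15.53
ee_pos: [0.4883, -0.0254, 0.2583]
tcp_rot: [179.9, -1.3, 115.3]
wrist_force: [0.8, -6.2, -24.3]
opening: 0.0129
```

```bash
python3 s.py
```

```text
t 15.53 yaw 115.29 Tz 0.323 F [  0.8027  -6.245  -24.2881] T [-1.4833 -0.702   0.3228] Ttool 0.3267242028465551
```

Request:
{"method": "move_arm", "body": {
  "commands": [
    {"claw": -1,"travel": [0,0,0],"turn": 2}
  ]
}}

```text
time: 15.62
ee_pos: [0.4883, -0.0254, 0.2583]
tcp_rot: [179.9, -1.3, 113.3]
wrist_force: [0.6, -5.8, -23.5]
opening: 0.013
```

```bash
python3 s.py
```

```text
t 15.62 yaw 113.28 Tz 0.333 F [  0.6329  -5.824  -23.527 ] T [-1.5119 -0.7255  0.3327] Ttool 0.3371310366489288
```

Request:
{"method": "move_arm", "body": {
  "commands": [
    {"claw": -1,"travel": [0,0,0],"turn": 2}
  ]
}}

```text
time: 15.7
ee_pos: [0.4883, -0.0254, 0.2583]
tcp_rot: [179.9, -1.3, 111.3]
wrist_force: [1.3, -6.5, -24.2]
opening: 0.0132
```

```bash
python3 s.py
```

```text
t 15.70 yaw 111.28 Tz 0.365 F [  1.3495  -6.4996 -24.2491] T [-1.4372 -0.7866  0.3651] Ttool 0.3713263925505135
```

Request:
{"method": "move_arm", "body": {
  "commands": [
    {"claw": -1,"travel": [0,0,0],"turn": 2}
  ]
}}

```text
time: 15.78
ee_pos: [0.4884, -0.0254, 0.2583]
tcp_rot: [180.0, -1.3, 109.3]
wrist_force: [1.5, -5.6, -22.9]
opening: 0.0132
```

```bash
python3 s.py
```

```text
t 15.78 yaw 109.28 Tz 0.344 F [  1.4772  -5.5577 -22.9241] T [-1.4799 -0.8009  0.3441] Ttool 0.3505485014111644
```

Request:
{"method": "move_arm", "body": {
  "commands": [
    {"claw": -1,"travel": [0,0,0],"turn": 2}
  ]
}}

```text
time: 15.87
ee_pos: [0.4884, -0.0254, 0.2583]
tcp_rot: [-180.0, -1.3, 107.3]
wrist_force: [1.1, -5.3, -24.9]
opening: 0.0129
```

```bash
python3 s.py
```

```text
t 15.87 yaw 107.28 Tz 0.371 F [  1.0866  -5.3499 -24.9191] T [-1.4632 -0.8878  0.3705] Ttool 0.37893934527529244
```

Request:
{"method": "move_arm", "body": {
  "commands": [
    {"claw": -1,"travel": [0,0,0],"turn": 2}
  ]
}}

```text
time: 15.95
ee_pos: [0.4884, -0.0254, 0.2583]
tcp_rot: [-179.9, -1.3, 105.3]
wrist_force: [1.7, -6.0, -24.6]
opening: 0.0128
```

```bash
python3 s.py
```

```text
t 15.95 yaw 105.29 Tz 0.400 F [  1.6534  -6.024  -24.6395] T [-1.5616 -0.9103  0.3997] Ttool 0.4078757019824399
```

Request:
{"method": "move_arm", "body": {
  "commands": [
    {"claw": -1,"travel": [0,0,0],"turn": 2}
  ]
}}

```text
time: 16.03
ee_pos: [0.4884, -0.0254, 0.2583]
tcp_rot: [-179.9, -1.3, 103.3]
wrist_force: [1.5, -6.5, -24.2]
opening: 0.0131
```

```bash
python3 s.py
```

```text
t 16.03 yaw 103.29 Tz 0.355 F [  1.5132  -6.5182 -24.2417] T [-1.4216 -0.9287  0.3548] Ttool 0.3645356713620559
```

Request:
{"method": "move_arm", "body": {
  "commands": [
    {"claw": -1,"travel": [0,0,0],"turn": 2}
  ]
}}

```text
time: 16.12
ee_pos: [0.4884, -0.0254, 0.2583]
tcp_rot: [-179.8, -1.3, 101.3]
wrist_force: [2.3, -5.3, -24.5]
opening: 0.0133
```

```bash
python3 s.py
```

```text
t 16.12 yaw 101.28 Tz 0.356 F [  2.2765  -5.2949 -24.4959] T [-1.5668 -1.0161  0.3556] Ttool 0.36630584032677005
```

Request:
{"method": "move_arm", "body": {
  "commands": [
    {"claw": -1,"travel": [0,0,0],"turn": 2}
  ]
}}

```text
time: 16.2
ee_pos: [0.4885, -0.0254, 0.2583]
tcp_rot: [-179.8, -1.3, 99.3]
wrist_force: [2.2, -6.3, -24.2]
opening: 0.013
```

```bash
python3 s.py
```

```text
t 16.20 yaw 99.28 Tz 0.388 F [  2.1523  -6.258  -24.1649] T [-1.5449 -1.0792  0.3883] Ttool 0.4005739313523522
```

Request:
{"method": "move_arm", "body": {
  "commands": [
    {"claw": -1,"travel": [0,0,0],"turn": 2}
  ]
}}

```text
time: 16.28
ee_pos: [0.4885, -0.0254, 0.2583]
tcp_rot: [-179.8, -1.3, 97.3]
wrist_force: [1.3, -5.8, -25.8]
opening: 0.0133
```

```bash
python3 s.py
```

```text
t 16.28 yaw 97.29 Tz 0.367 F [  1.3054  -5.7597 -25.7702] T [-1.5403 -1.0853  0.3674] Ttool 0.37993529767301454
```

Request:
{"method": "move_arm", "body": {
  "commands": [
    {"claw": -1,"travel": [0,0,0],"turn": 2}
  ]
}}

```text
time: 16.37
ee_pos: [0.4885, -0.0254, 0.2583]
tcp_rot: [-179.7, -1.3, 95.3]
wrist_force: [1.0, -6.0, -23.8]
opening: 0.0128
```

```bash
python3 s.py
```

```text
t 16.37 yaw 95.28 Tz 0.424 F [  1.0058  -6.034  -23.8359] T [-1.5745 -1.0846  0.4238] Ttool 0.43611729640108843
```

Request:
{"method": "move_arm", "body": {
  "commands": [
    {"claw": -1,"travel": [0,0,0],"turn": 2}
  ]
}}

```text
time: 16.45
ee_pos: [0.4885, -0.0254, 0.2583]
tcp_rot: [-179.7, -1.2, 93.3]
wrist_force: [2.0, -6.6, -24.5]
opening: 0.0133
```

```bash
python3 s.py; python3 -c "
from h import *
cv2.imwrite('pics/scene_a.png',cv2.resize(viewer.camera('scene')[150:350,180:460],None,fx=2.8,fy=2.8,interpolation=cv2.INTER_CUBIC))"
```

```text
t 16.45 yaw 93.29 Tz 0.413 F [  1.9794  -6.5772 -24.5033] T [-1.5398 -1.1369  0.4128] Ttool 0.42652920805036704
```

View pics/scene_a.png

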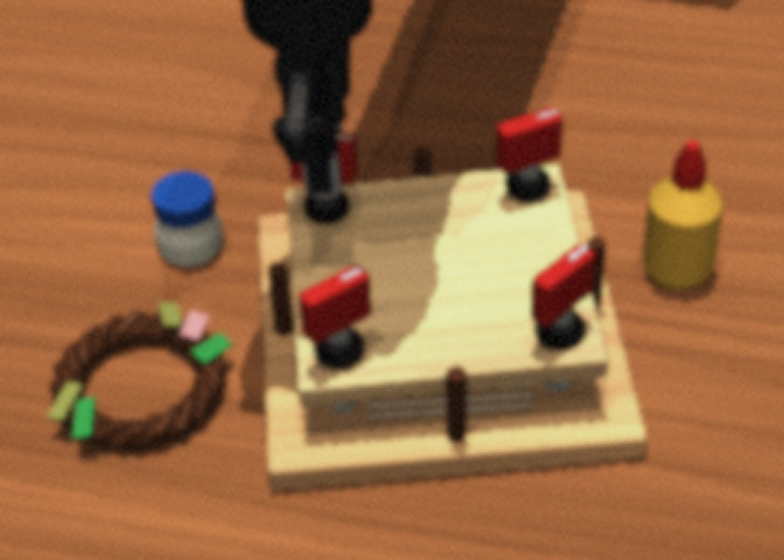

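Request:
{"method": "move_arm", "body": {
  "commands": [
    {"claw": -1,"travel": [0,0,0],"turn": 2}
  ]
}}

```text
time: 16.58
ee_pos: [0.4885, -0.0255, 0.2583]
tcp_rot: [-179.6, -1.2, 91.4]
wrist_force: [1.9, -5.9, -25.1]
opening: 0.0131
```

```bash
python3 s.py
```

```text
t 16.58 yaw 91.37 Tz 0.463 F [  1.9349  -5.8587 -25.1265] T [-1.6027 -1.2182  0.4628] Ttool 0.47779565066200796
```

Request:
{"method": "move_arm", "body": {
  "commands": [
    {"claw": -1,"travel": [0,0,0],"turn": 2}
  ]
}}

```text
time: 16.67
ee_pos: [0.4885, -0.0255, 0.2583]
tcp_rot: [-179.6, -1.2, 89.3]
wrist_force: [2.0, -6.4, -25.1]
opening: 0.013
```

```bash
python3 s.py
```

```text
t 16.67 yaw 89.30 Tz 0.410 F [  2.0292  -6.3761 -25.1469] T [-1.6012 -1.2336  0.4096] Ttool 0.4249827260357944
```

Request:
{"method": "move_arm", "body": {
  "commands": [
    {"claw": -1,"travel": [0,0,0],"turn": 2}
  ]
}}

```text
time: 16.75
ee_pos: [0.4886, -0.0254, 0.2583]
tcp_rot: [-179.6, -1.2, 87.3]
wrist_force: [3.4, -6.4, -25.4]
opening: 0.0132
```

```bash
python3 s.py
```

```text
t 16.75 yaw 87.29 Tz 0.480 F [  3.4259  -6.398  -25.3852] T [-1.5799 -1.2977  0.4796] Ttool 0.4966028939887653
```

Request:
{"method": "move_arm", "body": {
  "commands": [
    {"claw": -1,"travel": [0,0,0],"turn": 1}
  ]
}}

```text
time: 16.83
ee_pos: [0.4885, -0.0254, 0.2583]
tcp_rot: [-179.5, -1.2, 86.3]
wrist_force: [1.8, -5.7, -24.4]
opening: 0.0128
```

```bash
python3 s.py
```

```text
t 16.83 yaw 86.28 Tz 0.481 F [  1.7794  -5.6823 -24.3537] T [-1.6198 -1.2775  0.4815] Ttool 0.4976629578747286
```

```bash
cat > fit.py <<'E'
import numpy as np
from scipy.optimize import least_squares
def fit(d,k=0.65*np.pi/180,free=False):
    d=np.array(d); y,T=d.T
    best=None
    for y0 in np.arange(y.min(),y.max(),1.0):
        f=lambda p:p[0]+(p[2] if free else k)*np.maximum(p[1]-y,0)-T
        r=least_squares(f,[np.median(T),y0,k] if free else [np.median(T),y0])
        if best is None or r.cost<best.cost: best=r
    p=best.x; kk=p[2] if free else k
    print('T0 %.3f contact %.1f slope %.3f Nm/rad excess@%.1f %.3f rms %.3f'%(p[0],p[1],kk*180/np.pi,y[-1],kk*max(p[1]-y[-1],0),np.sqrt(2*best.cost/len(y))))
E
cat > da.py <<'E'
A=[(151.3,.372),(149.3,.361),(147.3,.412),(145.3,.335),(143.3,.334),(141.3,.346),(139.3,.314),(137.3,.321),(133.3,.320),(131.3,.345),(129.3,.302),(127.3,.339),(123.3,.382),(119.3,.402),(117.3,.333),(115.3,.323),(113.3,.333),(111.3,.365),(109.3,.344),(107.3,.371),(105.3,.400),(103.3,.355),(101.3,.356),(99.3,.388),(97.3,.367),(95.3,.424),(93.3,.413),(91.4,.463),(89.3,.410),(87.3,.480),(86.3,.481)]
E
python3 -c "
from fit import fit; from da import A
fit(A);fit(A,free=True); fit(A[4:]);fit(A[4:],free=True)"
```

```text
T0 0.352 contact 98.7 slope 0.650 Nm/rad excess@86.3 0.140 rms 0.028
T0 0.350 contact 102.4 slope 0.443 Nm/rad excess@86.3 0.125 rms 0.027
T0 0.347 contact 99.6 slope 0.650 Nm/rad excess@86.3 0.151 rms 0.027
T0 0.340 contact 109.6 slope 0.300 Nm/rad excess@86.3 0.122 rms 0.025
```

Request:
{"method": "move_arm", "body": {
  "commands": [
    {"claw": -1,"travel": [0,0,0],"turn": 1.5}
  ]
}}

```text
time: 16.92
ee_pos: [0.4886, -0.0255, 0.2583]
tcp_rot: [-179.5, -1.2, 84.8]
wrist_force: [2.5, -6.8, -25.4]
opening: 0.0129
```

```bash
python3 s.py; python3 -c "
from h import *
for i in range(3):
    viewer.camera('wrist'); st()"
```

```text
t 16.92 yaw 84.84 Tz 0.500 F [  2.5348  -6.8473 -25.4084] T [-1.6618 -1.2635  0.4996] Ttool 0.5152501863419738
t 16.97 grasp [ 0.4876 -0.0222  0.1037] yaw 84.71 F [  2.4945  -6.4856 -25.4888] T [-1.6328 -1.3666  0.3983] open 0.0131 q6 92.0
t 17.02 grasp [ 0.4875 -0.0222  0.1037] yaw 84.82 F [  2.3368  -6.6688 -25.4408] T [-1.635  -1.3083  0.1873] open 0.0132 q6 91.9
t 17.07 grasp [ 0.4876 -0.0222  0.1037] yaw 84.85 F [  2.6429  -6.0348 -25.3945] T [-1.6244 -1.2779  0.1839] open 0.0130 q6 91.9
```

Request:
{"method": "move_arm", "body": {
  "commands": [
    {"claw": -0.3,"travel": [0,0,0],"turn": 0},
    {"claw": -0.3,"travel": [0,0,0],"turn": 0},
    {"claw": -0.3,"travel": [0,0,-2.2],"turn": 0},
    {"claw": -0.3,"travel": [0,0,-2.2],"turn": 0}
  ]
}}

```text
time: 17.4
ee_pos: [0.4886, -0.0259, 0.3055]
tcp_rot: [-179.7, -1.3, 84.9]
wrist_force: [-0.1, -0.7, 1.3]
opening: 0.0297
```

```bash
python3 - <<'E'
from h import *
st();plang([0.572,0.1406,0.152],146.4,9,claw=-0.3)
E
```

```text
t 17.40 grasp [ 0.4882 -0.0222  0.1508] yaw 84.91 F [-0.1295 -0.6947  1.3262] T [-0.0267 -0.0225  0.0088] open 0.0297 q6 91.7
[{"claw":-0.3,"travel":[1.88,0.77,0.03],"turn":-6.8},{"claw":-0.3,"travel":[1.78,0.98,0.03],"turn":-6.8},{"claw":-0.3,"travel":[1.65,1.19,0.03],"turn":-6.8},{"claw":-0.3,"travel":[1.5,1.38,0.03],"turn":-6.8},{"claw":-0.3,"travel":[1.33,1.54,0.03],"turn":-6.9}]
[{"claw":-0.3,"travel":[1.13,1.69,0.03],"turn":-6.8},{"claw":-0.3,"travel":[0.92,1.81,0.02],"turn":-6.9},{"claw":-0.3,"travel":[0.7,1.91,0.03],"turn":-6.8},{"claw":-0.3,"travel":[0.47,1.98,0.02],"turn":-6.9}]
end [0.572  0.1406 0.152 ] 146.41832703212515
```

Request:
{"method": "move_arm", "body": {
  "commands": [
    {"claw": -0.3,"travel": [1.9,0.8,0],"turn": -6.8},
    {"claw": -0.3,"travel": [1.8,1.0,0],"turn": -6.8},
    {"claw": -0.3,"travel": [1.6,1.2,0],"turn": -6.8},
    {"claw": -0.3,"travel": [1.5,1.4,0],"turn": -6.8},
    {"claw": -0.3,"travel": [1.3,1.5,0],"turn": -6.9}
  ]
}}

```text
time: 17.82
ee_pos: [0.5366, 0.065, 0.3083]
tcp_rot: [179.3, -1.2, 119.3]
wrist_force: [-1.3, 0.2, 0.4]
opening: 0.0297
```

Request:
{"method": "move_arm", "body": {
  "commands": [
    {"claw": -0.3,"travel": [1.1,1.7,0],"turn": -6.8},
    {"claw": -0.3,"travel": [0.9,1.8,0],"turn": -6.9},
    {"claw": -0.3,"travel": [0.7,1.9,0],"turn": -6.8},
    {"claw": -0.3,"travel": [0.5,2,0],"turn": -6.9},
    {"claw": -0.3,"travel": [0,0,0],"turn": 0}
  ]
}}

```text
time: 18.23
ee_pos: [0.5743, 0.1388, 0.3093]
tcp_rot: [178.8, -0.8, 146.9]
wrist_force: [0.9, 1.3, 0.1]
opening: 0.0299
```

Request:
{"method": "move_arm", "body": {
  "commands": [
    {"claw": -0.3,"travel": [0,0,0],"turn": 0}
  ]
}}

```text
time: 18.32
ee_pos: [0.5734, 0.1369, 0.309]
tcp_rot: [178.9, -0.8, 146.4]
wrist_force: [0.1, 1.1, -0.7]
opening: 0.0301
```

```bash
python3 - <<'E'
from h import *
st();plang([0.572,0.1406,0.107],146.4,2,claw=-0.3)
im=viewer.camera("wrist")
cv2.imwrite("pics/w7c.png",cv2.resize(im[225:375,230:430],None,fx=3,fy=3,interpolation=cv2.INTER_CUBIC))
E
```

```text
t 18.32 grasp [0.5732 0.1406 0.1543] yaw 146.41 F [ 0.1223  1.0656 -0.7043] T [-0.0339  0.0453  0.0254] open 0.0301 q6 46.8
[{"claw":-0.3,"travel":[0.02,-0.08,2.37],"turn":0},{"claw":-0.3,"travel":[0.02,-0.08,2.36],"turn":0}]
end [0.572  0.1406 0.107 ] 146.4055954779895
```

View pics/w7c.png

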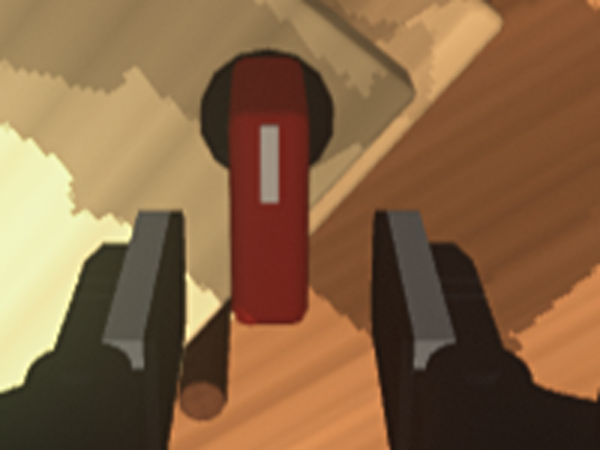

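Request:
{"method": "move_arm", "body": {
  "commands": [
    {"claw": -0.3,"travel": [0,0,2.3],"turn": 0},
    {"claw": -0.3,"travel": [0,0,2.3],"turn": 0},
    {"claw": -1,"travel": [0,0,0],"turn": 0},
    {"claw": -1,"travel": [0,0,0],"turn": 0},
    {"claw": -1,"travel": [0,0,0],"turn": 0}
  ]
}}

```text
time: 18.78
ee_pos: [0.5724, 0.1368, 0.26]
tcp_rot: [179.1, -1.0, 146.3]
wrist_force: [5.0, 5.9, -23.5]
opening: 0.013
```

```bash
python3 s.py
```

```text
t 18.78 yaw 146.33 Tz -0.005 F [  5.0115   5.872  -23.4963] T [ 0.5477 -0.5367 -0.005 ] Ttool 0.010998381585678453
```

Request:
{"method": "move_arm", "body": {
  "commands": [
    {"claw": -1,"travel": [0,0,0],"turn": 4},
    {"claw": -1,"travel": [0,0,0],"turn": 4},
    {"claw": -1,"travel": [0,0,0],"turn": 2},
    {"claw": -1,"travel": [0,0,0],"turn": 2}
  ]
}}

```text
time: 19.12
ee_pos: [0.5726, 0.1371, 0.26]
tcp_rot: [179.3, -1.2, 134.3]
wrist_force: [6.0, 8.7, -24.2]
opening: 0.0132
```

```bash
python3 s.py
```

```text
t 19.12 yaw 134.26 Tz 0.338 F [  5.9883   8.7071 -24.1793] T [ 0.9215 -0.951   0.338 ] Ttool 0.36616036183852035
```

Request:
{"method": "move_arm", "body": {
  "commands": [
    {"claw": -1,"travel": [0,0,0],"turn": 2}
  ]
}}

```text
time: 19.2
ee_pos: [0.5727, 0.1372, 0.26]
tcp_rot: [179.3, -1.2, 132.3]
wrist_force: [5.8, 9.6, -24.6]
opening: 0.013
```

```bash
python3 s.py
```

```text
t 19.20 yaw 132.28 Tz 0.330 F [  5.8432   9.5761 -24.6447] T [ 1.0035 -1.0417  0.3295] Ttool 0.36033078972517285
```

Request:
{"method": "move_arm", "body": {
  "commands": [
    {"claw": -1,"travel": [0,0,0],"turn": 2}
  ]
}}

```text
time: 19.28
ee_pos: [0.5727, 0.1372, 0.26]
tcp_rot: [179.3, -1.3, 130.3]
wrist_force: [7.3, 8.4, -25.1]
opening: 0.013
```

```bash
python3 s.py
```

```text
t 19.28 yaw 130.28 Tz 0.338 F [  7.326    8.405  -25.0761] T [ 1.0993 -1.1286  0.3376] Ttool 0.3711066344732926
```

Request:
{"method": "move_arm", "body": {
  "commands": [
    {"claw": -1,"travel": [0,0,0],"turn": 2}
  ]
}}

```text
time: 19.37
ee_pos: [0.5727, 0.1373, 0.26]
tcp_rot: [179.4, -1.3, 128.3]
wrist_force: [7.5, 9.2, -25.4]
opening: 0.0131
```

```bash
python3 s.py
```

```text
t 19.37 yaw 128.28 Tz 0.351 F [  7.5264   9.2434 -25.4318] T [ 1.1808 -1.2006  0.3507] Ttool 0.3864392749306842
```

Request:
{"method": "move_arm", "body": {
  "commands": [
    {"claw": -1,"travel": [0,0,0],"turn": 2}
  ]
}}

```text
time: 19.45
ee_pos: [0.5728, 0.1373, 0.26]
tcp_rot: [179.4, -1.3, 126.3]
wrist_force: [7.5, 8.8, -25.9]
opening: 0.0131
```

```bash
python3 s.py
```

```text
t 19.45 yaw 126.28 Tz 0.364 F [  7.532    8.8078 -25.9381] T [ 1.221  -1.2894  0.3644] Ttool 0.40251524356841983
```

```bash
cat >> s.py <<'E'
r=o['ee_pos']-g
print('   AXIS Tz %.3f'%(o['torque'][2]+np.cross(r,o['wrist_force'])[2]))
E
python3 s.py
```

```text
t 19.45 yaw 126.28 Tz 0.364 F [  7.532    8.8078 -25.9381] T [ 1.221  -1.2894  0.3644] Ttool 0.40251524356841983
   AXIS Tz 0.400
```

Request:
{"method": "move_arm", "body": {
  "commands": [
    {"claw": -1,"travel": [0,0,0],"turn": 2},
    {"claw": -1,"travel": [0,0,0],"turn": 2}
  ]
}}

```text
time: 19.62
ee_pos: [0.5729, 0.1374, 0.26]
tcp_rot: [179.5, -1.4, 122.3]
wrist_force: [8.4, 9.7, -26.8]
opening: 0.0127
```

```bash
python3 s.py
```

```text
t 19.62 yaw 122.29 Tz 0.299 F [  8.3526   9.7097 -26.784 ] T [ 1.4097 -1.4966  0.2989] Ttool 0.34311608168313873
   AXIS Tz 0.339
```

Request:
{"method": "move_arm", "body": {
  "commands": [
    {"claw": -1,"travel": [0,0,0],"turn": 2},
    {"claw": -1,"travel": [0,0,0],"turn": 2}
  ]
}}

```text
time: 19.78
ee_pos: [0.573, 0.1374, 0.26]
tcp_rot: [179.6, -1.4, 118.3]
wrist_force: [8.9, 9.6, -26.3]
opening: 0.013
```

```bash
python3 s.py
```

```text
t 19.78 yaw 118.29 Tz 0.328 F [  8.8612   9.5723 -26.2904] T [ 1.4997 -1.6613  0.3281] Ttool 0.3766426358083394
   AXIS Tz 0.369
```

Request:
{"method": "move_arm", "body": {
  "commands": [
    {"claw": -1,"travel": [0,0,0],"turn": 2}
  ]
}}

```text
time: 19.87
ee_pos: [0.573, 0.1374, 0.26]
tcp_rot: [179.6, -1.4, 116.3]
wrist_force: [9.9, 10.6, -26.3]
opening: 0.0132
```

```bash
python3 s.py
```

```text
t 19.87 yaw 116.29 Tz 0.311 F [  9.8886  10.6207 -26.2702] T [ 1.5676 -1.772   0.3109] Ttool 0.3623524344827977
   AXIS Tz 0.357
```

Request:
{"method": "move_arm", "body": {
  "commands": [
    {"claw": -1,"travel": [0,0,0],"turn": 2}
  ]
}}

```text
time: 19.95
ee_pos: [0.5731, 0.1375, 0.26]
tcp_rot: [179.6, -1.4, 114.3]
wrist_force: [10.2, 10.3, -27.0]
opening: 0.0129
```

```bash
python3 s.py
```

```text
t 19.95 yaw 114.29 Tz 0.317 F [ 10.2329  10.277  -27.0152] T [ 1.6012 -1.8676  0.317 ] Ttool 0.37094756652701927
   AXIS Tz 0.364
```

Request:
{"method": "move_arm", "body": {
  "commands": [
    {"claw": -1,"travel": [0,0,0],"turn": 2}
  ]
}}

```text
time: 20.03
ee_pos: [0.5731, 0.1375, 0.26]
tcp_rot: [179.7, -1.4, 112.3]
wrist_force: [10.0, 10.8, -27.1]
opening: 0.0127
```

```bash
python3 s.py
```

```text
t 20.03 yaw 112.29 Tz 0.299 F [  9.9598  10.7785 -27.0727] T [ 1.6737 -1.8992  0.2991] Ttool 0.35404275150904385
   AXIS Tz 0.345
```

Request:
{"method": "move_arm", "body": {
  "commands": [
    {"claw": -1,"travel": [0,0,0],"turn": 2}
  ]
}}

```text
time: 20.12
ee_pos: [0.5732, 0.1375, 0.26]
tcp_rot: [179.7, -1.4, 110.3]
wrist_force: [11.7, 10.5, -27.4]
opening: 0.0128
```

```bash
python3 s.py
```

```text
t 20.12 yaw 110.29 Tz 0.286 F [ 11.6531  10.5146 -27.3961] T [ 1.6254 -2.0994  0.2862] Ttool 0.34589681732595057
   AXIS Tz 0.338
```

Request:
{"method": "move_arm", "body": {
  "commands": [
    {"claw": -1,"travel": [0,0,0],"turn": 2}
  ]
}}

```text
time: 20.2
ee_pos: [0.5732, 0.1375, 0.26]
tcp_rot: [179.8, -1.5, 108.3]
wrist_force: [11.9, 10.6, -27.8]
opening: 0.0132
```

```bash
python3 s.py
```

```text
t 20.20 yaw 108.29 Tz 0.358 F [ 11.8943  10.5989 -27.8006] T [ 1.7504 -2.1155  0.3583] Ttool 0.41881589671177805
   AXIS Tz 0.412
```

Request:
{"method": "move_arm", "body": {
  "commands": [
    {"claw": -1,"travel": [0,0,0],"turn": 2}
  ]
}}

```text
time: 20.28
ee_pos: [0.5733, 0.1376, 0.26]
tcp_rot: [179.8, -1.5, 106.3]
wrist_force: [12.2, 11.1, -29.1]
opening: 0.0132
```

```bash
python3 s.py
```

```text
t 20.28 yaw 106.29 Tz 0.365 F [ 12.1755  11.0665 -29.113 ] T [ 1.7185 -2.2707  0.3651] Ttool 0.4293618448153848
   AXIS Tz 0.420
```

Request:
{"method": "move_arm", "body": {
  "commands": [
    {"claw": -1,"travel": [0,0,0],"turn": 2}
  ]
}}

```text
time: 20.37
ee_pos: [0.5734, 0.1376, 0.26]
tcp_rot: [179.8, -1.5, 104.3]
wrist_force: [12.4, 11.4, -28.8]
opening: 0.0126
```

```bash
python3 s.py
```

```text
t 20.37 yaw 104.29 Tz 0.311 F [ 12.3966  11.4025 -28.7673] T [ 1.792  -2.3993  0.3106] Ttool 0.37810839064537743
   AXIS Tz 0.366
```

Request:
{"method": "move_arm", "body": {
  "commands": [
    {"claw": -1,"travel": [0,0,0],"turn": 2}
  ]
}}

```text
time: 20.45
ee_pos: [0.5734, 0.1376, 0.26]
tcp_rot: [179.9, -1.5, 102.3]
wrist_force: [12.8, 11.1, -28.2]
opening: 0.0129
```

```bash
python3 s.py
```

```text
t 20.45 yaw 102.29 Tz 0.358 F [ 12.7749  11.0537 -28.1764] T [ 1.84   -2.4245  0.3577] Ttool 0.42582791645884593
   AXIS Tz 0.414
```

Request:
{"method": "move_arm", "body": {
  "commands": [
    {"claw": -1,"travel": [0,0,0],"turn": 2}
  ]
}}

```text
time: 20.53
ee_pos: [0.5735, 0.1376, 0.26]
tcp_rot: [179.9, -1.5, 100.3]
wrist_force: [12.2, 11.3, -29.3]
opening: 0.013
```

```bash
python3 s.py
```

```text
t 20.53 yaw 100.29 Tz 0.324 F [ 12.2328  11.3359 -29.3141] T [ 1.8274 -2.6257  0.3241] Ttool 0.39713897905376044
   AXIS Tz 0.378
```

Request:
{"method": "move_arm", "body": {
  "commands": [
    {"claw": -1,"travel": [0.1,0.2,0],"turn": 2}
  ]
}}

```text
time: 20.62
ee_pos: [0.5742, 0.1382, 0.26]
tcp_rot: [-179.8, -1.4, 98.3]
wrist_force: [-1.9, -1.1, -20.5]
opening: 0.0128
```

```bash
python3 s.py
```

```text
t 20.62 yaw 98.26 Tz 0.363 F [ -1.8982  -1.1351 -20.5313] T [-0.4756  0.4669  0.3631] Ttool 0.3492260605769079
   AXIS Tz 0.355
```

Request:
{"method": "move_arm", "body": {
  "commands": [
    {"claw": -1,"travel": [0.1,0,0],"turn": 2}
  ]
}}

```text
time: 20.7
ee_pos: [0.5743, 0.1386, 0.26]
tcp_rot: [-179.8, -1.2, 96.2]
wrist_force: [4.7, -5.3, -23.1]
opening: 0.0132
```

```bash
python3 s.py
```

```text
t 20.70 yaw 96.21 Tz 0.399 F [  4.6815  -5.2685 -23.1426] T [-1.1785 -1.1501  0.3989] Ttool 0.41586155149852644
   AXIS Tz 0.409
```

Request:
{"method": "move_arm", "body": {
  "commands": [
    {"claw": -1,"travel": [0,0,0],"turn": 2}
  ]
}}

```text
time: 20.78
ee_pos: [0.5743, 0.1386, 0.26]
tcp_rot: [-179.8, -1.2, 94.2]
wrist_force: [5.7, -1.3, -23.9]
opening: 0.013
```

```bash
python3 s.py
```

```text
t 20.78 yaw 94.21 Tz 0.352 F [  5.6688  -1.2798 -23.9014] T [-0.3899 -1.1978  0.3525] Ttool 0.3755174550007864
   AXIS Tz 0.370
```

Request:
{"method": "move_arm", "body": {
  "commands": [
    {"claw": -1,"travel": [0,0,0],"turn": 2}
  ]
}}

```text
time: 20.87
ee_pos: [0.5744, 0.1385, 0.26]
tcp_rot: [-179.7, -1.2, 92.2]
wrist_force: [6.8, 0.1, -24.6]
opening: 0.0128
```

```bash
python3 s.py
```

```text
t 20.87 yaw 92.20 Tz 0.340 F [  6.838    0.1197 -24.5553] T [-0.3042 -1.3035  0.34  ] Ttool 0.3662392985601104
   AXIS Tz 0.363
```

Request:
{"method": "move_arm", "body": {
  "commands": [
    {"claw": -1,"travel": [0,0,0],"turn": 2}
  ]
}}

```text
time: 20.95
ee_pos: [0.5744, 0.1385, 0.26]
tcp_rot: [-179.7, -1.2, 90.2]
wrist_force: [7.1, -0.6, -24.8]
opening: 0.0128
```

```bash
python3 s.py
```

```text
t 20.95 yaw 90.20 Tz 0.296 F [  7.0972  -0.6221 -24.8498] T [-0.2706 -1.4326  0.2961] Ttool 0.32562404031927356
   AXIS Tz 0.319
```

Request:
{"method": "move_arm", "body": {
  "commands": [
    {"claw": -1,"travel": [0,0,0],"turn": 2}
  ]
}}

```text
time: 21.03
ee_pos: [0.5744, 0.1385, 0.26]
tcp_rot: [-179.7, -1.2, 88.2]
wrist_force: [6.4, -0.7, -24.8]
opening: 0.0127
```

```bash
python3 s.py
```

```text
t 21.03 yaw 88.20 Tz 0.345 F [  6.393   -0.7399 -24.8327] T [-0.276  -1.5479  0.3452] Ttool 0.3772385566664882
   AXIS Tz 0.366
```

Request:
{"method": "move_arm", "body": {
  "commands": [
    {"claw": -1,"travel": [0,0,0],"turn": 2}
  ]
}}

```text
time: 21.12
ee_pos: [0.5745, 0.1385, 0.26]
tcp_rot: [-179.6, -1.2, 86.2]
wrist_force: [7.5, 0.0, -25.1]
opening: 0.0132
```

```bash
python3 s.py
```

```text
t 21.12 yaw 86.20 Tz 0.390 F [  7.4788   0.02   -25.129 ] T [-0.332  -1.6811  0.39  ] Ttool 0.42469202299300257
   AXIS Tz 0.415
```

Request:
{"method": "move_arm", "body": {
  "commands": [
    {"claw": -1,"travel": [0,0,0],"turn": 2}
  ]
}}

```text
time: 21.2
ee_pos: [0.5745, 0.1385, 0.26]
tcp_rot: [-179.6, -1.2, 84.2]
wrist_force: [7.7, 0.2, -24.8]
opening: 0.0132
```

```bash
python3 s.py
```

```text
t 21.20 yaw 84.20 Tz 0.361 F [  7.6615   0.2296 -24.8431] T [-0.2996 -1.7799  0.3614] Ttool 0.39843033953742546
   AXIS Tz 0.387
```

Request:
{"method": "move_arm", "body": {
  "commands": [
    {"claw": -1,"travel": [0,0,0],"turn": 2}
  ]
}}

```text
time: 21.28
ee_pos: [0.5746, 0.1385, 0.26]
tcp_rot: [-179.6, -1.2, 82.2]
wrist_force: [8.1, 0.6, -26.0]
opening: 0.013
```

```bash
python3 s.py
```

```text
t 21.28 yaw 82.20 Tz 0.381 F [  8.1361   0.5551 -26.0153] T [-0.3026 -1.8325  0.3806] Ttool 0.41867320876801395
   AXIS Tz 0.408
```

Request:
{"method": "move_arm", "body": {
  "commands": [
    {"claw": -1,"travel": [0,0,0],"turn": 2}
  ]
}}

```text
time: 21.37
ee_pos: [0.5747, 0.1385, 0.26]
tcp_rot: [-179.5, -1.2, 80.2]
wrist_force: [9.3, -0.7, -25.2]
opening: 0.0132
```

```bash
python3 s.py
```

```text
t 21.37 yaw 80.19 Tz 0.403 F [  9.2667  -0.713  -25.2247] T [-0.3187 -2.0146  0.4026] Ttool 0.4446273082630156
   AXIS Tz 0.433
```

Request:
{"method": "move_arm", "body": {
  "commands": [
    {"claw": -1,"travel": [0,0,0],"turn": 2}
  ]
}}

```text
time: 21.45
ee_pos: [0.5747, 0.1385, 0.26]
tcp_rot: [-179.5, -1.2, 78.2]
wrist_force: [9.1, -0.2, -25.0]
opening: 0.0134
```

```bash
python3 s.py
```

```text
t 21.45 yaw 78.20 Tz 0.399 F [  9.1125  -0.2474 -25.0268] T [-0.3314 -2.1421  0.3986] Ttool 0.44335731488531993
   AXIS Tz 0.429
```

Request:
{"method": "move_arm", "body": {
  "commands": [
    {"claw": -1,"travel": [0,0,0],"turn": 2}
  ]
}}

```text
time: 21.53
ee_pos: [0.5748, 0.1385, 0.26]
tcp_rot: [-179.5, -1.1, 76.2]
wrist_force: [9.8, -1.4, -27.3]
opening: 0.0127
```

```bash
python3 s.py
```

```text
t 21.53 yaw 76.20 Tz 0.438 F [  9.7649  -1.3777 -27.3402] T [-0.3152 -2.1804  0.4385] Ttool 0.48416563632600557
   AXIS Tz 0.470
```

Request:
{"method": "move_arm", "body": {
  "commands": [
    {"claw": -1,"travel": [0,0,0],"turn": 2}
  ]
}}

```text
time: 21.62
ee_pos: [0.5748, 0.1385, 0.26]
tcp_rot: [-179.4, -1.1, 74.2]
wrist_force: [9.4, -0.1, -25.8]
opening: 0.0131
```

```bash
python3 s.py; cat > dc.py <<'E'
C=[(134.3,.36),(132.3,.355),(130.3,.365),(128.3,.38),(126.28,.400),(122.3,.339),(118.3,.369),(116.3,.357),(114.3,.364),(112.3,.345),(110.3,.338),(108.3,.412),(106.3,.420),(104.3,.366),(102.3,.414),(100.3,.378),(98.3,.355),(96.2,.409),(94.2,.370),(92.2,.363),(90.2,.319),(88.2,.366),(86.2,.415),(84.2,.387),(82.2,.408),(80.2,.433),(78.2,.429)]
E

```

```text
t 21.62 yaw 74.20 Tz 0.450 F [  9.3636  -0.1374 -25.7735] T [-0.3585 -2.344   0.4504] Ttool 0.49929918171153576
   AXIS Tz 0.482
```

```bash
python3 -c "
from fit import fit; from dc import C
C=C+[(76.2,.470),(74.2,.482)]
fit(C);fit(C,free=True);fit(C[5:]);fit(C[5:],free=True)"
```

```text
T0 0.372 contact 84.7 slope 0.650 Nm/rad excess@74.2 0.119 rms 0.024
T0 0.370 contact 88.4 slope 0.422 Nm/rad excess@74.2 0.105 rms 0.024
T0 0.372 contact 84.7 slope 0.650 Nm/rad excess@74.2 0.119 rms 0.026
T0 0.370 contact 88.5 slope 0.422 Nm/rad excess@74.2 0.105 rms 0.025
```

Request:
{"method": "move_arm", "body": {
  "commands": [
    {"claw": -1,"travel": [0,0,0],"turn": 2}
  ]
}}

```text
time: 21.7
ee_pos: [0.5749, 0.1385, 0.26]
tcp_rot: [-179.4, -1.1, 72.2]
wrist_force: [10.7, 0.0, -26.6]
opening: 0.013
```

```bash
python3 s.py
```

```text
t 21.70 yaw 72.20 Tz 0.471 F [ 10.6773   0.0309 -26.5645] T [-0.4231 -2.424   0.4706] Ttool 0.5209337924066447
   AXIS Tz 0.506
```

Request:
{"method": "move_arm", "body": {
  "commands": [
    {"claw": -1,"travel": [0,0,0],"turn": 1.5}
  ]
}}

```text
time: 21.78
ee_pos: [0.5749, 0.1384, 0.26]
tcp_rot: [-179.4, -1.1, 70.7]
wrist_force: [10.9, -0.5, -27.5]
opening: 0.013
```

```bash
python3 s.py
```

```text
t 21.78 yaw 70.69 Tz 0.571 F [ 10.8917  -0.4602 -27.5435] T [-0.4588 -2.4927  0.5707] Ttool 0.6221510214504613
   AXIS Tz 0.606
```

Request:
{"method": "move_arm", "body": {
  "commands": [
    {"claw": -0.3,"travel": [0,0,0],"turn": 0},
    {"claw": -0.3,"travel": [0,0,0],"turn": 0},
    {"claw": -0.3,"travel": [0,0,-2.2],"turn": 0},
    {"claw": -0.3,"travel": [0,0,-2.2],"turn": 0}
  ]
}}

```text
time: 22.12
ee_pos: [0.5742, 0.1379, 0.3072]
tcp_rot: [-179.4, -1.2, 70.9]
wrist_force: [0.7, 0.2, 1.7]
opening: 0.0298
```

```bash
python3 - <<'E'
from h import *
st();plang([0.4488,0.1034,0.152],126.3,8,claw=-0.3)
E
```

```text
t 22.12 grasp [0.5737 0.1415 0.1526] yaw 70.87 F [0.6999 0.211  1.694 ] T [-0.0798 -0.0363  0.0462] open 0.0298 q6 122.4
[{"claw":-0.3,"travel":[-0.96,-1.32,0],"turn":-6.9},{"claw":-0.3,"travel":[-0.8,-1.42,0],"turn":-6.9},{"claw":-0.3,"travel":[-0.62,-1.51,0],"turn":-6.9},{"claw":-0.3,"travel":[-0.43,-1.57,0],"turn":-6.9},{"claw":-0.3,"travel":[-0.24,-1.62,0],"turn":-7}]
[{"claw":-0.3,"travel":[-0.04,-1.63,0],"turn":-6.9},{"claw":-0.3,"travel":[0.15,-1.63,0],"turn":-7},{"claw":-0.3,"travel":[0.35,-1.59,0.01],"turn":-6.9}]
end [0.4488 0.1034 0.152 ] 126.27855546031124
```

Request:
{"method": "move_arm", "body": {
  "commands": [
    {"claw": -0.3,"travel": [-1.0,-1.3,0],"turn": -6.9},
    {"claw": -0.3,"travel": [-0.8,-1.4,0],"turn": -6.9},
    {"claw": -0.3,"travel": [-0.6,-1.5,0],"turn": -6.9},
    {"claw": -0.3,"travel": [-0.4,-1.6,0],"turn": -6.9},
    {"claw": -0.3,"travel": [-0.2,-1.6,0],"turn": -7}
  ]
}}

```text
time: 22.53
ee_pos: [0.4959, 0.1144, 0.3077]
tcp_rot: [179.6, -1.3, 105.8]
wrist_force: [-0.6, -0.3, 0.0]
opening: 0.0298
```

Request:
{"method": "move_arm", "body": {
  "commands": [
    {"claw": -0.3,"travel": [0,-1.6,0],"turn": -6.9},
    {"claw": -0.3,"travel": [0.1,-1.6,0],"turn": -7},
    {"claw": -0.3,"travel": [0.3,-1.6,0],"turn": -6.9},
    {"claw": -0.3,"travel": [0,0,0],"turn": 0},
    {"claw": -0.3,"travel": [0,0,0],"turn": 0}
  ]
}}

```text
time: 22.95
ee_pos: [0.4505, 0.0999, 0.3073]
tcp_rot: [179.1, -1.1, 126.2]
wrist_force: [-0.1, -0.6, 0.0]
opening: 0.0303
```

```bash
python3 - <<'E'
from h import *
st();plang([0.4488,0.1034,0.107],126.3,2,claw=-0.3)
im=viewer.camera("wrist")
cv2.imwrite("pics/w8c.png",cv2.resize(im[225:375,230:430],None,fx=3,fy=3,interpolation=cv2.INTER_CUBIC))
E
```

```text
t 22.95 grasp [0.4507 0.1037 0.1526] yaw 126.15 F [-0.0857 -0.6329  0.0369] T [-0.0451 -0.0238  0.0014] open 0.0303 q6 66.0
[{"claw":-0.3,"travel":[0,-0.12,2.28],"turn":-0.1},{"claw":-0.3,"travel":[0,-0.11,2.28],"turn":0}]
end [0.4488 0.1034 0.107 ] 126.25005323850019
```

View pics/w8c.png

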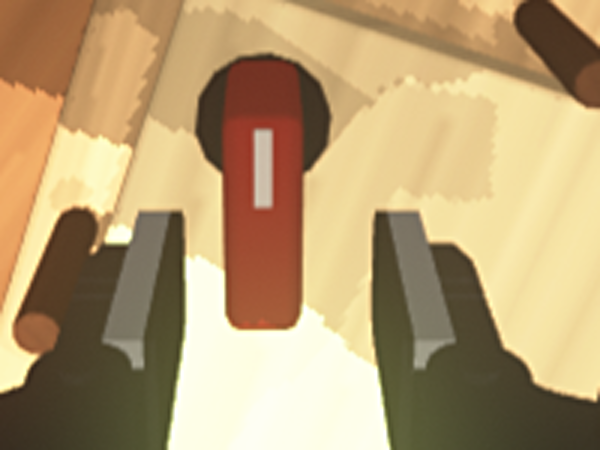

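Request:
{"method": "move_arm", "body": {
  "commands": [
    {"claw": -0.3,"travel": [0,-0.1,2.3],"turn": -0.1},
    {"claw": -0.3,"travel": [0,-0.1,2.2],"turn": 0},
    {"claw": -1,"travel": [0,0,0],"turn": 0},
    {"claw": -1,"travel": [0,0,0],"turn": 0},
    {"claw": -1,"travel": [0,0,0],"turn": 0}
  ]
}}

```text
time: 23.42
ee_pos: [0.4489, 0.1, 0.2588]
tcp_rot: [179.5, -1.3, 126.3]
wrist_force: [1.4, 0.8, -26.5]
opening: 0.0129
```

```bash
python3 s.py
```

```text
t 23.42 yaw 126.32 Tz -0.330 F [  1.3563   0.8092 -26.4733] T [-0.0672 -0.2323 -0.3298] Ttool -0.3249473321125017
   AXIS Tz -0.324
```

Request:
{"method": "move_arm", "body": {
  "commands": [
    {"claw": -1,"travel": [0,0,0],"turn": 4},
    {"claw": -1,"travel": [0,0,0],"turn": 4},
    {"claw": -1,"travel": [0,0,0],"turn": 2},
    {"claw": -1,"travel": [0,0,0],"turn": 2}
  ]
}}

```text
time: 23.75
ee_pos: [0.4491, 0.1002, 0.2588]
tcp_rot: [179.7, -1.3, 114.3]
wrist_force: [4.6, 2.1, -29.1]
opening: 0.0132
```

```bash
python3 s.py
```

```text
t 23.75 yaw 114.28 Tz 0.324 F [  4.6175   2.0688 -29.0788] T [ 0.2135 -0.9027  0.3242] Ttool 0.3459604871003444
   AXIS Tz 0.342
```

Request:
{"method": "move_arm", "body": {
  "commands": [
    {"claw": -1,"travel": [0,0,0],"turn": 2}
  ]
}}

```text
time: 23.83
ee_pos: [0.4492, 0.1002, 0.2588]
tcp_rot: [179.8, -1.3, 112.3]
wrist_force: [4.8, 1.7, -29.1]
opening: 0.0127
```

```bash
python3 s.py
```

```text
t 23.83 yaw 112.30 Tz 0.291 F [  4.7903   1.6837 -29.1225] T [ 0.2196 -0.9723  0.2905] Ttool 0.31393254987624936
   AXIS Tz 0.309
```

Request:
{"method": "move_arm", "body": {
  "commands": [
    {"claw": -1,"travel": [0,0,0],"turn": 2}
  ]
}}

```text
time: 23.92
ee_pos: [0.4492, 0.1002, 0.2588]
tcp_rot: [179.8, -1.3, 110.3]
wrist_force: [5.3, 1.8, -30.7]
opening: 0.0133
```

```bash
python3 s.py
```

```text
t 23.92 yaw 110.30 Tz 0.288 F [  5.3061   1.7502 -30.7369] T [ 0.3294 -1.1921  0.288 ] Ttool 0.3170090954389025
   AXIS Tz 0.308
```

Request:
{"method": "move_arm", "body": {
  "commands": [
    {"claw": -1,"travel": [0,0,0],"turn": 2}
  ]
}}

```text
time: 24.0
ee_pos: [0.4493, 0.1002, 0.2588]
tcp_rot: [179.8, -1.3, 108.3]
wrist_force: [5.6, 2.5, -29.7]
opening: 0.0129
```

```bash
python3 s.py
```

```text
t 24.00 yaw 108.30 Tz 0.275 F [  5.6407   2.508  -29.6591] T [ 0.3203 -1.2709  0.275 ] Ttool 0.3058277187507427
   AXIS Tz 0.297
```

Request:
{"method": "move_arm", "body": {
  "commands": [
    {"claw": -1,"travel": [0,0,0],"turn": 2}
  ]
}}

```text
time: 24.08
ee_pos: [0.4493, 0.1002, 0.2588]
tcp_rot: [179.9, -1.3, 106.3]
wrist_force: [6.0, 3.2, -29.9]
opening: 0.0131
```

```bash
python3 s.py
```

```text
t 24.08 yaw 106.30 Tz 0.302 F [  6.0467   3.2138 -29.9126] T [ 0.3868 -1.3922  0.3024] Ttool 0.33639017691208345
   AXIS Tz 0.326
```

Request:
{"method": "move_arm", "body": {
  "commands": [
    {"claw": -1,"travel": [0,0,0],"turn": 2},
    {"claw": -1,"travel": [0,0,0],"turn": 2}
  ]
}}

```text
time: 24.25
ee_pos: [0.4494, 0.1003, 0.2588]
tcp_rot: [180.0, -1.4, 102.3]
wrist_force: [7.7, 2.2, -30.3]
opening: 0.0133
```

```bash
python3 s.py
```

```text
t 24.25 yaw 102.30 Tz 0.289 F [  7.7001   2.2089 -30.2612] T [ 0.4074 -1.5835  0.2894] Ttool 0.32787738668031063
   AXIS Tz 0.319
```

Request:
{"method": "move_arm", "body": {
  "commands": [
    {"claw": -1,"travel": [0,0,0],"turn": 2},
    {"claw": -1,"travel": [0,0,0],"turn": 2}
  ]
}}

```text
time: 24.42
ee_pos: [0.4496, 0.1003, 0.2588]
tcp_rot: [-180.0, -1.4, 98.3]
wrist_force: [8.4, 3.1, -31.0]
opening: 0.013
```

```bash
python3 s.py
```

```text
t 24.42 yaw 98.30 Tz 0.332 F [  8.3509   3.0924 -30.9946] T [ 0.4528 -1.8329  0.3316] Ttool 0.37590903780562646
   AXIS Tz 0.363
```

Request:
{"method": "move_arm", "body": {
  "commands": [
    {"claw": -1,"travel": [0,0,0],"turn": 2},
    {"claw": -1,"travel": [0,0,0],"turn": 2}
  ]
}}

```text
time: 24.58
ee_pos: [0.4497, 0.1003, 0.2588]
tcp_rot: [-179.9, -1.3, 94.3]
wrist_force: [8.8, 3.3, -31.7]
opening: 0.0128
```

```bash
python3 s.py
```

```text
t 24.58 yaw 94.30 Tz 0.327 F [  8.8123   3.3063 -31.7256] T [ 0.411  -2.0529  0.3273] Ttool 0.376526419951321
   AXIS Tz 0.361
```

Request:
{"method": "move_arm", "body": {
  "commands": [
    {"claw": -1,"travel": [0,0,0],"turn": 2}
  ]
}}

```text
time: 24.67
ee_pos: [0.4497, 0.1003, 0.2588]
tcp_rot: [-179.9, -1.3, 92.3]
wrist_force: [9.7, 3.0, -33.1]
opening: 0.0133
```

```bash
python3 s.py
```

```text
t 24.67 yaw 92.30 Tz 0.257 F [  9.7032   3.0337 -33.0604] T [ 0.4612 -2.1721  0.2566] Ttool 0.3085938595793185
   AXIS Tz 0.293
```

Request:
{"method": "move_arm", "body": {
  "commands": [
    {"claw": -1,"travel": [0,0,0],"turn": 2}
  ]
}}

```text
time: 24.75
ee_pos: [0.4498, 0.1003, 0.2588]
tcp_rot: [-179.8, -1.3, 90.3]
wrist_force: [9.8, 2.6, -32.1]
opening: 0.0134
```

```bash
python3 s.py
```

```text
t 24.75 yaw 90.30 Tz 0.276 F [  9.7641   2.567  -32.134 ] T [ 0.3997 -2.2811  0.2757] Ttool 0.32999628613629245
   AXIS Tz 0.312
```

Request:
{"method": "move_arm", "body": {
  "commands": [
    {"claw": -1,"travel": [0,0,0],"turn": 2}
  ]
}}

```text
time: 24.83
ee_pos: [0.4498, 0.1003, 0.2588]
tcp_rot: [-179.8, -1.3, 88.3]
wrist_force: [10.1, 3.1, -32.5]
opening: 0.0129
```

```bash
python3 s.py
```

```text
t 24.83 yaw 88.29 Tz 0.325 F [ 10.0966   3.1299 -32.5045] T [ 0.4109 -2.3795  0.3245] Ttool 0.38111580217535657
   AXIS Tz 0.362
```

Request:
{"method": "move_arm", "body": {
  "commands": [
    {"claw": -1,"travel": [0,0.2,0],"turn": 2}
  ]
}}

```text
time: 24.92
ee_pos: [0.4507, 0.1002, 0.2587]
tcp_rot: [-179.5, -1.3, 86.3]
wrist_force: [-7.9, 3.0, -22.3]
opening: 0.0129
```

```bash
python3 s.py
```

```text
t 24.92 yaw 86.30 Tz 0.287 F [ -7.942    2.9533 -22.3136] T [0.5519 1.1246 0.2873] Ttool 0.2642197148169768
   AXIS Tz 0.261
```

Request:
{"method": "move_arm", "body": {
  "commands": [
    {"claw": -1,"travel": [0,0,0],"turn": 2}
  ]
}}

```text
time: 25.0
ee_pos: [0.4508, 0.1002, 0.2588]
tcp_rot: [-179.5, -1.3, 84.3]
wrist_force: [0.7, 3.9, -26.4]
opening: 0.0128
```

```bash
python3 s.py
```

```text
t 25.00 yaw 84.30 Tz 0.278 F [  0.727    3.8525 -26.4063] T [ 0.5127 -0.4545  0.2783] Ttool 0.29236855505771414
   AXIS Tz 0.285
```

Request:
{"method": "move_arm", "body": {
  "commands": [
    {"claw": -1,"travel": [0,0,0],"turn": 2}
  ]
}}

```text
time: 25.08
ee_pos: [0.4508, 0.1002, 0.2588]
tcp_rot: [-179.5, -1.3, 82.3]
wrist_force: [1.0, 3.4, -27.2]
opening: 0.013
```

```bash
python3 s.py
```

```text
t 25.08 yaw 82.30 Tz 0.319 F [  1.0143   3.3875 -27.239 ] T [ 0.4947 -0.6655  0.3192] Ttool 0.33778844521461954
   AXIS Tz 0.326
```

Request:
{"method": "move_arm", "body": {
  "commands": [
    {"claw": -1,"travel": [0,0,0],"turn": 2}
  ]
}}

```text
time: 25.17
ee_pos: [0.4508, 0.1002, 0.2588]
tcp_rot: [-179.4, -1.3, 80.3]
wrist_force: [0.2, 3.1, -28.4]
opening: 0.013
```

```bash
python3 s.py
```

```text
t 25.17 yaw 80.30 Tz 0.297 F [  0.2356   3.1192 -28.4388] T [ 0.4716 -0.807   0.2971] Ttool 0.31871935572470594
   AXIS Tz 0.301
```

Request:
{"method": "move_arm", "body": {
  "commands": [
    {"claw": -1,"travel": [0,0,0],"turn": 2}
  ]
}}

```text
time: 25.25
ee_pos: [0.4509, 0.1002, 0.2588]
tcp_rot: [-179.4, -1.2, 78.3]
wrist_force: [0.4, 3.3, -28.4]
opening: 0.0134
```

```bash
python3 s.py
```

```text
t 25.25 yaw 78.30 Tz 0.263 F [  0.4018   3.2693 -28.4109] T [ 0.4004 -0.9067  0.2627] Ttool 0.2860946288811787
   AXIS Tz 0.267
```

Request:
{"method": "move_arm", "body": {
  "commands": [
    {"claw": -1,"travel": [0,0,0],"turn": 2}
  ]
}}

```text
time: 25.33
ee_pos: [0.451, 0.1002, 0.2588]
tcp_rot: [-179.4, -1.2, 76.3]
wrist_force: [1.2, 2.7, -28.2]
opening: 0.0129
```

```bash
python3 s.py
```

```text
t 25.33 yaw 76.30 Tz 0.301 F [  1.2133   2.7071 -28.1848] T [ 0.3066 -1.0079  0.3005] Ttool 0.32561319629907304
   AXIS Tz 0.307
```

Request:
{"method": "move_arm", "body": {
  "commands": [
    {"claw": -1,"travel": [0,0,0],"turn": 2}
  ]
}}

```text
time: 25.42
ee_pos: [0.451, 0.1002, 0.2588]
tcp_rot: [-179.3, -1.2, 74.3]
wrist_force: [2.0, 3.1, -28.2]
opening: 0.0128
```

```bash
python3 s.py
```

```text
t 25.42 yaw 74.30 Tz 0.314 F [  1.9982   3.0647 -28.2312] T [ 0.3433 -1.1232  0.3139] Ttool 0.34168158663405707
   AXIS Tz 0.324
```

Request:
{"method": "move_arm", "body": {
  "commands": [
    {"claw": -1,"travel": [0,0,0],"turn": 2}
  ]
}}

```text
time: 25.5
ee_pos: [0.451, 0.1002, 0.2588]
tcp_rot: [-179.3, -1.2, 72.3]
wrist_force: [1.9, 2.8, -28.1]
opening: 0.0131
```

```bash
python3 s.py
```

```text
t 25.50 yaw 72.30 Tz 0.272 F [  1.9198   2.8028 -28.0707] T [ 0.334  -1.239   0.2717] Ttool 0.30210578845970665
   AXIS Tz 0.281
```

Request:
{"method": "move_arm", "body": {
  "commands": [
    {"claw": -1,"travel": [0,0,0],"turn": 2}
  ]
}}

```text
time: 25.58
ee_pos: [0.4511, 0.1002, 0.2588]
tcp_rot: [-179.3, -1.1, 70.3]
wrist_force: [3.3, 1.9, -28.7]
opening: 0.0133
```

```bash
python3 s.py
```

```text
t 25.58 yaw 70.30 Tz 0.296 F [  3.3385   1.8856 -28.7483] T [ 0.2341 -1.3222  0.296 ] Ttool 0.32753350019147465
   AXIS Tz 0.309
```

Request:
{"method": "move_arm", "body": {
  "commands": [
    {"claw": -1,"travel": [0,0,0],"turn": 2}
  ]
}}

```text
time: 25.67
ee_pos: [0.4511, 0.1002, 0.2588]
tcp_rot: [-179.2, -1.1, 68.3]
wrist_force: [4.5, 2.6, -28.5]
opening: 0.0129
```

```bash
python3 s.py
```

```text
t 25.67 yaw 68.30 Tz 0.347 F [  4.4801   2.5614 -28.4846] T [ 0.2366 -1.5394  0.3472] Ttool 0.3836355509184314
   AXIS Tz 0.365
```

Request:
{"method": "move_arm", "body": {
  "commands": [
    {"claw": -1,"travel": [0,0,0],"turn": 2}
  ]
}}

```text
time: 25.75
ee_pos: [0.4512, 0.1001, 0.2588]
tcp_rot: [-179.2, -1.1, 66.3]
wrist_force: [4.0, 2.3, -29.5]
opening: 0.0131
```

```bash
python3 s.py
```

```text
t 25.75 yaw 66.29 Tz 0.307 F [  3.977    2.3424 -29.5098] T [ 0.1545 -1.6066  0.3073] Ttool 0.34464586889078935
   AXIS Tz 0.323
```

Request:
{"method": "move_arm", "body": {
  "commands": [
    {"claw": -1,"travel": [0,0,0],"turn": 2}
  ]
}}

```text
time: 25.83
ee_pos: [0.4512, 0.1001, 0.2588]
tcp_rot: [-179.2, -1.1, 64.3]
wrist_force: [4.5, 1.2, -29.4]
opening: 0.013
```

```bash
python3 s.py
```

```text
t 25.83 yaw 64.30 Tz 0.349 F [  4.4997   1.2374 -29.3659] T [ 0.0859 -1.6586  0.3488] Ttool 0.38682984039456414
   AXIS Tz 0.366
```

Request:
{"method": "move_arm", "body": {
  "commands": [
    {"claw": -1,"travel": [0,0,0],"turn": 2}
  ]
}}

```text
time: 25.92
ee_pos: [0.4513, 0.1001, 0.2588]
tcp_rot: [-179.2, -1.0, 62.3]
wrist_force: [4.9, 1.2, -29.8]
opening: 0.0129
```

```bash
python3 s.py
```

```text
t 25.92 yaw 62.29 Tz 0.347 F [  4.9185   1.1739 -29.7568] T [-0.0269 -1.7765  0.3466] Ttool 0.3866472772199178
   AXIS Tz 0.365
```

Request:
{"method": "move_arm", "body": {
  "commands": [
    {"claw": -1,"travel": [0,0,0],"turn": 2}
  ]
}}

```text
time: 26.0
ee_pos: [0.4513, 0.1001, 0.2588]
tcp_rot: [-179.1, -1.0, 60.3]
wrist_force: [5.1, 1.7, -31.0]
opening: 0.0133
```

```bash
python3 s.py
```

```text
t 26.00 yaw 60.30 Tz 0.323 F [  5.1013   1.6572 -30.9809] T [-0.0711 -1.8784  0.3226] Ttool 0.36451663825358543
   AXIS Tz 0.341
```

Request:
{"method": "move_arm", "body": {
  "commands": [
    {"claw": -1,"travel": [0,0,0],"turn": 2}
  ]
}}

```text
time: 26.08
ee_pos: [0.4514, 0.1001, 0.2588]
tcp_rot: [-179.1, -1.0, 58.3]
wrist_force: [5.3, 0.9, -30.5]
opening: 0.013
```

```bash
python3 s.py
```

```text
t 26.08 yaw 58.29 Tz 0.468 F [  5.2705   0.9066 -30.5406] T [-0.1127 -1.9723  0.4678] Ttool 0.511303043094907
   AXIS Tz 0.487
```

Request:
{"method": "move_arm", "body": {
  "commands": [
    {"claw": -1,"travel": [0,0,0],"turn": 2}
  ]
}}

```text
time: 26.17
ee_pos: [0.4514, 0.1, 0.2588]
tcp_rot: [-179.1, -0.9, 56.3]
wrist_force: [5.9, 0.6, -30.6]
opening: 0.0129
```

```bash
python3 s.py
```

```text
t 26.17 yaw 56.29 Tz 0.393 F [  5.8922   0.6213 -30.6391] T [-0.1688 -2.1096  0.3929] Ttool 0.43906853057268064
   AXIS Tz 0.414
```

Request:
{"method": "move_arm", "body": {
  "commands": [
    {"claw": -1,"travel": [0,0,0],"turn": 2}
  ]
}}

```text
time: 26.25
ee_pos: [0.4515, 0.1, 0.2589]
tcp_rot: [-179.1, -0.9, 54.3]
wrist_force: [6.2, 0.9, -31.1]
opening: 0.0132
```

```bash
python3 s.py
```

```text
t 26.25 yaw 54.29 Tz 0.411 F [  6.1737   0.8613 -31.0846] T [-0.2529 -2.1525  0.4114] Ttool 0.4580677436515744
   AXIS Tz 0.433
```

```bash
cat > db.py <<'E'
B=[(114.3,.342),(112.3,.309),(110.3,.308),(108.3,.297),(106.3,.326),(102.3,.319),(98.3,.363),(94.3,.361),(92.3,.293),(90.3,.312),(88.3,.362),(84.3,.285),(82.3,.326),(80.3,.301),(78.3,.267),(76.3,.307),(74.3,.324),(72.3,.281),(70.3,.309),(68.3,.365),(66.3,.323),(64.3,.366),(62.3,.365),(60.3,.341),(58.3,.487),(56.3,.414),(54.3,.433)]
E
python3 -c "
from fit import fit; from db import B
fit(B);fit(B,free=True)
from dc import C
C=C+[(76.2,.470),(74.2,.482),(72.2,.506),(70.7,.606)]
fit(C);fit(C,free=True)"
```

```text
T0 0.318 contact 66.6 slope 0.650 Nm/rad excess@54.3 0.140 rms 0.030
T0 0.316 contact 70.3 slope 0.449 Nm/rad excess@54.3 0.125 rms 0.030
T0 0.372 contact 85.5 slope 0.650 Nm/rad excess@70.7 0.167 rms 0.027
T0 0.373 contact 83.5 slope 0.821 Nm/rad excess@70.7 0.183 rms 0.026
```

Request:
{"method": "move_arm", "body": {
  "commands": [
    {"claw": -1,"travel": [0,0,0],"turn": 2}
  ]
}}

```text
time: 26.33
ee_pos: [0.4515, 0.1, 0.2588]
tcp_rot: [-179.1, -0.9, 52.3]
wrist_force: [6.4, 1.0, -30.8]
opening: 0.0133
```

```bash
python3 s.py
```

```text
t 26.33 yaw 52.29 Tz 0.419 F [  6.4033   0.9765 -30.8496] T [-0.3622 -2.2524  0.4188] Ttool 0.4669870615148804
   AXIS Tz 0.441
```

Request:
{"method": "move_arm", "body": {
  "commands": [
    {"claw": -1,"travel": [0,0,0],"turn": 1}
  ]
}}

```text
time: 26.42
ee_pos: [0.4516, 0.1, 0.2588]
tcp_rot: [-179.0, -0.9, 51.3]
wrist_force: [6.7, 0.2, -30.9]
opening: 0.0131
```

```bash
python3 s.py;python3 -c "
from fit import fit; from db import B
B=[b for b in B if b[1]<.48]
fit(B);fit(B,free=True)"
```

```text
t 26.42 yaw 51.28 Tz 0.499 F [  6.6904   0.2116 -30.9462] T [-0.3427 -2.2421  0.4985] Ttool 0.54643348273374
   AXIS Tz 0.521
T0 0.318 contact 65.3 slope 0.650 Nm/rad excess@54.3 0.125 rms 0.027
T0 0.316 contact 70.5 slope 0.362 Nm/rad excess@54.3 0.102 rms 0.025
```

Request:
{"method": "move_arm", "body": {
  "commands": [
    {"claw": -0.3,"travel": [0,0,0],"turn": 0},
    {"claw": -0.3,"travel": [0,0,0],"turn": 0},
    {"claw": -0.3,"travel": [0,0,-2.2],"turn": 0},
    {"claw": -0.3,"travel": [0,0,-2.2],"turn": 0}
  ]
}}

```text
time: 26.75
ee_pos: [0.4512, 0.099, 0.3061]
tcp_rot: [-179.1, -1.0, 51.4]
wrist_force: [1.0, -0.2, 0.1]
opening: 0.0301
```

```bash
python3 - <<'E'
from h import *
st();plang([0.6107,0.0168,0.152],137.3,13,claw=-0.3)
E
```

```text
t 26.75 grasp [0.4509 0.1027 0.1514] yaw 51.41 F [ 1.0127 -0.1859  0.1179] T [-0.0752  0.013  -0.0065] open 0.0301 q6 140.6
[{"claw":-0.3,"travel":[0.25,1.37,-0.02],"turn":-6.6},{"claw":-0.3,"travel":[0.09,1.39,-0.02],"turn":-6.6},{"claw":-0.3,"travel":[-0.07,1.39,-0.02],"turn":-6.6},{"claw":-0.3,"travel":[-0.23,1.38,-0.02],"turn":-6.6},{"claw":-0.3,"travel":[-0.39,1.34,-0.02],"turn":-6.6}]
[{"claw":-0.3,"travel":[-0.54,1.29,-0.02],"turn":-6.6},{"claw":-0.3,"travel":[-0.68,1.22,-0.02],"turn":-6.6},{"claw":-0.3,"travel":[-0.82,1.13,-0.02],"turn":-6.6},{"claw":-0.3,"travel":[-0.94,1.03,-0.03],"turn":-6.6},{"claw":-0.3,"travel":[-1.05,0.91,-0.02],"turn":-6.6}]
[{"claw":-0.3,"travel":[-1.15,0.79,-0.03],"turn":-6.6},{"claw":-0.3,"travel":[-1.24,0.65,-0.02],"turn":-6.6},{"claw":-0.3,"travel":[-1.3,0.5,-0.03],"turn":-6.7}]
end [0.6107 0.0168 0.152 ] 137.3240415791518
```

Request:
{"method": "move_arm", "body": {
  "commands": [
    {"claw": -0.3,"travel": [0.2,1.4,0],"turn": -6.6},
    {"claw": -0.3,"travel": [0.1,1.4,0],"turn": -6.6},
    {"claw": -0.3,"travel": [-0.1,1.4,0],"turn": -6.6},
    {"claw": -0.3,"travel": [-0.2,1.4,0],"turn": -6.6},
    {"claw": -0.3,"travel": [-0.4,1.3,0],"turn": -6.6}
  ]
}}

```text
time: 27.17
ee_pos: [0.5135, 0.065, 0.3058]
tcp_rot: [-180.0, -1.4, 84.7]
wrist_force: [0.3, -0.2, -0.9]
opening: 0.0299
```

Request:
{"method": "move_arm", "body": {
  "commands": [
    {"claw": -0.3,"travel": [-0.5,1.3,0],"turn": -6.6},
    {"claw": -0.3,"travel": [-0.7,1.2,0],"turn": -6.6},
    {"claw": -0.3,"travel": [-0.8,1.1,0],"turn": -6.6},
    {"claw": -0.3,"travel": [-0.9,1,0],"turn": -6.6},
    {"claw": -0.3,"travel": [-1.1,0.9,0],"turn": -6.6}
  ]
}}

```text
time: 27.58
ee_pos: [0.5742, 0.0322, 0.3048]
tcp_rot: [179.3, -1.2, 117.8]
wrist_force: [0.1, 0.2, 0.4]
opening: 0.0302
```

Request:
{"method": "move_arm", "body": {
  "commands": [
    {"claw": -0.3,"travel": [-1.1,0.8,0],"turn": -6.6},
    {"claw": -0.3,"travel": [-1.2,0.7,0],"turn": -6.6},
    {"claw": -0.3,"travel": [-1.3,0.5,0],"turn": -6.7},
    {"claw": -0.3,"travel": [0,0,0],"turn": 0},
    {"claw": -0.3,"travel": [0,0,0],"turn": 0}
  ]
}}

```text
time: 28.0
ee_pos: [0.6106, 0.0135, 0.3033]
tcp_rot: [179.0, -0.9, 137.1]
wrist_force: [-0.1, 0.1, 0.2]
opening: 0.0301
```

```bash
python3 - <<'E'
from h import *
st();plang([0.6107,0.0168,0.107],137.3,2,claw=-0.3)
im=viewer.camera("wrist")
cv2.imwrite("pics/w9c.png",cv2.resize(im[225:375,230:430],None,fx=3,fy=3,interpolation=cv2.INTER_CUBIC))
E
```

```text
t 28.00 grasp [0.6105 0.0172 0.1486] yaw 137.10 F [-0.0646  0.1255  0.2481] T [-0.0579  0.0086 -0.0038] open 0.0301 q6 43.9
[{"claw":-0.3,"travel":[-0.05,-0.04,2.08],"turn":-0.1},{"claw":-0.3,"travel":[-0.06,-0.04,2.08],"turn":-0.1}]
end [0.6107 0.0168 0.107 ] 137.29602343847594
```

View pics/w9c.png

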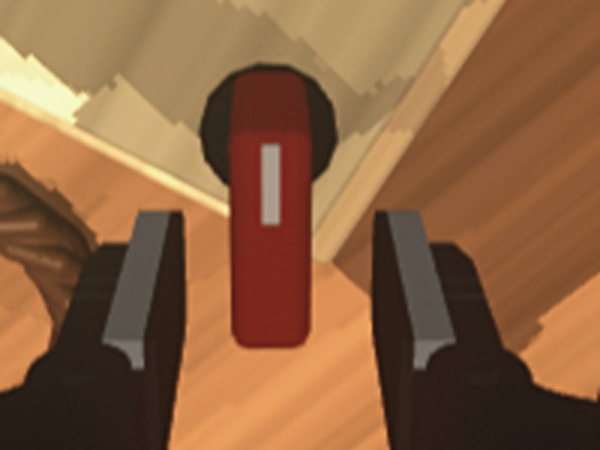

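Request:
{"method": "move_arm", "body": {
  "commands": [
    {"claw": -0.3,"travel": [0,0,2.0],"turn": -0.2},
    {"claw": -0.3,"travel": [0,0,2.0],"turn": 0},
    {"claw": -1,"travel": [0,0,0],"turn": 0},
    {"claw": -1,"travel": [0,0,0],"turn": 0},
    {"claw": -1,"travel": [0,0,0],"turn": 0}
  ]
}}

```text
time: 28.47
ee_pos: [0.609, 0.0149, 0.2605]
tcp_rot: [179.3, -1.2, 137.4]
wrist_force: [-3.7, 1.2, -19.5]
opening: 0.0131
```

```bash
python3 s.py
```

```text
t 28.47 yaw 137.43 Tz -0.338 F [ -3.6973   1.1951 -19.5388] T [ 0.0003  0.8186 -0.3381] Ttool -0.3571141628517637
   AXIS Tz -0.350
```

Request:
{"method": "move_arm", "body": {
  "commands": [
    {"claw": -1,"travel": [0,0,0],"turn": 4},
    {"claw": -1,"travel": [0,0,0],"turn": 4},
    {"claw": -1,"travel": [0,0,0],"turn": 4},
    {"claw": -1,"travel": [0,0,0],"turn": 2},
    {"claw": -1,"travel": [0,0,0],"turn": 2}
  ]
}}

```text
time: 28.88
ee_pos: [0.6098, 0.0154, 0.2605]
tcp_rot: [179.5, -1.4, 121.4]
wrist_force: [2.1, 5.7, -23.3]
opening: 0.013
```

```bash
python3 s.py
```

```text
t 28.88 yaw 121.42 Tz 0.341 F [  2.052    5.7065 -23.3182] T [ 0.865  -0.574   0.3411] Ttool 0.3598358999560602
   AXIS Tz 0.354
```

Request:
{"method": "move_arm", "body": {
  "commands": [
    {"claw": -1,"travel": [0,0,0],"turn": 2}
  ]
}}

```text
time: 28.97
ee_pos: [0.6099, 0.0155, 0.2605]
tcp_rot: [179.5, -1.4, 119.4]
wrist_force: [3.3, 5.8, -22.2]
opening: 0.0128
```

```bash
python3 s.py
```

```text
t 28.97 yaw 119.44 Tz 0.345 F [  3.3076   5.8455 -22.1889] T [ 0.9523 -0.7193  0.3452] Ttool 0.36791271983511725
   AXIS Tz 0.363
```

Request:
{"method": "move_arm", "body": {
  "commands": [
    {"claw": -1,"travel": [0,0,0],"turn": 2}
  ]
}}

```text
time: 29.05
ee_pos: [0.6099, 0.0155, 0.2605]
tcp_rot: [179.6, -1.4, 117.4]
wrist_force: [4.2, 6.3, -22.9]
opening: 0.0131
```

```bash
python3 s.py
```

```text
t 29.05 yaw 117.45 Tz 0.283 F [  4.1802   6.3323 -22.9128] T [ 1.0173 -0.9046  0.2827] Ttool 0.3102280847560906
   AXIS Tz 0.304
```

Request:
{"method": "move_arm", "body": {
  "commands": [
    {"claw": -1,"travel": [0,0,0],"turn": 2}
  ]
}}

```text
time: 29.13
ee_pos: [0.6101, 0.0156, 0.2605]
tcp_rot: [179.6, -1.4, 115.4]
wrist_force: [5.0, 7.6, -24.3]
opening: 0.013
```

```bash
python3 s.py
```

```text
t 29.13 yaw 115.45 Tz 0.333 F [  5.044    7.5601 -24.2761] T [ 1.1041 -1.1146  0.3331] Ttool 0.36614041192933544
   AXIS Tz 0.358
```

Request:
{"method": "move_arm", "body": {
  "commands": [
    {"claw": -1,"travel": [0,0,0],"turn": 2}
  ]
}}

```text
time: 29.22
ee_pos: [0.6102, 0.0156, 0.2605]
tcp_rot: [179.6, -1.4, 113.5]
wrist_force: [5.3, 6.8, -24.2]
opening: 0.013
```

```bash
python3 s.py
```

```text
t 29.22 yaw 113.45 Tz 0.298 F [  5.2541   6.7966 -24.1753] T [ 1.136  -1.3319  0.2985] Ttool 0.3369113882975086
   AXIS Tz 0.323
```

Request:
{"method": "move_arm", "body": {
  "commands": [
    {"claw": -1,"travel": [0,0,0],"turn": 2}
  ]
}}

```text
time: 29.3
ee_pos: [0.6103, 0.0157, 0.2605]
tcp_rot: [179.7, -1.4, 111.5]
wrist_force: [6.9, 7.0, -25.0]
opening: 0.0127
```

```bash
python3 s.py
```

```text
t 29.30 yaw 111.46 Tz 0.280 F [  6.9004   6.9997 -25.029 ] T [ 1.2063 -1.5011  0.2803] Ttool 0.3231204807280949
   AXIS Tz 0.312
```

Request:
{"method": "move_arm", "body": {
  "commands": [
    {"claw": -1,"travel": [0,0,0],"turn": 2}
  ]
}}

```text
time: 29.38
ee_pos: [0.6104, 0.0157, 0.2605]
tcp_rot: [179.7, -1.5, 109.5]
wrist_force: [7.4, 8.1, -25.9]
opening: 0.0129
```

```bash
python3 s.py
```

```text
t 29.38 yaw 109.46 Tz 0.246 F [  7.3507   8.0508 -25.8726] T [ 1.2391 -1.7127  0.2465] Ttool 0.29460133069952743
   AXIS Tz 0.280
```

Request:
{"method": "move_arm", "body": {
  "commands": [
    {"claw": -1,"travel": [0.1,0.2,0],"turn": 2},
    {"claw": -1,"travel": [0,0,0],"turn": 2}
  ]
}}

```text
time: 29.55
ee_pos: [0.6112, 0.0165, 0.2605]
tcp_rot: [180.0, -1.3, 105.4]
wrist_force: [1.8, 0.1, -22.1]
opening: 0.013
```

```bash
python3 s.py
```

```text
t 29.55 yaw 105.39 Tz 0.299 F [  1.7576   0.0894 -22.1096] T [-0.2134 -0.4483  0.2989] Ttool 0.3077559114706088
   AXIS Tz 0.305
```

Request:
{"method": "move_arm", "body": {
  "commands": [
    {"claw": -1,"travel": [0,0,0],"turn": 2},
    {"claw": -1,"travel": [0,0,0],"turn": 2}
  ]
}}

```text
time: 29.72
ee_pos: [0.6114, 0.0164, 0.2605]
tcp_rot: [-180.0, -1.4, 101.4]
wrist_force: [3.2, 0.3, -23.1]
opening: 0.0128
```

```bash
python3 s.py
```

```text
t 29.72 yaw 101.39 Tz 0.254 F [  3.151    0.3288 -23.1193] T [-0.0231 -0.9162  0.2544] Ttool 0.27559706846876897
   AXIS Tz 0.266
```

Request:
{"method": "move_arm", "body": {
  "commands": [
    {"claw": -1,"travel": [0,0,0],"turn": 2}
  ]
}}

```text
time: 29.8
ee_pos: [0.6115, 0.0165, 0.2605]
tcp_rot: [-180.0, -1.4, 99.4]
wrist_force: [4.3, 0.8, -23.3]
opening: 0.0132
```

```bash
python3 s.py
```

```text
t 29.80 yaw 99.39 Tz 0.292 F [  4.2659   0.805  -23.2654] T [-0.0514 -1.1407  0.2919] Ttool 0.3183099084358797
   AXIS Tz 0.308
```

Request:
{"method": "move_arm", "body": {
  "commands": [
    {"claw": -1,"travel": [0,0,0],"turn": 2}
  ]
}}

```text
time: 29.88
ee_pos: [0.6116, 0.0165, 0.2606]
tcp_rot: [-179.9, -1.4, 97.4]
wrist_force: [4.1, 0.6, -23.8]
opening: 0.0127
```

```bash
python3 s.py
```

```text
t 29.88 yaw 97.40 Tz 0.300 F [  4.1451   0.6329 -23.8346] T [ 0.0466 -1.3354  0.3005] Ttool 0.3319142759800486
   AXIS Tz 0.316
```

Request:
{"method": "move_arm", "body": {
  "commands": [
    {"claw": -1,"travel": [0,0,0],"turn": 2}
  ]
}}

```text
time: 29.97
ee_pos: [0.6118, 0.0164, 0.2605]
tcp_rot: [-179.9, -1.4, 95.4]
wrist_force: [5.6, 0.7, -24.7]
opening: 0.013
```

```bash
python3 s.py
```

```text
t 29.97 yaw 95.39 Tz 0.306 F [  5.6154   0.738  -24.6767] T [-0.0396 -1.5816  0.306 ] Ttool 0.3429147556044462
   AXIS Tz 0.327
```

Request:
{"method": "move_arm", "body": {
  "commands": [
    {"claw": -1,"travel": [0,0,0],"turn": 2}
  ]
}}

```text
time: 30.05
ee_pos: [0.6119, 0.0165, 0.2606]
tcp_rot: [-179.9, -1.4, 93.4]
wrist_force: [7.2, 1.4, -24.6]
opening: 0.0132
```

```bash
python3 s.py
```

```text
t 30.05 yaw 93.40 Tz 0.268 F [  7.2152   1.4046 -24.5952] T [ 0.0355 -1.8057  0.2676] Ttool 0.31014475008814474
   AXIS Tz 0.295
```

Request:
{"method": "move_arm", "body": {
  "commands": [
    {"claw": -1,"travel": [0,0.1,0],"turn": 2}
  ]
}}

```text
time: 30.13
ee_pos: [0.6124, 0.0165, 0.2605]
tcp_rot: [-179.8, -1.3, 91.4]
wrist_force: [-0.8, 0.8, -21.8]
opening: 0.0134
```

```bash
python3 s.py
```

```text
t 30.13 yaw 91.39 Tz 0.309 F [ -0.7863   0.7759 -21.7905] T [-0.1015 -0.2295  0.3088] Ttool 0.3136056024837565
   AXIS Tz 0.307
```

Request:
{"method": "move_arm", "body": {
  "commands": [
    {"claw": -1,"travel": [0,0,0],"turn": 2}
  ]
}}

```text
time: 30.22
ee_pos: [0.6125, 0.0165, 0.2605]
tcp_rot: [-179.7, -1.3, 89.4]
wrist_force: [2.9, -0.4, -23.5]
opening: 0.0132
```

```bash
python3 s.py
```

```text
t 30.22 yaw 89.39 Tz 0.326 F [  2.9244  -0.4393 -23.4677] T [-0.1119 -1.1035  0.3258] Ttool 0.3509706934178756
   AXIS Tz 0.336
```

Request:
{"method": "move_arm", "body": {
  "commands": [
    {"claw": -1,"travel": [0,0,0],"turn": 2}
  ]
}}

```text
time: 30.3
ee_pos: [0.6126, 0.0165, 0.2605]
tcp_rot: [-179.7, -1.3, 87.4]
wrist_force: [4.2, -0.6, -23.5]
opening: 0.0134
```

```bash
python3 s.py
```

```text
t 30.30 yaw 87.39 Tz 0.328 F [  4.2127  -0.5765 -23.4577] T [-0.04   -1.2957  0.3279] Ttool 0.35789954643033195
   AXIS Tz 0.343
```

Request:
{"method": "move_arm", "body": {
  "commands": [
    {"claw": -1,"travel": [0,0,0],"turn": 2}
  ]
}}

```text
time: 30.38
ee_pos: [0.6127, 0.0165, 0.2605]
tcp_rot: [-179.7, -1.3, 85.4]
wrist_force: [5.5, 1.1, -24.9]
opening: 0.0131
```

```bash
python3 s.py
```

```text
t 30.38 yaw 85.39 Tz 0.334 F [  5.4602   1.0647 -24.86  ] T [-0.1119 -1.6085  0.3345] Ttool 0.3714723725340438
   AXIS Tz 0.355
```

Request:
{"method": "move_arm", "body": {
  "commands": [
    {"claw": -1,"travel": [0,0,0],"turn": 2}
  ]
}}

```text
time: 30.47
ee_pos: [0.6128, 0.0165, 0.2605]
tcp_rot: [-179.6, -1.3, 83.4]
wrist_force: [6.4, 0.3, -23.9]
opening: 0.0131
```

```bash
python3 s.py
```

```text
t 30.47 yaw 83.39 Tz 0.312 F [  6.383    0.2851 -23.8644] T [-0.1492 -1.7776  0.312 ] Ttool 0.35274221986025256
   AXIS Tz 0.335
```

Request:
{"method": "move_arm", "body": {
  "commands": [
    {"claw": -1,"travel": [0,0,0],"turn": 2}
  ]
}}

```text
time: 30.55
ee_pos: [0.6129, 0.0165, 0.2606]
tcp_rot: [-179.6, -1.3, 81.4]
wrist_force: [5.4, 0.2, -26.2]
opening: 0.0133
```

```bash
python3 s.py
```

```text
t 30.55 yaw 81.39 Tz 0.338 F [  5.3781   0.2179 -26.2396] T [-0.2206 -1.9521  0.3382] Ttool 0.3826926964204028
   AXIS Tz 0.358
```

Request:
{"method": "move_arm", "body": {
  "commands": [
    {"claw": -1,"travel": [0,0.1,0],"turn": 2}
  ]
}}

```text
time: 30.63
ee_pos: [0.6135, 0.0164, 0.2605]
tcp_rot: [-179.5, -1.3, 79.4]
wrist_force: [-1.2, 0.2, -21.8]
opening: 0.0127
```

```bash
python3 s.py
```

```text
t 30.63 yaw 79.39 Tz 0.276 F [ -1.2103   0.1952 -21.8141] T [-0.0212 -0.424   0.2759] Ttool 0.2856075297190266
   AXIS Tz 0.272
```

Request:
{"method": "move_arm", "body": {
  "commands": [
    {"claw": -1,"travel": [0,0,0],"turn": 2}
  ]
}}

```text
time: 30.72
ee_pos: [0.6136, 0.0163, 0.2606]
tcp_rot: [-179.5, -1.2, 77.4]
wrist_force: [3.3, 0.4, -24.0]
opening: 0.0128
```

```bash
python3 s.py
```

```text
t 30.72 yaw 77.38 Tz 0.285 F [  3.3189   0.3539 -23.9571] T [-0.206  -1.3531  0.285 ] Ttool 0.31559953684515163
   AXIS Tz 0.297
```

Request:
{"method": "move_arm", "body": {
  "commands": [
    {"claw": -1,"travel": [0,0,0],"turn": 2}
  ]
}}

```text
time: 30.8
ee_pos: [0.6137, 0.0163, 0.2606]
tcp_rot: [-179.4, -1.2, 75.4]
wrist_force: [4.0, -0.8, -24.6]
opening: 0.0135
```

```bash
python3 s.py
```

```text
t 30.80 yaw 75.39 Tz 0.388 F [  3.9574  -0.7997 -24.6321] T [-0.2502 -1.5965  0.3882] Ttool 0.42412607698570665
   AXIS Tz 0.402
```

Request:
{"method": "move_arm", "body": {
  "commands": [
    {"claw": -1,"travel": [0,0,0],"turn": 2}
  ]
}}

```text
time: 30.88
ee_pos: [0.6138, 0.0163, 0.2606]
tcp_rot: [-179.4, -1.2, 73.4]
wrist_force: [5.3, 0.1, -24.7]
opening: 0.0129
```

```bash
python3 s.py
```

```text
t 30.88 yaw 73.39 Tz 0.402 F [  5.3089   0.1276 -24.7088] T [-0.2788 -1.7292  0.4018] Ttool 0.44052176220448863
   AXIS Tz 0.421
```

Request:
{"method": "move_arm", "body": {
  "commands": [
    {"claw": -1,"travel": [0,0,0],"turn": 2}
  ]
}}

```text
time: 30.97
ee_pos: [0.6139, 0.0163, 0.2606]
tcp_rot: [-179.4, -1.2, 71.4]
wrist_force: [5.5, -0.9, -25.4]
opening: 0.013
```

```bash
python3 s.py
```

```text
t 30.97 yaw 71.39 Tz 0.409 F [  5.5015  -0.8821 -25.3977] T [-0.4198 -1.9304  0.4087] Ttool 0.451555948420929
   AXIS Tz 0.428
```

Request:
{"method": "move_arm", "body": {
  "commands": [
    {"claw": -1,"travel": [0,0,0],"turn": 2}
  ]
}}

```text
time: 31.05
ee_pos: [0.614, 0.0162, 0.2606]
tcp_rot: [-179.4, -1.2, 69.4]
wrist_force: [6.7, -0.0, -25.8]
opening: 0.0129
```

```bash
python3 s.py; cat > dd.py <<'E'
D=[(121.4,.354),(119.4,.363),(117.4,.304),(115.4,.358),(113.4,.323),(111.4,.312),(109.5,.280),(105.4,.305),(101.4,.266),(99.4,.308),(97.4,.316),(95.4,.327),(93.4,.295),(91.4,.307),(89.4,.336),(87.4,.343),(85.4,.355),(83.4,.335),(81.4,.358),(79.4,.272),(77.4,.297),(75.4,.402),(73.4,.421)]
E
```

```text
t 31.05 yaw 69.39 Tz 0.386 F [  6.6881  -0.0363 -25.8111] T [-0.4785 -2.1179  0.3861] Ttool 0.432882960459412
   AXIS Tz 0.410
```

```bash
python3 -c "
from fit import fit; from dd import D
D=D+[(71.4,.428),(69.4,.410)]
fit(D);fit(D,free=True)
D=[d for d in D if d[0] not in (79.4,91.4)]
fit(D);fit(D,free=True)"
```

```text
T0 0.321 contact 79.4 slope 0.650 Nm/rad excess@69.4 0.113 rms 0.030
T0 0.321 contact 79.0 slope 0.722 Nm/rad excess@69.4 0.121 rms 0.029
T0 0.324 contact 79.3 slope 0.650 Nm/rad excess@69.4 0.113 rms 0.029
T0 0.316 contact 91.1 slope 0.255 Nm/rad excess@69.4 0.097 rms 0.029
```

Request:
{"method": "move_arm", "body": {
  "commands": [
    {"claw": -1,"travel": [0,0,0],"turn": 2}
  ]
}}

```text
time: 31.13
ee_pos: [0.6141, 0.0162, 0.2605]
tcp_rot: [-179.4, -1.1, 67.4]
wrist_force: [8.3, -0.4, -26.2]
opening: 0.013
```

```bash
python3 s.py
```

```text
t 31.13 yaw 67.39 Tz 0.386 F [  8.3453  -0.363  -26.1819] T [-0.5671 -2.331   0.3864] Ttool 0.43755497584828446
   AXIS Tz 0.415
```

Request:
{"method": "move_arm", "body": {
  "commands": [
    {"claw": -1,"travel": [0,0,0],"turn": 2}
  ]
}}

```text
time: 31.22
ee_pos: [0.6142, 0.0161, 0.2606]
tcp_rot: [-179.3, -1.1, 65.4]
wrist_force: [8.7, -1.4, -26.8]
opening: 0.0133
```

```bash
python3 s.py
```

```text
t 31.22 yaw 65.39 Tz 0.415 F [  8.6763  -1.384  -26.7743] T [-0.6104 -2.5     0.4155] Ttool 0.4703319256253148
   AXIS Tz 0.445
```

Request:
{"method": "move_arm", "body": {
  "commands": [
    {"claw": -1,"travel": [0,0,0],"turn": 2}
  ]
}}

```text
time: 31.3
ee_pos: [0.6143, 0.0161, 0.2606]
tcp_rot: [-179.3, -1.1, 63.4]
wrist_force: [9.2, -0.6, -27.7]
opening: 0.0128
```

```bash
python3 s.py
```

```text
t 31.30 yaw 63.39 Tz 0.523 F [  9.2029  -0.6116 -27.7184] T [-0.7666 -2.6318  0.5234] Ttool 0.5805891247945847
   AXIS Tz 0.555
```

```bash
python3 -c "
from fit import fit; from dd import D
D=D+[(71.4,.428),(69.4,.410),(67.4,.415),(65.4,.445),(63.4,.555)]
fit(D);fit(D,free=True)
D=[d for d in D if d[0] not in (79.4,91.4,63.4)]
fit(D);fit(D,free=True)"
```

```text
T0 0.321 contact 79.3 slope 0.650 Nm/rad excess@63.4 0.180 rms 0.031
T0 0.321 contact 78.9 slope 0.677 Nm/rad excess@63.4 0.183 rms 0.031
T0 0.324 contact 78.3 slope 0.650 Nm/rad excess@65.4 0.146 rms 0.029
T0 0.316 contact 90.8 slope 0.263 Nm/rad excess@65.4 0.117 rms 0.028
```

Request:
{"method": "move_arm", "body": {
  "commands": [
    {"claw": -0.3,"travel": [0,0,0],"turn": 0},
    {"claw": -0.3,"travel": [0,0,0],"turn": 0},
    {"claw": -0.3,"travel": [0,0,-2.2],"turn": 0},
    {"claw": -0.3,"travel": [0,0,-2.2],"turn": 0}
  ]
}}

```text
time: 31.63
ee_pos: [0.6134, 0.0152, 0.3076]
tcp_rot: [-179.3, -1.2, 63.5]
wrist_force: [0.7, 0.2, 0.5]
opening: 0.0297
```

```bash
python3 - <<'E'
from h import *
st();plang([0.4880,-0.0222,0.152],84.9,5,claw=-0.3)
E
```

```text
t 31.63 grasp [0.6131 0.0188 0.1529] yaw 63.53 F [0.6566 0.1868 0.4856] T [-0.0027 -0.046   0.0097] open 0.0297 q6 117.6
[{"claw":-0.3,"travel":[-1.85,-1.87,0],"turn":-4.3},{"claw":-0.3,"travel":[-1.7,-2.01,0.01],"turn":-4.3},{"claw":-0.3,"travel":[-1.55,-2.13,0],"turn":-4.3},{"claw":-0.3,"travel":[-1.39,-2.24,0.01],"turn":-4.2},{"claw":-0.3,"travel":[-1.21,-2.34,0],"turn":-4.3}]
end [ 0.488  -0.0222  0.152 ] 84.93828094121571
```

Request:
{"method": "move_arm", "body": {
  "commands": [
    {"claw": -0.3,"travel": [-1.8,-1.9,0],"turn": -4.3},
    {"claw": -0.3,"travel": [-1.7,-2.0,0],"turn": -4.3},
    {"claw": -0.3,"travel": [-1.6,-2.1,0],"turn": -4.3},
    {"claw": -0.3,"travel": [-1.4,-2.2,0],"turn": -4.2},
    {"claw": -0.3,"travel": [-1.2,-2.3,0],"turn": -4.3}
  ]
}}

```text
time: 32.05
ee_pos: [0.4884, -0.0262, 0.3075]
tcp_rot: [-180.0, -1.3, 85.2]
wrist_force: [0.3, 0.5, 0.3]
opening: 0.0301
```

Request:
{"method": "move_arm", "body": {
  "commands": [
    {"claw": -0.3,"travel": [0,0,0],"turn": 0},
    {"claw": -0.3,"travel": [0,0,0],"turn": 0}
  ]
}}

```text
time: 32.22
ee_pos: [0.4889, -0.0262, 0.3079]
tcp_rot: [180.0, -1.3, 84.9]
wrist_force: [-0.1, 0.1, 0.1]
opening: 0.0299
```

```bash
python3 - <<'E'
from h import *
st();plang([0.4878,-0.0222,0.106],84.8,2,claw=-0.3)
im=viewer.camera("wrist")
cv2.imwrite("pics/w10c.png",cv2.resize(im[225:375,230:430],None,fx=3,fy=3,interpolation=cv2.INTER_CUBIC))
cv2.imwrite('pics/scene_b.png',cv2.resize(viewer.camera('scene')[150:350,180:460],None,fx=2.8,fy=2.8,interpolation=cv2.INTER_CUBIC))
E
```

```text
t 32.22 grasp [ 0.4892 -0.0226  0.1532] yaw 84.87 F [-0.1113  0.0842  0.119 ] T [0.0376 0.0226 0.0513] open 0.0299 q6 91.8
[{"claw":-0.3,"travel":[-0.04,-0.07,2.36],"turn":0},{"claw":-0.3,"travel":[-0.04,-0.08,2.36],"turn":0.1}]
end [ 0.4878 -0.0222  0.106 ] 84.76560325604822
```

View pics/w10c.png

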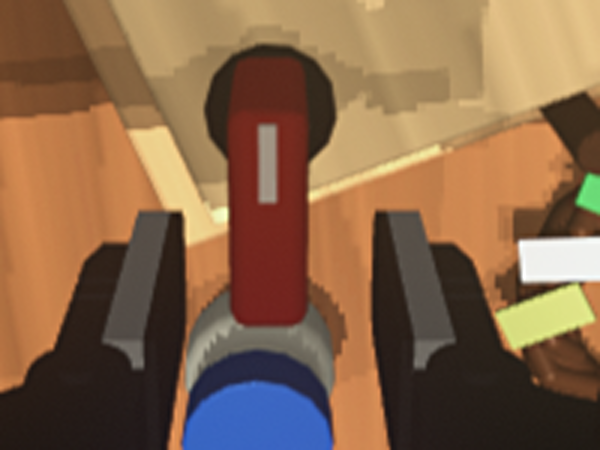

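View pics/scene_b.png

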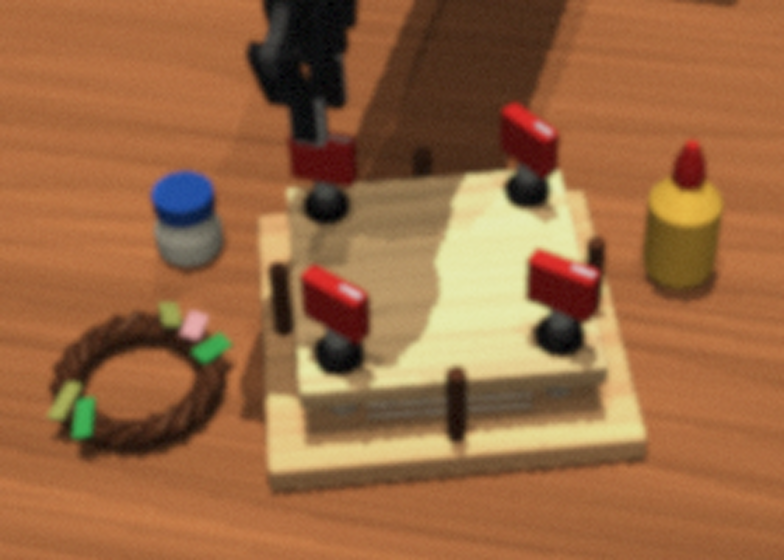

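Request:
{"method": "move_arm", "body": {
  "commands": [
    {"claw": -0.3,"travel": [0,-0.1,2.4],"turn": 0},
    {"claw": -0.3,"travel": [0,0,2.3],"turn": 0},
    {"claw": -1,"travel": [0,0,0],"turn": 0},
    {"claw": -1,"travel": [0,0,0],"turn": 0},
    {"claw": -1,"travel": [0,0,0],"turn": 0}
  ]
}}

```text
time: 32.73
ee_pos: [0.4883, -0.0245, 0.2565]
tcp_rot: [-179.5, -1.3, 84.9]
wrist_force: [3.0, 1.4, -28.0]
opening: 0.0127
```

```bash
python3 s.py
```

```text
t 32.73 yaw 84.91 Tz 0.020 F [  2.9649   1.3917 -28.045 ] T [ 0.1343 -0.7806  0.0199] Ttool 0.03942950210305065
   AXIS Tz 0.032
```

Request:
{"method": "move_arm", "body": {
  "commands": [
    {"claw": -1,"travel": [0,0,0],"turn": 1}
  ]
}}

```text
time: 32.82
ee_pos: [0.4883, -0.0245, 0.2565]
tcp_rot: [-179.5, -1.3, 83.9]
wrist_force: [3.0, 1.0, -29.2]
opening: 0.0132
```

```bash
python3 s.py
```

```text
t 32.82 yaw 83.95 Tz 0.444 F [  3.0407   0.9547 -29.16  ] T [ 0.0767 -0.9469  0.4436] Ttool 0.4666994864194834
   AXIS Tz 0.456
```

Request:
{"method": "move_arm", "body": {
  "commands": [
    {"claw": -1,"travel": [0,0,0],"turn": 0.7}
  ]
}}

```text
time: 32.9
ee_pos: [0.4883, -0.0245, 0.2565]
tcp_rot: [-179.5, -1.3, 83.2]
wrist_force: [2.7, 1.6, -28.6]
opening: 0.013
```

```bash
python3 s.py
```

```text
t 32.90 yaw 83.20 Tz 0.510 F [  2.7092   1.6008 -28.5918] T [ 0.1643 -0.9451  0.5104] Ttool 0.533882376553464
   AXIS Tz 0.522
```

Request:
{"method": "move_arm", "body": {
  "commands": [
    {"claw": -0.3,"travel": [0,0,0],"turn": 0},
    {"claw": -0.3,"travel": [0,0,0],"turn": 0},
    {"claw": -0.3,"travel": [0,0,-2.3],"turn": 0},
    {"claw": -0.3,"travel": [0,0,-2.3],"turn": 0}
  ]
}}

```text
time: 33.23
ee_pos: [0.4886, -0.0259, 0.306]
tcp_rot: [-179.7, -1.3, 83.2]
wrist_force: [1.1, -0.1, 0.4]
opening: 0.0301
```

```bash
python3 - <<'E'
from h import *
st();plang([0.5735,0.1412,0.152],70.8,5,claw=-0.3)
E
```

```text
t 33.23 grasp [ 0.4883 -0.0223  0.1514] yaw 83.21 F [ 1.1274 -0.089   0.4468] T [ 0.0178 -0.0339  0.0228] open 0.0301 q6 93.4
[{"claw":-0.3,"travel":[3.45,1.31,0.06],"turn":2.5},{"claw":-0.3,"travel":[3.5,1.15,0.06],"turn":2.5},{"claw":-0.3,"travel":[3.55,1,0.06],"turn":2.5},{"claw":-0.3,"travel":[3.59,0.85,0.06],"turn":2.5},{"claw":-0.3,"travel":[3.61,0.68,0.06],"turn":2.4}]
end [0.5735 0.1412 0.152 ] 70.81173085397822
```

Request:
{"method": "move_arm", "body": {
  "commands": [
    {"claw": -0.3,"travel": [3.5,1.3,0],"turn": 2.5},
    {"claw": -0.3,"travel": [3.5,1.2,0],"turn": 2.5},
    {"claw": -0.3,"travel": [3.5,1.0,0],"turn": 2.5},
    {"claw": -0.3,"travel": [3.6,0.8,0],"turn": 2.5},
    {"claw": -0.3,"travel": [3.6,0.7,0],"turn": 2.4}
  ]
}}

```text
time: 33.65
ee_pos: [0.5747, 0.1393, 0.3106]
tcp_rot: [-179.6, -1.3, 70.7]
wrist_force: [0.2, 0.7, 1.2]
opening: 0.0297
```

Request:
{"method": "move_arm", "body": {
  "commands": [
    {"claw": -0.3,"travel": [0,0,0],"turn": 0},
    {"claw": -0.3,"travel": [0,0,0],"turn": 0},
    {"claw": -0.3,"travel": [0,0,0],"turn": 0}
  ]
}}

```text
time: 33.9
ee_pos: [0.5739, 0.1375, 0.3093]
tcp_rot: [-179.5, -1.3, 70.9]
wrist_force: [-1.0, -0.2, -1.1]
opening: 0.03
```

```bash
python3 - <<'E'
from h import *
st();plang([0.5735,0.1412,0.106],70.8,2,claw=-0.3)
im=viewer.camera("wrist")
cv2.imwrite("pics/w11c.png",cv2.resize(im[225:375,230:430],None,fx=3,fy=3,interpolation=cv2.INTER_CUBIC))
E
```

```text
t 33.90 grasp [0.5738 0.1411 0.1546] yaw 70.86 F [-0.96   -0.1968 -1.0955] T [-0.0217  0.0111  0.0667] open 0.0300 q6 122.4
[{"claw":-0.3,"travel":[-0.05,0.01,2.43],"turn":0},{"claw":-0.3,"travel":[-0.06,0,2.43],"turn":0.1}]
end [0.5735 0.1412 0.106 ] 70.75704104013828
```

View pics/w11c.png

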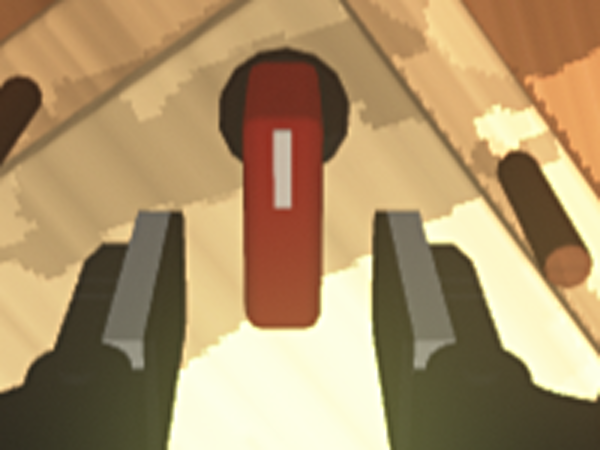

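Knob c sits centred between the pads (bar at about x=282 in the crop). I'll check it with very small turns.

Request:
{"method": "move_arm", "body": {
  "commands": [
    {"claw": -0.3,"travel": [0,0,2.4],"turn": 0},
    {"claw": -0.3,"travel": [0,0,2.4],"turn": 0},
    {"claw": -1,"travel": [0,0,0],"turn": 0},
    {"claw": -1,"travel": [0,0,0],"turn": 0},
    {"claw": -1,"travel": [0,0,0],"turn": 0}
  ]
}}

```text
time: 34.37
ee_pos: [0.574, 0.1368, 0.2579]
tcp_rot: [-179.4, -1.0, 70.7]
wrist_force: [13.0, -4.8, -27.8]
opening: 0.0131
```

```bash
python3 s.py
```

```text
t 34.37 yaw 70.71 Tz 0.287 F [ 13.0138  -4.7675 -27.8154] T [-1.0832 -2.5792  0.2874] Ttool 0.3357217526220261
   AXIS Tz 0.326
```

Request:
{"method": "move_arm", "body": {
  "commands": [
    {"claw": -1,"travel": [0,0,0],"turn": 0.6}
  ]
}}

```text
time: 34.45
ee_pos: [0.574, 0.1368, 0.2579]
tcp_rot: [-179.4, -1.0, 70.1]
wrist_force: [12.1, -4.7, -27.3]
opening: 0.0133
```

```bash
python3 s.py
```

```text
t 34.45 yaw 70.13 Tz 0.477 F [ 12.0697  -4.6802 -27.3117] T [-1.0848 -2.5495  0.4772] Ttool 0.5246834002895883
   AXIS Tz 0.512
```

Request:
{"method": "move_arm", "body": {
  "commands": [
    {"claw": -1,"travel": [0,0,0],"turn": 0.4}
  ]
}}

```text
time: 34.53
ee_pos: [0.5741, 0.1368, 0.2579]
tcp_rot: [-179.4, -1.0, 69.7]
wrist_force: [11.6, -5.3, -27.2]
opening: 0.013
```

```bash
python3 s.py
```

```text
t 34.53 yaw 69.69 Tz 0.435 F [ 11.6179  -5.3349 -27.1583] T [-1.0906 -2.5013  0.4353] Ttool 0.48158576893283
   AXIS Tz 0.468
```

Request:
{"method": "move_arm", "body": {
  "commands": [
    {"claw": 0,"travel": [0,0,0],"turn": 0},
    {"claw": 0,"travel": [0,0,0],"turn": 0},
    {"claw": 0,"travel": [0,0,0],"turn": 0},
    {"claw": 0,"travel": [0,0,-2.5],"turn": 0},
    {"claw": 0,"travel": [0,0,-3],"turn": 0}
  ]
}}

```text
time: 34.95
ee_pos: [0.573, 0.1369, 0.3147]
tcp_rot: [-179.3, -1.1, 69.8]
wrist_force: [0.7, -0.4, 1.3]
opening: 0.0427
```

Request:
{"method": "move_arm", "body": {
  "commands": [
    {"claw": 0,"travel": [0,0,-4],"turn": 0},
    {"claw": 0,"travel": [0,0,-4],"turn": 0},
    {"claw": 0,"travel": [0,0,0],"turn": 0},
    {"claw": 0,"travel": [0,0,0],"turn": 0}
  ]
}}

```text
time: 35.28
ee_pos: [0.5739, 0.1352, 0.3993]
tcp_rot: [-179.7, -1.4, 69.8]
wrist_force: [-0.1, 0.3, -0.4]
opening: 0.0429
```

```bash
python3 - <<'E'
from h import *
st()
cv2.imwrite("pics/end_top.png",viewer.camera("top")); 
im=viewer.camera('scene'); cv2.imwrite('pics/end_scene.png',im)
a=cv2.imread('pics/scene0.png')[170:330,180:460]; b=im[170:330,180:460]
cv2.imwrite('pics/cmp.png',cv2.resize(np.vstack([a,b]),None,fx=1.85,fy=1.85,interpolation=cv2.INTER_CUBIC))
E
```

```text
t 35.28 grasp [0.5745 0.1391 0.2446] yaw 69.80 F [-0.1326  0.2916 -0.3563] T [-0.0171  0.0007 -0.0001] open 0.0429 q6 123.2
```

View pics/cmp.png

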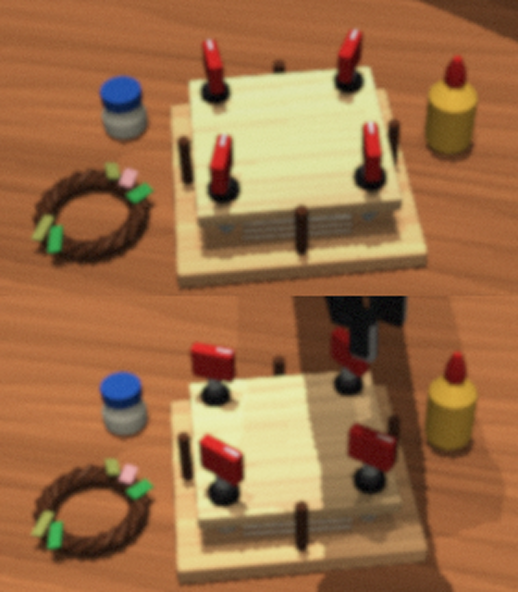

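View pics/end_top.png

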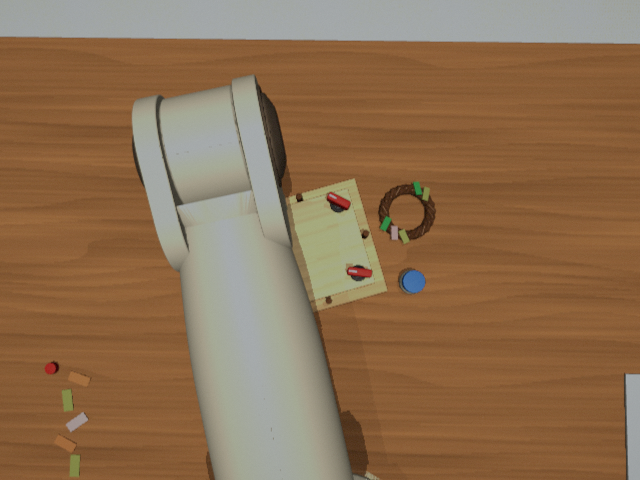

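```bash
python3 -c "
from h import *
print(bot.job_done()); st()"
```

```text
the job is handed in; nothing more can be done
None
the job is handed in; nothing more can be done
```

The press is closed and the job was handed in at about 35 s. The gripper is open and clear of everything.

**What I did:** I turned the knobs in star order a, c, b, d. The first round gave each about 46° (an eighth of a turn). The second round turned each until it felt firm, for totals of about 118 to 121° per knob. I then made a third, short check on a and c, nudging each by 1 to 2°; b and d were not rechecked.

| Knob | Loose reading (N m) | Firm excess at the end of round two (N m) | Recheck reading (N m) |
|---|---|---|---|
| a | 0.345 | about 0.15 | about 0.49 (0.145 above loose) |
| c | 0.37 | 0.15 to 0.17 | about 0.49 (0.12 above loose) |
| b | 0.32 | about 0.14 to 0.16 | not rechecked |
| d | 0.32 | about 0.15 to 0.18 | not rechecked |

**Final check:** In the pictures the board is down and looks level. The glue bottle, wreath and jar are where they were.

**Doubts:**
- Single torque readings scattered by about ±0.03 N m, so the excesses come from line fits. Knob d could be at the upper edge of the firm range, because its last single reading was 0.23 above loose. One late reading each on c (0.606) and b (0.487) stood out and I treated them as noise.
- Fits with the slope left free were less steady than fits at the given 0.65 N m per rad. They put a and b slightly lower than the table shows, and c and d up to 0.18.
- An early wrist turn ran into a joint limit and left the tool tilted about 1.3° for the rest of the job. I corrected the torque readings for this from knob c on. For a the correction is only about 0.01 N m.

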